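# Set up the flatbed plate printer

### The arm

A 6-joint arm with a two-finger parallel gripper is mounted at the origin on a cart in front of the work surface, level with it; the furniture and walls round the work are solid. World frame = base frame: x ahead of the robot, y to its left, z up, the work surface at z = 0. Lengths are in mm, angles in rad, forces in N, time in s.
With the tool pointing down it reaches from about 350 to 875 mm from the base axis. Payload 4.2 kg.
Tool frame: the origin (TCP) lies midway between the tips of the shut fingers; the grasp point (between the pads) lies 19 mm behind it; z points along the fingers, y is the direction in which the jaws open and shut (so a half turn about z gives the same grasp; the last joint's range is limited). The gripper opens to 85 mm and grips with 20 to 120 N. Pads are 22 mm wide; open, the fingers measure 114 mm over their backs; the gripper's body (76 mm by 85 mm) begins 54 mm behind the grasp point. The pads swing forward as they close: fully open they stand 13 mm farther back than shut.
Start: joints at [-0.858, 0.385, 0.008, 0, -1.194, -0.259], TCP at [274.002, -561.714, 231.312] pointing down, gripper open.
Joint ranges: [-3.14, 3.14], [-1.21, 2.06], [-1.07, 1.41], [-3.16, 2.05], [-2.99, -0.16], [-3.1, 3.1]. Speed limits (rad/s): [2.79, 2.79, 3.14, 3.14, 3.14, 3.14].

### API

Orientations are given as a rotation vector (axis times angle).
In Python, from workcell import env gives the robot as it stands.
- The arm moves only by the tool jog_arm, never from a script. Its argument "increments" is a list of rows, each a list of 7 numbers: the shift along the tool's x, y, z in units of 25 mm (1.0 is 25 mm), then the turn, a rotation vector about the tool's x, y, z in rad, then the opening, from 0 (shut) to 1 (fully open). In form: [[tx, ty, tz, wx, wy, wz, hand], ...]. A call has 1 to 10 rows; each row shifts and turns the commanded pose from where the row before left it, along the tool's axes as they then stand; what a row does not reach is not made up. A row lasts 1/10 s, in which the tool goes at most 50 mm and 8.59 degrees, less where a joint would pass 70% of its speed; a pose out of reach is approached as far as the arm can. A call is refused whole if a number of a shift passes 1 or a number of a turn 0.15, either way. A call with a gripper value outside its range is refused whole. The fingers move at their own pace and stop on an object; "newtons" is the grip in N (left out, the last holds). Time passes only in rows, so rows that do not move let the fingers close. It gives the time, the measured TCP pose, the force and the opening at its end, in the units of the state.
- env.state(): the state, without advancing time (a new reading comes with each control period).
- env.camera(name): name is "scene" or "top" or "wrist"; returns a dict with "color" (420x560x3 uint8, red, green, blue), "K" (3x3 intrinsics, pixels), "extrinsics" (4x4, takes a point from world to camera coordinates). Camera axes: x right, y down, z forward; pixel columns grow to the right and rows downward; lengths in mm; the calibration is good to about 2 mm. A picture is of the moment at which its call begins. There is no depth.
- env.sign_off(): hands the job in, once; it reports no verdict.
The state is a dict: "clock": time; "joint_positions": joint angles; "qvel": joint speeds; "joint_torque": joint torques, N m; "position": TCP position; "tcp_rot": TCP orientation; "ft_force": force on the tool from outside, world axes, zero at the start; "wrist_torque": the same for the moment, N m; "finger_gap": finger opening in mm.
Only numpy, scipy, OpenCV 4.12 (cv2) and the standard library are available. Lean on these libraries where they do the work, as an engineer would, in place of code of your own. Each camera call takes 0.05 s, during which the arm holds its last target.

### The job

Change the plate printer over for its next run. Swing its hold-down head all the way up with the lever at its left end; then, with the head up, clear the printed plates off the bed into the tray, put the ink cartridge in the empty cradle and close the clamp until the cartridge is fully home, and lay every blank plate in a nest of its own and press it down level. Finally bring the lever back to lower the head fully, and leave the other things on the counter alone.

Things in the scene. Friction and masses are not known exactly. Their poses are not given: they have to be found in the camera images.
- printer: grey flatbed plate printer, 184 x 315 mm, fixed to the counter; origin at the centre of its underside, x points to its rear (away from the robot), y to its left, z up. The bed (top 30 mm up) takes the left three quarters; behind it a rear housing, 63 mm high, from x = 45 to 75 mm; the cartridge cradle and its clamp are at the right end. Its bed front edge is at x = -108 mm
- nest_1 (a point): left of three like nests 78 mm apart on the bed; the point is the centre of the nest's raised seat, 34 mm above the printer's underside, where a plate's underside rests. A seated plate has its 80 mm along the printer's x, its origin at this point and its top 7 mm above it. Beside the seat the bed lies 3 mm lower, and the middle 40 mm of the plate's long sides is free for fingers
- nest_2 (a point): middle nest, as nest_1. Every nest has pins with domed tops (8 mm thick, up to 8.5 mm above the seat): four along the plate's long sides, 30 mm before and behind the middle, with 2 mm play on each side, and two at the plate's front end, 0.5 mm clear of it
- nest_3 (a point): right nest, as nest_1. At every nest's rear end a spring roller (24 mm thick, top 15.5 mm above the seat) stands 1.8 mm in the plate's way: a plate just laid in rests on it, rear end up to 10 mm high; 7 to 15 N straight down on its middle or rear half snaps it past the roller, level on the seat. The roller then keeps it against the front pins
- head (a joint): angle of the hold-down head, a bar across the rear part of the nests on two arms, rad: 0 fully lowered (bar on the plates, closing the nests), 1.7 fully raised and clear. Stiff hinge: stays where it is left; 4 to 8 N on the lever grip turns it. Positive turns about the printer's +y (grip goes from the front up and over to the rear)
- head_pivot (a point): point on the head's pivot line (along the printer's y) in line with the middle of the lever grip; 64 mm above the printer's underside
- lever_grip (a point): middle of the lever's grip, a black bar 18 mm thick and 34 mm long along the printer's y, at the left end of the head, 75 mm from the pivot line. It points 30 degrees above level to the front with the head down, and leans 37 degrees past vertical to the rear with it up; free in front, behind, above and on the left. A 10 mm rod joins its middle to the pivot
- cradle (a point): centre of the cartridge cradle at the height (28 mm above the printer's underside) where the underside of the cartridge is when fully home. The cradle is 94 x 54 mm inside (long along the printer's x), its walls 6 mm thick with round rims 47 mm above the printer's underside. Its sprung floor stands 6 mm above this point until the clamp presses the cartridge down (about 2.7 N)
- clamp (a joint): angle of the hinged clamp over the cradle, rad: 0 closed level on the cartridge, 1.65 fully open (upright, leaning slightly back). Stiff hinge: stays where it is left; about 3 N at its edge moves it, about 5 N for the last part with the cartridge under it. It closes towards the front and down
- clamp_hinge (a point): middle of the clamp's hinge line, along the printer's y, at the rear of the cradle, 66 mm above the printer's underside
- clamp_edge (a point): middle of the outer side (the top when closed, the rear when open) of the clamp's free edge, a black bar 56 mm long (along the printer's y), 9 mm thick, 103 mm from the hinge
- cartridge: black ink cartridge with a grey band, 90 x 50 x 34 mm (own x, y, z), 120 g; origin at the centre of its underside; goes in the cradle with its 90 mm along the printer's x, either way round. Grasp it across its 50 mm
- plate_1: blank aluminium plate, 80 x 48 x 7 mm (own x, y, z), 45 g, lying flat on the counter; origin at the centre of its underside; may lie either way round. 2 or 3 plates are there from run to run (None when absent)
- plate_2: blank aluminium plate, 80 x 48 x 7 mm (own x, y, z), 45 g, lying flat on the counter; origin at the centre of its underside; may lie either way round. 2 or 3 plates are there from run to run (None when absent)
- plate_3: blank aluminium plate, 80 x 48 x 7 mm (own x, y, z), 45 g, lying flat on the counter; origin at the centre of its underside; may lie either way round. 2 or 3 plates are there from run to run (None when absent)
- printed_1: printed aluminium plate of the last run, as the blanks in size and weight (80 x 48 x 7 mm, 45 g, origin at the centre of its underside) but with black bars on its top; at the start it sits in a nest, pressed home under the lowered head. With the head up it can be gripped across its 48 mm and pulled straight up out of the nest. 1 or 2 are there from run to run (None when absent)
- printed_2: printed aluminium plate of the last run, as the blanks in size and weight (80 x 48 x 7 mm, 45 g, origin at the centre of its underside) but with black bars on its top; at the start it sits in a nest, pressed home under the lowered head. With the head up it can be gripped across its 48 mm and pulled straight up out of the nest. 1 or 2 are there from run to run (None when absent)
- tray: grey open tray for finished plates, outside 120 x 116 x 20 mm (own x, y, z), walls and floor 4 to 5 mm thick, fixed to the counter; origin at the centre of its underside. It holds two plates stacked or overlapping, or side by side (their 80 mm along its x)
- calculator: desk calculator, 116 x 67 x 15 mm, bystander; origin at the centre of its underside
- stapler: stapler, 34 x 155 x 47 mm, bystander; origin at the centre of its underside
- padlock: brass padlock, 64 x 42 x 19 mm, bystander; origin at the centre of its underside
- marker_0: marker pen, 17 x 134 x 19 mm, bystander; origin at the centre of its underside
- pen_1: blue pen, 12 x 145 x 9 mm, bystander; origin at the centre of its underside

How it is judged (in metres and radians):
On the way, in this order (a step that is already met when the one before it is completed fails the run):
1. the head is swung fully up by its lever (value of joint head above 1.55 rad), for 0.2 s.
2. with the head up, the cartridge is home under the closed clamp and every plate is pressed level in a nest of its own (value of joint head above 1.45 rad and horizontal distance between cartridge and cradle below 0.006 m and z of cartridge in the frame of printer below 0.0305 m and angle between cartridge's own z axis and vertical below 0.05 rad and value of joint clamp below 0.05 rad and ((horizontal distance between plate_1 and nest_1 below 0.004 m and z of plate_1 in the frame of printer between 0.032 and 0.0362 m and angle between plate_1's own z axis and vertical below 0.03 rad and angle between the x axis of plate_1 and the x axis of printer, either way round below 0.1 rad) or (horizontal distance between plate_1 and nest_2 below 0.004 m and z of plate_1 in the frame of printer between 0.032 and 0.0362 m and angle between plate_1's own z axis and vertical below 0.03 rad and angle between the x axis of plate_1 and the x axis of printer, either way round below 0.1 rad) or (horizontal distance between plate_1 and nest_3 below 0.004 m and z of plate_1 in the frame of printer between 0.032 and 0.0362 m and angle between plate_1's own z axis and vertical below 0.03 rad and angle between the x axis of plate_1 and the x axis of printer, either way round below 0.1 rad)) and ((horizontal distance between plate_2 and nest_1 below 0.004 m and z of plate_2 in the frame of printer between 0.032 and 0.0362 m and angle between plate_2's own z axis and vertical below 0.03 rad and angle between the x axis of plate_2 and the x axis of printer, either way round below 0.1 rad) or (horizontal distance between plate_2 and nest_2 below 0.004 m and z of plate_2 in the frame of printer between 0.032 and 0.0362 m and angle between plate_2's own z axis and vertical below 0.03 rad and angle between the x axis of plate_2 and the x axis of printer, either way round below 0.1 rad) or (horizontal distance between plate_2 and nest_3 below 0.004 m and z of plate_2 in the frame of printer between 0.032 and 0.0362 m and angle between plate_2's own z axis and vertical below 0.03 rad and angle between the x axis of plate_2 and the x axis of printer, either way round below 0.1 rad)) and ((horizontal distance between plate_3 and nest_1 below 0.004 m and z of plate_3 in the frame of printer between 0.032 and 0.0362 m and angle between plate_3's own z axis and vertical below 0.03 rad and angle between the x axis of plate_3 and the x axis of printer, either way round below 0.1 rad) or (horizontal distance between plate_3 and nest_2 below 0.004 m and z of plate_3 in the frame of printer between 0.032 and 0.0362 m and angle between plate_3's own z axis and vertical below 0.03 rad and angle between the x axis of plate_3 and the x axis of printer, either way round below 0.1 rad) or (horizontal distance between plate_3 and nest_3 below 0.004 m and z of plate_3 in the frame of printer between 0.032 and 0.0362 m and angle between plate_3's own z axis and vertical below 0.03 rad and angle between the x axis of plate_3 and the x axis of printer, either way round below 0.1 rad)) and x of printed_1 in the frame of tray between -0.05 and 0.05 m and y of printed_1 in the frame of tray between -0.05 and 0.05 m and z of each of printed_1, printed_2 in the frame of tray below 0.03 m and angle between each of printed_1, printed_2's own z axis and vertical below 0.3 rad and x of printed_2 in the frame of tray between -0.05 and 0.05 m and y of printed_2 in the frame of tray between -0.05 and 0.05 m), for 0.2 s.
At the end, for the whole second after the job is handed in: Head lowered and clamp closed (under 0.05 rad); cartridge within 6 mm of the cradle's centre and 2.5 mm of home, level; every blank in a nest of its own within 4 mm of its centre, 2.2 mm of the seat in height, 0.03 rad of level and 0.1 rad of in line; every printed plate flat in the tray (value of joint each of head, clamp below 0.05 rad and horizontal distance between cartridge and cradle below 0.006 m and z of cartridge in the frame of printer below 0.0305 m and angle between cartridge's own z axis and vertical below 0.05 rad and ((horizontal distance between plate_1 and nest_1 below 0.004 m and z of plate_1 in the frame of printer between 0.032 and 0.0362 m and angle between plate_1's own z axis and vertical below 0.03 rad and angle between the x axis of plate_1 and the x axis of printer, either way round below 0.1 rad) or (horizontal distance between plate_1 and nest_2 below 0.004 m and z of plate_1 in the frame of printer between 0.032 and 0.0362 m and angle between plate_1's own z axis and vertical below 0.03 rad and angle between the x axis of plate_1 and the x axis of printer, either way round below 0.1 rad) or (horizontal distance between plate_1 and nest_3 below 0.004 m and z of plate_1 in the frame of printer between 0.032 and 0.0362 m and angle between plate_1's own z axis and vertical below 0.03 rad and angle between the x axis of plate_1 and the x axis of printer, either way round below 0.1 rad)) and ((horizontal distance between plate_2 and nest_1 below 0.004 m and z of plate_2 in the frame of printer between 0.032 and 0.0362 m and angle between plate_2's own z axis and vertical below 0.03 rad and angle between the x axis of plate_2 and the x axis of printer, either way round below 0.1 rad) or (horizontal distance between plate_2 and nest_2 below 0.004 m and z of plate_2 in the frame of printer between 0.032 and 0.0362 m and angle between plate_2's own z axis and vertical below 0.03 rad and angle between the x axis of plate_2 and the x axis of printer, either way round below 0.1 rad) or (horizontal distance between plate_2 and nest_3 below 0.004 m and z of plate_2 in the frame of printer between 0.032 and 0.0362 m and angle between plate_2's own z axis and vertical below 0.03 rad and angle between the x axis of plate_2 and the x axis of printer, either way round below 0.1 rad)) and ((horizontal distance between plate_3 and nest_1 below 0.004 m and z of plate_3 in the frame of printer between 0.032 and 0.0362 m and angle between plate_3's own z axis and vertical below 0.03 rad and angle between the x axis of plate_3 and the x axis of printer, either way round below 0.1 rad) or (horizontal distance between plate_3 and nest_2 below 0.004 m and z of plate_3 in the frame of printer between 0.032 and 0.0362 m and angle between plate_3's own z axis and vertical below 0.03 rad and angle between the x axis of plate_3 and the x axis of printer, either way round below 0.1 rad) or (horizontal distance between plate_3 and nest_3 below 0.004 m and z of plate_3 in the frame of printer between 0.032 and 0.0362 m and angle between plate_3's own z axis and vertical below 0.03 rad and angle between the x axis of plate_3 and the x axis of printer, either way round below 0.1 rad)) and x of printed_1 in the frame of tray between -0.05 and 0.05 m and y of printed_1 in the frame of tray between -0.05 and 0.05 m and z of each of printed_1, printed_2 in the frame of tray below 0.03 m and angle between each of printed_1, printed_2's own z axis and vertical below 0.3 rad and x of printed_2 in the frame of tray between -0.05 and 0.05 m and y of printed_2 in the frame of tray between -0.05 and 0.05 m); the robot touches nothing.
It fails at once if the calculator is shoved more than 4 cm (distance of calculator from where it was at the start of the episode above 0.04 m).
It fails at once if the stapler is shoved more than 4 cm (distance of stapler from where it was at the start of the episode above 0.04 m).
It fails at once if the padlock is shoved more than 4 cm (distance of padlock from where it was at the start of the episode above 0.04 m).
It fails at once if the marker_0 is shoved more than 4 cm (distance of marker_0 from where it was at the start of the episode above 0.04 m).
It fails at once if the pen_1 is shoved more than 4 cm (distance of pen_1 from where it was at the start of the episode above 0.04 m).
Of printed_1, printed_2 only 1 to 2 are there at a start; the rules pass over those that are not, and their reading is None.
Of plate_1, plate_2, plate_3 only 2 to 3 are there at a start; the rules pass over those that are not, and their reading is None.
At some moment in a run one of plate_1, plate_2, plate_3, cartridge may be knocked a few centimetres aside while the robot is not near it.
Once in a run the grip may slacken for a moment while it holds something.
It also fails if it takes over 210 s, if anything falls off the work surface, if the arm or the gripper's body presses on something with over 40 N, if the wrist force passes 120 N, or if a joint passes its speed limit or range.

## Working session

There is one attempt and no reset: what is moved stays moved. The work goes in short steps, Python scripts to look and compute and a tool call to move; the robot and the scene stay as the last step left them, time stands still between calls to the robot, and variables do not carry over. Pictures are saved under pics/ and viewed, and the job is handed in when it is done.

Besides the shell and the picture viewer there is one more tool, called after "Call:" as name(argument=value, ...) on one line, values as JSON. jog_arm: Moves the arm, as the interface text tells. Its arguments: {"type":"object","properties":{"increments":{"type":"array","items":{"type":"array","items":{"type":"number"}}},"newtons":{"type":"number"}},"required":["increments"]}

```bash
ls -la; mkdir -p pics; python3 - <<'E'
from workcell import env
import cv2
print(env.state())
for n in ["scene","top","wrist"]:
    c=env.camera(n); cv2.imwrite(f"pics/{n}0.png",c["color"][:,:,::-1]); print(n,c["K"],c["extrinsics"])
E
```

```text
total 12
drwxr-xr-x  3 agent agent 4096 Dec  7 06:16 .
drwxr-xr-x 23 root  root  4096 Dec  7 06:16 ..
drwxr-xr-x  2 agent agent 4096 Dec  7 06:16 pics
{'clock': 0.0, 'joint_positions': array([-8.58450005e-01,  3.85572271e-01,  6.62876117e-03, -5.43863439e-04,
       -1.19400826e+00, -2.58579715e-01]), 'qvel': array([ 0.00045105,  0.00090343, -0.00041626, -0.00113508,  0.00136328,
       -0.00108822]), 'joint_torque': array([-2.75556550e-05, -3.92288661e+01,  1.88400078e+01,  4.18605655e+00,
       -4.57355534e-03,  5.86204706e-06]), 'position': array([ 273.72817584, -561.21307059,  230.20659708]), 'tcp_rot': array([ 0.70624237, -3.0606053 , -0.00336448]), 'ft_force': array([ 0.90780235, -0.22141464, -0.20101972]), 'wrist_torque': array([ 0.03215267,  0.04529081, -0.01799865]), 'finger_gap': 85.37409518013726}
scene [[415.61931564   0.         276.14342554]
 [  0.         415.61931564 215.04916398]
 [  0.           0.           1.        ]] [[-6.54242510e-01 -7.56054583e-01  1.86602648e-02  3.10008129e+02]
 [-5.25444714e-01  4.36664280e-01 -7.30227471e-01  3.35325910e+02]
 [ 5.4394355
[... 224 characters left out ...]
    0.           1.        ]] [[-2.01288632e-02 -9.99714157e-01  1.29008816e-02 -5.42227262e+01]
 [-9.90849361e-01  1.82245639e-02 -1.33736342e-01  5.28537862e+02]
 [ 1.33463002e-01 -1.54747909e-02 -9.90932974e-01  1.06820188e+03]
 [ 0.00000000e+00  0.00000000e+00  0.00000000e+00  1.00000000e+00]]
wrist [[302.15306897   0.         281.25587268]
 [  0.         302.15306897 210.58139036]
 [  0.           0.           1.        ]] [[-4.37441837e-01  8.99245639e-01  1.38563427e-03  6.22800947e+02]
 [ 8.58534466e-01  4.17178333e-01  2.98128847e-01 -3.82986777e+01]
 [ 2.67513008e-01  1.31603645e-01 -9.54524631e-01  3.79418280e+02]
 [ 0.00000000e+00  0.00000000e+00  0.00000000e+00  1.00000000e+00]]
```

View pics/scene0.png

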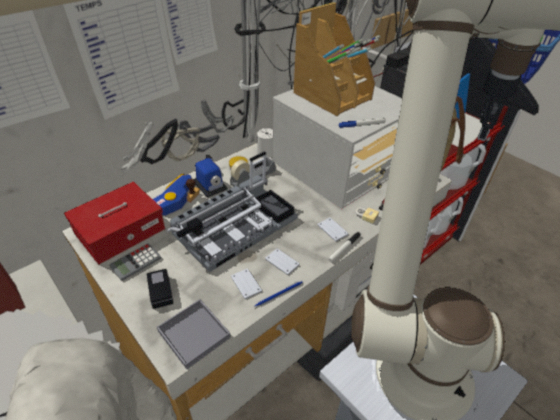

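View pics/top0.png

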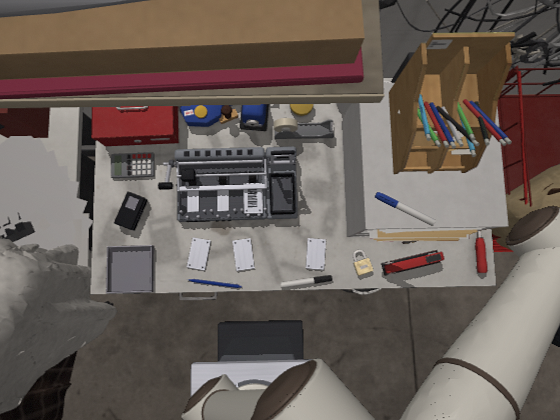

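View pics/wrist0.png

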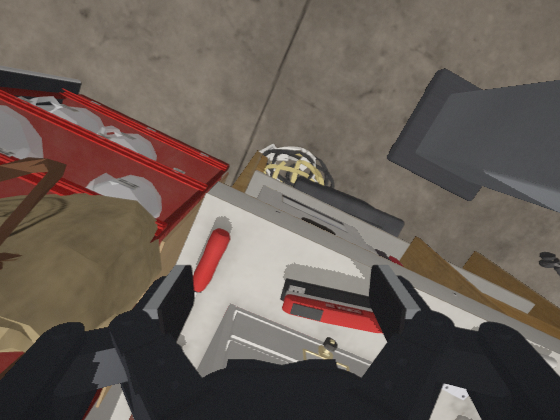

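The top view shows the tray at (130,268), three blanks at (200,254), (244,254) and (316,254), the cartridge at (130,210) and the printer at about (238,188). I'll zoom in on the printer.

```bash
python3 - <<'E'
import cv2
t=cv2.imread("pics/top0.png"); 
cv2.imwrite("pics/z1.png",cv2.resize(t[140:230,150:310],None,fx=5,fy=5,interpolation=cv2.INTER_CUBIC))
s=cv2.imread("pics/scene0.png")
cv2.imwrite("pics/z2.png",cv2.resize(s[140:270,160:310],None,fx=4.5,fy=4.5,interpolation=cv2.INTER_CUBIC))
cv2.imwrite("pics/z3.png",cv2.resize(t[180:300,90:340],None,fx=3.2,fy=3.2,interpolation=cv2.INTER_CUBIC))
E
```

```text
(no output)
```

View pics/z1.png

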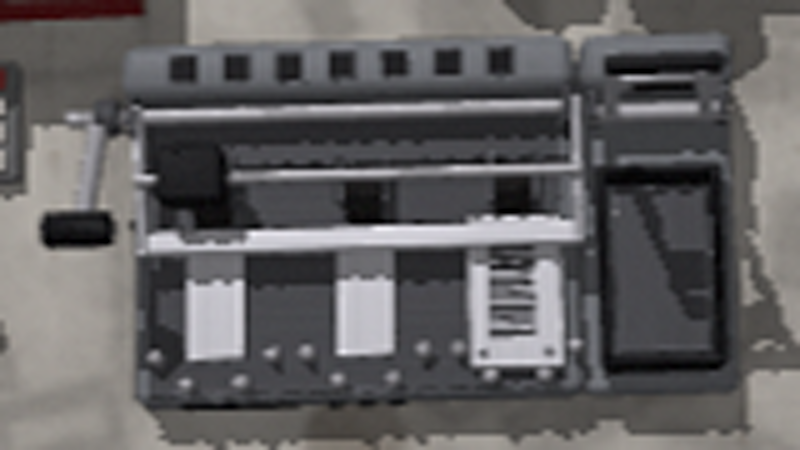

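View pics/z2.png

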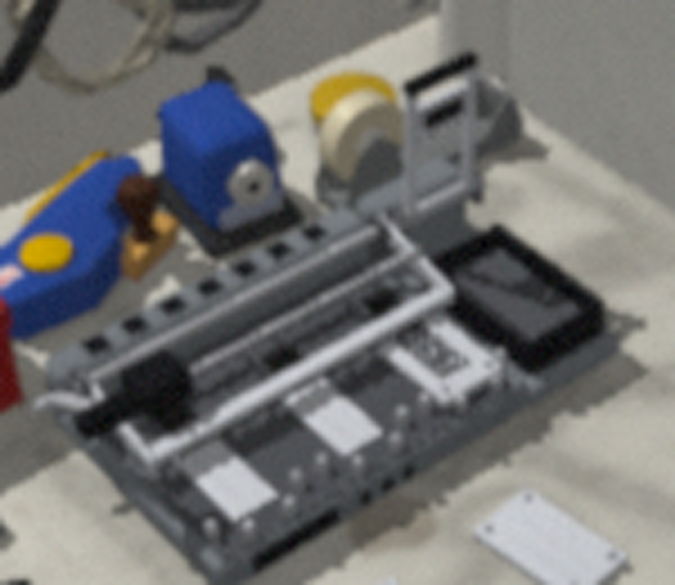

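View pics/z3.png

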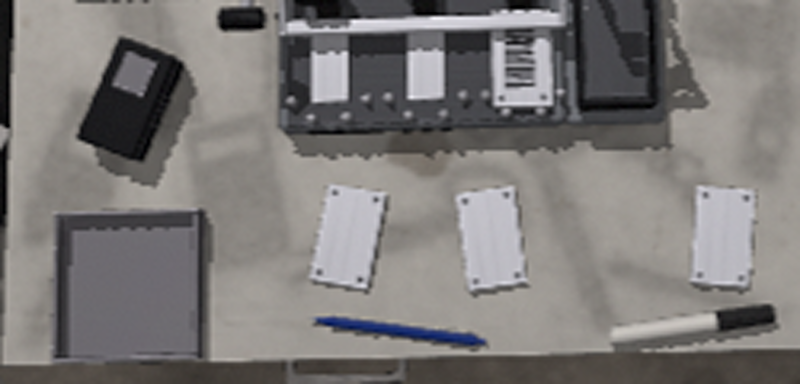

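```bash
cat > h.py <<'E'
import numpy as np, cv2
from scipy.spatial.transform import Rotation as R
from workcell import env
TOPK=np.array([[427.91688161,0,276.08049322],[0,427.91688161,213.63379651],[0,0,1]])
TOPE=np.array([[-2.01288632e-02,-9.99714157e-01,1.29008816e-02,-5.42227262e+01],[-9.90849361e-01,1.82245639e-02,-1.33736342e-01,5.28537862e+02],[1.33463002e-01,-1.54747909e-02,-9.90932974e-01,1.06820188e+03],[0,0,0,1]])
def ray(K,E,uv):
    d=np.linalg.inv(K)@np.array([uv[0],uv[1],1.]); Rm=E[:3,:3]
    return -Rm.T@E[:3,3], Rm.T@d
def onz(K,E,uv,z):
    o,d=ray(K,E,uv); return o+d*(z-o[2])/d[2]
def proj(K,E,p):
    q=E[:3,:3]@np.asarray(p,float)+E[:3,3]; q=K@q; return q[:2]/q[2]
def snap(n,name,roi=None,f=1):
    c=env.camera(n); im=c["color"][:,:,::-1]
    if roi: im=im[roi[1]:roi[3],roi[0]:roi[2]]
    if f!=1: im=cv2.resize(np.ascontiguousarray(im),None,fx=f,fy=f,interpolation=cv2.INTER_CUBIC)
    cv2.imwrite(f"pics/{name}.png",im); return c
def st():
    s=env.state(); return s
E
python3 - <<'E'
from h import *
f=lambda x,y,z:onz(TOPK,TOPE,((x+.5)/5-.5+150,(y+.5)/5-.5+140),z)
print("side");S=[]
for i,(a,b) in enumerate([((155,356),(271,352)),((306,351),(423,348)),((459,347),(576,344))]):
    A=f(*a,41);B=f(*b,41);print(i+1,A[:2].round(1),B[:2].round(1),((A+B)/2)[:2].round(1),np.linalg.norm(A-B).round(1));S.append((A+B)/2)
print("front")
for i,(a,b) in enumerate([((185,383),(240,381)),((338,378),(393,376)),((491,373),(545,372))]):
    A=f(*a,41);B=f(*b,41);print(i+1,A[:2].round(1),B[:2].round(1),((A+B)/2)[:2].round(1),np.linalg.norm(A-B).round(1))
d=S[0]-S[2];print("spacing",np.linalg.norm(d)/2,"yaw",np.arctan2(-d[0],d[1]))
print("cradle",[f(*p,47)[:2].round(1) for p in [(600,168),(722,166),(722,362),(605,372)]])
print("lever",f(78,228,100)[:2])
# masks: plates, cartridge, tray in top
t=cv2.imread("pics/top0.png")
hsv=cv2.cvtColor(t,cv2.COLOR_BGR2HSV)
for nm,box in dict(p1=(180,230,220,280),p2=(225,230,265,280),p3=(300,230,335,275),cart=(105,185,155,235)).items():
    x0,y0,x1,y1=box;g=cv2.cvtColor(t[y0:y1,x0:x1],cv2.COLOR_BGR2GRAY)
    g4=cv2.resize(g,None,fx=4,fy=4,interpolation=cv2.INTER_CUBIC)
    print(nm,np.percentile(g,[5,25,50,75,95]))
E
```

```text
side
1 [538.5 180.2] [539.5 120.9] [539.  150.6] 59.3
2 [539.7 103. ] [540.2  43. ] [539.9  73. ] 60.0
3 [540.4  24.5] [540.8 -35.6] [540.6  -5.5] 60.1
front
1 [524.3 164.8] [524.8 136.7] [524.5 150.7] 28.1
2 [525.4  86.6] [525.9  58.5] [525.7  72.5] 28.1
3 [526.6   8.3] [526.6 -19.4] [526.6  -5.6] 27.7
spacing 78.04523359273622 yaw 0.009985694430437059
cradle [array([631.7, -49.6]), array([ 631.7, -112.7]), array([ 529.3, -110.1]), array([525.2, -50.2])]
lever [593.80055869 205.99524296]
p1 [123.95 152.   157.   172.   193.  ]
p2 [128.  142.  154.5 170.  193. ]
p3 [128. 143. 155. 185. 190.]
cart [ 22.  52. 132. 155. 165.]
```

```bash
python3 - <<'E'
from h import *
t=cv2.imread("pics/top0.png")
def rect(m,x0,y0,z,s=6):
    cs,_=cv2.findContours(m,cv2.RETR_EXTERNAL,cv2.CHAIN_APPROX_NONE)
    c=max(cs,key=cv2.contourArea); r=cv2.boxPoints(cv2.minAreaRect(c))
    P=np.array([onz(TOPK,TOPE,((p[0]+.5)/s-.5+x0,(p[1]+.5)/s-.5+y0),z)[:2] for p in r])
    e=[P[1]-P[0],P[2]-P[1]];L=[np.linalg.norm(v) for v in e];l=e[int(L[1]>L[0])]
    a=np.arctan2(l[1],l[0]); a=(a+np.pi/2)%np.pi-np.pi/2
    return P.mean(0).round(1),np.round(L,1),round(a,3)
for nm,box in dict(p1=(180,230,220,280),p2=(225,230,265,280),p3=(300,230,335,275)).items():
    x0,y0,x1,y1=box;g=cv2.cvtColor(t[y0:y1,x0:x1],cv2.COLOR_BGR2GRAY)
    g=cv2.resize(g,None,fx=6,fy=6,interpolation=cv2.INTER_CUBIC)
    m=cv2.morphologyEx((g>172).astype(np.uint8),cv2.MORPH_OPEN,np.ones((15,15)))
    m=cv2.morphologyEx(m,cv2.MORPH_CLOSE,np.ones((25,25)))
    print(nm,rect(m,x0,y0,7))
x0,y0,x1,y1=105,185,155,235
g=cv2.resize(cv2.cvtColor(t[y0:y1,x0:x1],cv2.COLOR_BGR2GRAY),None,fx=6,fy=6,interpolation=cv2.INTER_CUBIC)
m=cv2.morphologyEx((g<75).astype(np.uint8),cv2.MORPH_CLOSE,np.ones((61,61)));m=cv2.morphologyEx(m,cv2.MORPH_OPEN,np.ones((31,31)))
print("cart",rect(m,x0,y0,30))
f=lambda x,y,z:onz(TOPK,TOPE,((x+.5)/3.2-.5+90,(y+.5)/3.2-.5+180),z)[:2].round(1)
print("tray rim",[f(*p,20) for p in [(55,213),(207,208),(203,358),(55,360)]])
f=lambda x,y,z:onz(TOPK,TOPE,((x+.5)/5-.5+150,(y+.5)/5-.5+140),z)[:2].round(1)
print("bed front",f(137,398,30),f(738,388,30), "housing front edge",f(130,95,63),f(570,88,63),"rear",f(130,48,63))
print("head bar ends",f(148,243,50),f(585,235,50),"clampedge",f(665,66,150))
s=st();Rm=R.from_rotvec(s["tcp_rot"]).as_matrix();print(Rm.round(3))
c=env.camera("wrist");E=c["extrinsics"];cp=-E[:3,:3].T@E[:3,3];print("cam in tool",(Rm.T@(cp-s["position"])).round(1),(E[:3,:3]@Rm).round(3))
E
```

```text
p1 (array([431.2, 140.6]), array([78.8, 46.7]), np.float64(-0.179))
p2 (array([427.1,  23.9]), array([47.4, 79.2]), np.float64(0.117))
p3 (array([ 424.5, -165.9]), array([77.8, 48. ]), np.float64(-0.104))
cart (array([530.4, 307.6]), array([111.2,  75.8]), np.float64(-0.389))
tray rim [array([452.8, 373.3]), array([454.5, 251.4]), array([335.3, 252.4]), array([336.1, 369.5])]
bed front [518.4 191.6] [ 517.8 -119. ] housing front edge [670.2 189.6] [670.1 -35. ] rear [694.9 189.9]
head bar ends [595.7 182.5] [596.  -41.2] clampedge [656.4 -80.9]
[[-0.899 -0.438 -0.001]
 [-0.438  0.899  0.001]
 [ 0.     0.002 -1.   ]]
cam in tool [  77.2    1.5 -142.4] [[-0.001  1.     0.001]
 [-0.954 -0.001 -0.298]
 [-0.298 -0.001  0.954]]
```

```bash
python3 - <<'E'
from h import *
c=env.camera("scene");K,E=c["K"],c["extrinsics"]
print(proj(K,E,[593.8,206,101.5]), "meas",105/4.5+160,410/4.5+140)
o1,d1=ray(TOPK,TOPE,((78.5)/5-.5+150,228.5/5-.5+140));o2,d2=ray(K,E,((105.5)/4.5-.5+160,410.5/4.5-.5+140))
A=np.stack([d1,-d2],1);t=np.linalg.lstsq(A,o2-o1,rcond=None)[0];print(o1+d1*t[0],o2+d2*t[1])
f=lambda x,y,z:onz(TOPK,TOPE,((x+.5)/5-.5+150,(y+.5)/5-.5+140),z)[:2].round(1)
print("pivot",f(85,117,64),f(105,117,64))
E
```

```text
[182.32551839 230.85879884] meas 183.33333333333334 231.11111111111111
[593.3239352  205.43043577 102.29642584] [592.74509516 204.79679672 102.02044365]
pivot [658.8 212.1] [658.6 202. ]
```

```bash
cat >> h.py <<'E'
def orient(psi,tilt=0.,roll=0.):
    # tool y heading psi, z down; tilt about tool x (psi=pi: fingers forward)
    y=np.array([np.cos(psi),np.sin(psi),0]);z=np.array([0,0,-1.]);x=np.cross(y,z)
    return R.from_matrix(np.stack([x,y,z],1))*R.from_rotvec([tilt,0,0])*R.from_rotvec([0,roll,0])
def rows(p0,R0,wps,hand,dec=2,smax=0.95,wmax=0.14):
    """wps: list of (pos,R) ; prints rows; returns final"""
    p=np.array(p0,float);r=R0;out=[]
    for tp,tr in wps:
        tp=np.array(tp,float)
        for k in range(400):
            d=r.inv().apply(tp-p)/25; w=(r.inv()*tr).as_rotvec()
            n=max(np.abs(d).max()/smax,np.linalg.norm(w)/wmax)
            if n<0.02: break
            n=max(1,int(np.ceil(n-0.02)))
            dd=np.round(d/n,dec);ww=np.round(w/n,dec)
            if not (np.any(dd) or np.any(ww)): break
            out.append([*dd,*ww,hand]);p=p+r.apply(dd*25);r=r*R.from_rotvec(ww)
    for i in range(0,len(out),10):
        print("["+", ".join("["+", ".join(f"{v:g}" for v in (np.array(q)+0.0))+"]" for q in out[i:i+10])+"]")
    print("end",p.round(1),r.as_rotvec().round(3),len(out)); return p,r
def here():
    s=env.state();return s["position"],R.from_rotvec(s["tcp_rot"])
def show():
    s=env.state();Rm=R.from_rotvec(s["tcp_rot"]).as_matrix()
    print("t",round(s["clock"],2),"p",s["position"].round(1),"psi",round(np.arctan2(Rm[1,1],Rm[0,1]),3),"z",Rm[:,2].round(3),"F",s["ft_force"].round(1),"gap",round(s["finger_gap"],1),"q",s["joint_positions"].round(2))
E
python3 - <<'E'
from h import *
p,r=here()
p,r=rows(p,r,[((410,0,260),orient(2.7))],1)
tp=.7;z=orient(np.pi,tp).apply([0,0,1]);print(z)
G=np.array([593.3,205.5+17,102])
rows(p,r,[(G-z*75,orient(np.pi,tp))],.6)
E
```

```text
[[-0.78, 0.94, -0.06, 0, 0, -0.04, 1], [-0.81, 0.9, -0.06, 0, 0, -0.04, 1], [-0.9, 0.93, -0.06, 0, 0, -0.04, 1], [-0.94, 0.89, -0.06, 0, 0, -0.04, 1], [-0.91, 0.79, -0.06, 0, 0, -0.03, 1], [-0.93, 0.77, -0.06, 0, 0, -0.03, 1], [-0.89, 0.69, -0.06, 0, 0, -0.03, 1], [-0.9, 0.66, -0.06, 0, 0, -0.03, 1], [-0.92, 0.63, -0.06, 0, 0, -0.03, 1], [-0.94, 0.6, -0.06, 0, 0, -0.03, 1]]
[[-0.87, 0.52, -0.05, 0, 0, -0.03, 1], [-0.89, 0.5, -0.05, 0, 0, -0.03, 1], [-0.9, 0.47, -0.05, 0, 0, -0.03, 1], [-0.92, 0.44, -0.05, 0, 0, -0.03, 1], [-0.93, 0.41, -0.05, 0, 0, -0.03, 1], [-0.94, 0.39, -0.05, 0, 0, -0.03, 1], [-0.8, 0.3, -0.04, 0, 0, -0.03, 1], [-0.8, 0.27, -0.04, 0, 0, -0.03, 1], [-0.81, 0.25, -0.04, 0, 0, -0.02, 1], [-0.82, 0.24, -0.04, 0, 0, -0.03, 1]]
[[-0.82, 0.21, -0.05, 0, 0, -0.02, 1], [-0.83, 0.19, -0.04, 0, 0, -0.03, 1]]
end [ 4.1e+02 -1.0e-01  2.6e+02] [-1.687e+00  2.650e+00  2.000e-03] 22
[ 6.44217687e-01 -2.22044605e-16 -7.64842187e-01]
[[-0.94, -0.1, 0.37, 0.06, -0.01, -0.04, 0.6], [-0.93, -0.12, 0.38, 0.06, -0.01, -0.04, 0.6], [-0.92, -0.13, 0.4, 0.06, -0.01, -0.04, 0.6], [-0.92, -0.14, 0.42, 0.06, -0.01, -0.04, 0.6], [-0.9, -0.16, 0.43, 0.06, -0.02, -0.04, 0.6], [-0.89, -0.16, 0.46, 0.07, -0.01, -0.04, 0.6], [-0.88, -0.17, 0.48, 0.06, -0.01, -0.04, 0.6], [-0.87, -0.17, 0.5, 0.07, -0.02, -0.03, 0.6], [-0.85, -0.16, 0.53, 0.06, -0.01, -0.04, 0.6], [-0.84, -0.16, 0.55, 0.07, -0.02, -0.03, 0.6]]
[[-0.82, -0.15, 0.58, 0.06, -0.01, -0.04, 0.6]]
end [545.  222.5 159.4] [-1.822  1.817 -0.666] 11
```

Call:
jog_arm(increments=[[-0.78,0.94,-0.06,0,0,-0.04,1],[-0.81,0.9,-0.06,0,0,-0.04,1],[-0.9,0.93,-0.06,0,0,-0.04,1],[-0.94,0.89,-0.06,0,0,-0.04,1],[-0.91,0.79,-0.06,0,0,-0.03,1],[-0.93,0.77,-0.06,0,0,-0.03,1],[-0.89,0.69,-0.06,0,0,-0.03,1],[-0.9,0.66,-0.06,0,0,-0.03,1],[-0.92,0.63,-0.06,0,0,-0.03,1],[-0.94,0.6,-0.06,0,0,-0.03,1]])

```text
clock: 1.25
position: [344.1, -271.3, 246.4]
tcp_rot: [-1.216, 2.896, -0.0]
ft_force: [-0.2, -1.0, 0.3]
finger_gap: 85.5
```

Call:
jog_arm(increments=[[-0.87,0.52,-0.05,0,0,-0.03,1],[-0.89,0.5,-0.05,0,0,-0.03,1],[-0.9,0.47,-0.05,0,0,-0.03,1],[-0.92,0.44,-0.05,0,0,-0.03,1],[-0.93,0.41,-0.05,0,0,-0.03,1],[-0.94,0.39,-0.05,0,0,-0.03,1],[-0.8,0.3,-0.04,0,0,-0.03,1],[-0.8,0.27,-0.04,0,0,-0.03,1],[-0.81,0.25,-0.04,0,0,-0.02,1],[-0.82,0.24,-0.04,0,0,-0.03,1]])

```text
clock: 2.25
position: [400.0, -40.6, 257.9]
tcp_rot: [-1.622, 2.69, 0.0]
ft_force: [-0.4, -0.2, 0.0]
finger_gap: 85.4
```

Call:
jog_arm(increments=[[-0.82,0.21,-0.05,0,0,-0.02,1],[-0.83,0.19,-0.04,0,0,-0.03,1],[0,0,0,0,0,0,1]])

```text
clock: 2.55
position: [410.6, 1.3, 260.2]
tcp_rot: [-1.691, 2.647, -0.0]
ft_force: [-0.0, 0.9, -0.2]
finger_gap: 85.0
```

Call:
jog_arm(increments=[[-0.94,-0.1,0.37,0.06,-0.01,-0.04,0.6],[-0.93,-0.12,0.38,0.06,-0.01,-0.04,0.6],[-0.92,-0.13,0.4,0.06,-0.01,-0.04,0.6],[-0.92,-0.14,0.42,0.06,-0.01,-0.04,0.6],[-0.9,-0.16,0.43,0.06,-0.02,-0.04,0.6],[-0.89,-0.16,0.46,0.07,-0.01,-0.04,0.6],[-0.88,-0.17,0.48,0.06,-0.01,-0.04,0.6],[-0.87,-0.17,0.5,0.07,-0.02,-0.03,0.6],[-0.85,-0.16,0.53,0.06,-0.01,-0.04,0.6],[-0.84,-0.16,0.55,0.07,-0.02,-0.03,0.6]])

```text
clock: 3.55
position: [529.2, 167.2, 192.0]
tcp_rot: [-1.805, 2.003, -0.581]
ft_force: [1.0, -0.2, 1.8]
finger_gap: 51.0
```

Call:
jog_arm(increments=[[-0.82,-0.15,0.58,0.06,-0.01,-0.04,0.6],[0,0,0,0,0,0,0.6],[0,0,0,0,0,0,0.6]])

```text
clock: 3.85
position: [539.9, 174.5, 191.6]
tcp_rot: [-1.797, 1.971, -0.615]
ft_force: [0.1, -0.0, 0.5]
finger_gap: 51.1
```

```bash
python3 - <<'E'
from h import *
show(); c=snap("wrist","w1"); snap("top","t1",(80,90,340,300),3)
print(proj(c["K"],c["extrinsics"],[593.3,205.5,102]),proj(c["K"],c["extrinsics"],[658.7,205,64]))
E
```

```text
t 3.85 p [539.9 174.5 191.6] psi 3.049 z [ 0.566 -0.052 -0.823] F [ 0.1 -0.   0.5] gap 51.1 q [ 0.47  0.12 -0.93  1.59 -0.31 -2.06]
[290.41487375 247.9374616 ] [259.66033527 226.86040021]
```

View pics/w1.png

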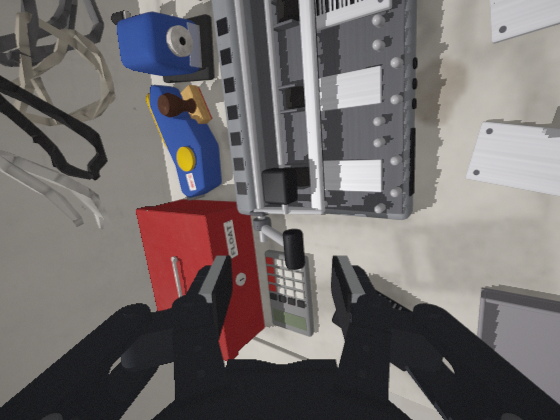

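```bash
python3 - <<'E'
from h import *
p,r=here()
o=orient(np.pi,.3);z=o.apply([0,0,1])
G=np.array([593.3,205.5+17.5,102])
# TCP 19mm beyond the grasp point; put grasp point ~3 mm short of bar centre
p,r=rows(p,r,[(G-z*60,o)],.6)
print();rows(p,r,[(G+z*14,o)],.6)
E
```

```text
[[-0.67, -0.1, 0.6, -0.1, -0.01, -0.03, 0.6], [-0.66, -0.18, 0.59, -0.1, -0.01, -0.03, 0.6], [-0.65, -0.25, 0.58, -0.1, -0.02, -0.02, 0.6]]
end [575.6 223.  159.3] [-2.054  2.059 -0.315] 3

[[0, 0, 0.74, 0, 0, 0, 0.6], [0, 0.01, 0.74, 0, 0, 0, 0.6], [0, 0, 0.74, 0, 0, 0, 0.6], [0, 0.01, 0.74, 0, 0, 0, 0.6]]
end [597.4 223.1  88.6] [-2.054  2.059 -0.315] 4
```

Call:
jog_arm(increments=[[-0.4,-0.06,0.36,-0.06,-0.01,-0.02,0.6],[-0.4,-0.08,0.36,-0.06,-0.01,-0.02,0.6],[-0.4,-0.11,0.35,-0.06,-0.01,-0.02,0.6],[-0.4,-0.14,0.35,-0.06,-0.01,-0.01,0.6],[-0.4,-0.14,0.35,-0.06,-0.01,-0.01,0.6],[0,0,0,0,0,0,0.6],[0,0,0,0,0,0,0.6]])

```text
clock: 4.65
position: [574.9, 212.1, 169.9]
tcp_rot: [-1.998, 2.04, -0.385]
ft_force: [-0.5, -0.5, -0.2]
finger_gap: 51.3
```

```bash
python3 - <<'E'
from h import *
show(); c=snap("wrist","w2")
p,r=here()
o=orient(np.pi,.3);z=o.apply([0,0,1])
G=np.array([593.3,205.5+17.5,102])
p,r=rows(p,r,[(G+z*14,o)],.6,smax=.5)
E
```

```text
t 4.65 p [574.9 212.1 169.9] psi 3.121 z [ 0.364 -0.008 -0.931] F [-0.5 -0.5 -0.2] gap 51.3 q [ 0.71  0.27 -0.56  0.51 -0.51 -1.15]
[[-0.07, 0.05, 0.48, -0.01, 0, 0, 0.6], [-0.07, 0.04, 0.48, -0.01, 0, 0, 0.6], [-0.07, 0.04, 0.48, -0.01, 0, 0, 0.6], [-0.07, 0.03, 0.48, -0.01, 0, 0, 0.6], [-0.07, 0.03, 0.48, -0.01, 0, -0.01, 0.6], [-0.07, 0.02, 0.48, -0.01, 0, 0, 0.6], [-0.08, 0.02, 0.48, -0.01, -0.01, -0.01, 0.6]]
end [597.4 223.   88.6] [-2.059  2.057 -0.311] 7
```

View pics/w2.png

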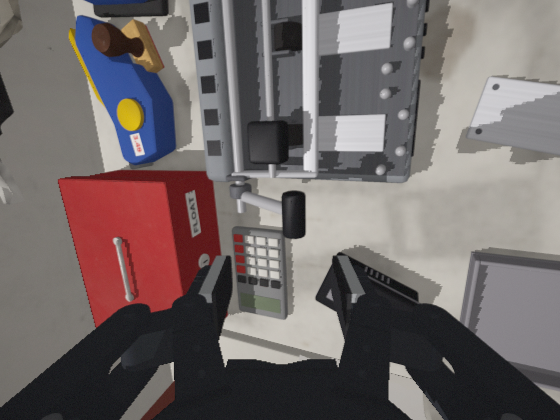

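Call:
jog_arm(increments=[[-0.07,0.05,0.48,-0.01,0,0,0.6],[-0.07,0.04,0.48,-0.01,0,0,0.6],[-0.07,0.04,0.48,-0.01,0,0,0.6],[-0.07,0.03,0.48,-0.01,0,0,0.6],[-0.07,0.03,0.48,-0.01,0,-0.01,0.6],[-0.07,0.02,0.48,-0.01,0,0,0.6],[-0.08,0.02,0.48,-0.01,-0.01,-0.01,0.6],[0,0,0,0,0,0,0.6],[0,0,0,0,0,0,0.6]])

```text
clock: 5.6
position: [598.4, 223.3, 88.4]
tcp_rot: [-2.058, 2.058, -0.31]
ft_force: [-0.4, 0.8, -0.6]
finger_gap: 51.0
```

```bash
python3 - <<'E'
from h import *
show(); c=snap("wrist","w3")
E
```

```text
t 5.6 p [598.4 223.3  88.4] psi 3.141 z [ 0.298  0.003 -0.955] F [-0.4  0.8 -0.6] gap 51.0 q [ 0.67  0.43 -0.52  0.47 -0.42 -1.08]
```

View pics/w3.png

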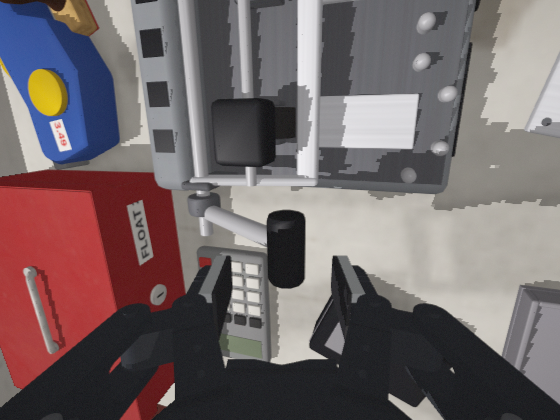

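Call:
jog_arm(increments=[[0,0,0,0,0,0,0.15],[0,0,0,0,0,0,0.15],[0,0,0,0,0,0,0.15],[0,0,0,0,0,0,0.1],[0,0,0,0,0,0,0.1],[0,0,0,0,0,0,0.1]], newtons=40)

```text
clock: 6.25
position: [596.3, 223.0, 88.7]
tcp_rot: [-2.059, 2.058, -0.31]
ft_force: [-9.2, 2.1, 3.7]
finger_gap: 16.1
```

```bash
python3 - <<'E'
from h import *
show()
p,r=here()
P=np.array([658.7,0,64]); 
d0=p-P; d0[1]=0
# grip centre assumed at radius 75, angle 30deg; tcp offset in tool frame const
g0=P+75*np.array([-np.cos(np.pi/6),0,np.sin(np.pi/6)])
off=r.inv().apply((p-g0)*[1,0,1]+[0,0,0]);print(off)
w=[]
for k in range(1,21):
    a=np.pi/6+1.72*k/20; tl=.3-.5*k/20
    o=orient(np.pi,tl); g=P+75*np.array([-np.cos(a),0,np.sin(a)])
    q=g+o.apply(off*[0,1,1]); q[1]=p[1]; w.append((q,o))
rows(p,r,w,.1,smax=.8)
E
```

```text
t 6.25 p [596.3 223.   88.7] psi 3.142 z [ 0.296  0.002 -0.955] F [-9.2  2.1  3.7] gap 16.1 q [ 0.67  0.43 -0.53  0.47 -0.42 -1.08]
[ 0.02768287  1.33789973 12.98489596]
[[0, -0.18, -0.17, -0.03, 0, 0, 0.1], [0, -0.2, -0.16, -0.02, 0, 0, 0.1], [0, -0.2, -0.14, -0.03, 0, 0, 0.1], [0, -0.21, -0.13, -0.02, 0, 0, 0.1], [0, -0.22, -0.12, -0.03, 0, 0, 0.1], [0, -0.22, -0.1, -0.02, 0, 0, 0.1], [0, -0.23, -0.09, -0.03, 0, 0, 0.1], [0, -0.24, -0.07, -0.02, 0, 0, 0.1], [0, -0.24, -0.05, -0.03, 0, 0, 0.1], [0, -0.24, -0.05, -0.02, 0, 0, 0.1]]
[[0, -0.24, -0.02, -0.03, 0, 0, 0.1], [0, -0.25, -0.01, -0.02, 0, 0, 0.1], [0, -0.24, 0, -0.03, 0, 0, 0.1], [0, -0.24, 0.02, -0.02, 0, 0, 0.1], [0, -0.25, 0.04, -0.03, 0, 0, 0.1], [0, -0.24, 0.05, -0.02, 0, 0, 0.1], [0, -0.23, 0.07, -0.03, 0, 0, 0.1], [0, -0.23, 0.08, -0.02, 0, 0, 0.1], [0, -0.23, 0.1, -0.03, 0, 0, 0.1], [0, -0.22, 0.11, -0.02, 0, 0, 0.1]]
end [701.6 223.  110.2] [ 2.118 -2.117 -0.214] 20
```

Call:
jog_arm(increments=[[0,-0.18,-0.17,-0.03,0,0,0.1],[0,-0.2,-0.16,-0.02,0,0,0.1],[0,-0.2,-0.14,-0.03,0,0,0.1],[0,-0.21,-0.13,-0.02,0,0,0.1],[0,-0.22,-0.12,-0.03,0,0,0.1]])

```text
clock: 6.75
position: [612.0, 222.9, 110.5]
tcp_rot: [-2.137, 2.139, -0.171]
ft_force: [-14.0, 3.7, 1.1]
finger_gap: 16.0
```

```bash
python3 - <<'E'
from h import *
show(); c=snap("wrist","w4")
E
```

```text
t 6.75 p [612.  222.9 110.5] psi 3.141 z [ 0.159 -0.    -0.987] F [-14.    3.7   1.1] gap 16.0 q [ 0.64  0.47 -0.25  0.14 -0.73 -0.74]
```

View pics/w4.png

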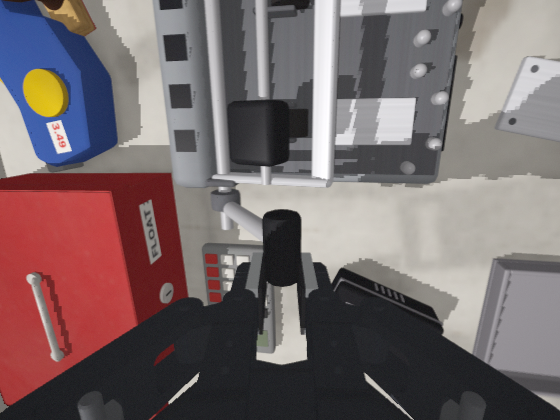

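Call:
jog_arm(increments=[[0,-0.22,-0.1,-0.02,0,0,0.1],[0,-0.23,-0.09,-0.03,0,0,0.1],[0,-0.24,-0.07,-0.02,0,0,0.1],[0,-0.24,-0.05,-0.03,0,0,0.1],[0,-0.24,-0.05,-0.02,0,0,0.1],[0,-0.24,-0.02,-0.03,0,0,0.1],[0,-0.25,-0.01,-0.02,0,0,0.1]])

```text
clock: 7.5
position: [655.6, 223.6, 128.9]
tcp_rot: [2.223, -2.22, -0.006]
ft_force: [-9.6, 2.1, 10.2]
finger_gap: 15.6
```

```bash
python3 - <<'E'
from h import *
show(); c=snap("wrist","w5")
E
```

```text
t 7.5 p [655.6 223.6 128.9] psi -3.14 z [-0.003  0.002 -1.   ] F [-9.6  2.1 10.2] gap 15.6 q [ 0.56  0.58  0.06 -0.   -1.06 -0.56]
```

View pics/w5.png

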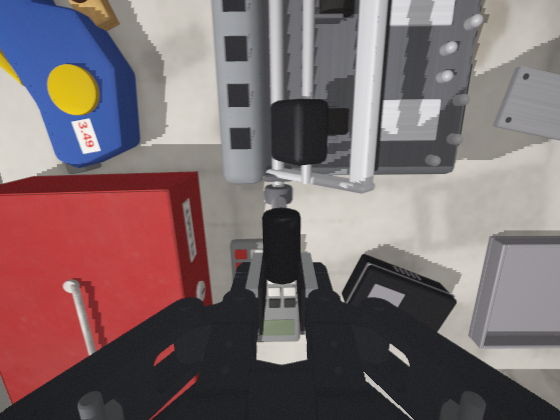

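Call:
jog_arm(increments=[[0,-0.24,0,-0.03,0,0,0.1],[0,-0.24,0.02,-0.02,0,0,0.1],[0,-0.25,0.04,-0.03,0,0,0.1],[0,-0.24,0.05,-0.02,0,0,0.1],[0,-0.23,0.07,-0.03,0,0,0.1],[0,-0.23,0.08,-0.02,0,0,0.1],[0,-0.23,0.1,-0.03,0,0,0.1],[0,0,0,0,0,0,0.1]])

```text
clock: 8.35
position: [699.2, 224.1, 116.1]
tcp_rot: [2.132, -2.129, -0.193]
ft_force: [-1.4, 2.6, 4.5]
finger_gap: 15.9
```

```bash
python3 - <<'E'
from h import *
show(); c=snap("wrist","w6"); snap("top","t6",(140,120,320,240),4)
E
```

```text
t 8.35 p [699.2 224.1 116.1] psi -3.14 z [-0.176  0.004 -0.984] F [-1.4  2.6  4.5] gap 15.9 q [ 0.49  0.74  0.36 -0.09 -1.35 -0.47]
```

View pics/w6.png

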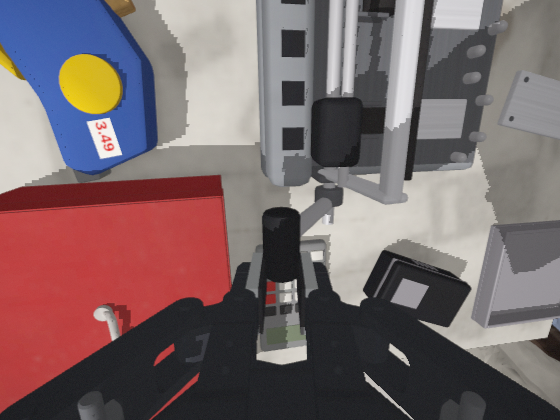

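Call:
jog_arm(increments=[[0,-0.2,0.1,-0.02,0,0,0.1],[0,-0.2,0.11,-0.02,0,0,0.1],[0,0,0,0,0,0,0.1],[0,0,0,0,0,0,0.1]])

```text
clock: 8.85
position: [700.8, 224.1, 114.6]
tcp_rot: [2.104, -2.094, -0.244]
ft_force: [-21.2, 2.3, 24.9]
finger_gap: 16.0
```

Call:
jog_arm(increments=[[0,-0.12,0.1,0,0,0,0.1],[0,0,0,0,0,0,0.1],[0,0,0,0,0,0,0.1]])

```text
clock: 9.15
position: [700.9, 224.1, 114.5]
tcp_rot: [2.102, -2.09, -0.246]
ft_force: [-29.4, 3.5, 33.3]
finger_gap: 15.9
```

Call:
jog_arm(increments=[[0,0.25,-0.2,0,0,0,0.1],[0,0,0,0,0,0,0.4],[0,0,0,0,0,0,0.4],[0,0,0,0,0,0,0.4],[0,0,-0.5,0,0,0,0.4],[0,0,-0.8,0,0,0,0.4],[0,0,-0.9,0,0,0,0.4],[0,0,-0.9,0,0,0,0.4],[0,0,-0.9,0,0,0,0.6],[0,0,0,0,0,0,0.8]])

```text
clock: 10.15
position: [729.0, 222.9, 212.5]
tcp_rot: [2.114, -2.113, -0.227]
ft_force: [-1.1, -0.3, 0.6]
finger_gap: 62.0
```

```bash
python3 - <<'E'
from h import *
show(); snap("top","t7",(140,120,320,240),4)
p,r=here()
n3=np.array([570.6,-5.2]); psi=np.pi/2+.01
rows(p,r,[((560,60,220),orient(psi)),((550,-5,200),orient(psi))],.8)
E
```

```text
t 10.15 p [729.  222.9 212.5] psi -3.14 z [-0.208  0.005 -0.978] F [-1.1 -0.3  0.6] gap 62.0 q [ 0.47  0.76  0.64 -0.1  -1.63 -0.46]
[[0.54, 0.55, 0.08, 0.01, -0.01, 0.13, 0.8], [0.61, 0.48, 0.07, 0.01, -0.01, 0.13, 0.8], [0.67, 0.4, 0.06, 0.01, -0.01, 0.13, 0.8], [0.72, 0.31, 0.05, 0.01, -0.02, 0.13, 0.8], [0.75, 0.21, 0.04, 0.02, -0.02, 0.13, 0.8], [0.77, 0.11, 0.02, 0.02, -0.01, 0.13, 0.8], [0.78, 0.01, 0.01, 0.01, -0.01, 0.13, 0.8], [0.78, -0.09, 0, 0.01, -0.02, 0.13, 0.8], [0.76, -0.19, -0.02, 0.02, -0.02, 0.13, 0.8], [0.73, -0.28, -0.03, 0.01, -0.01, 0.13, 0.8]]
[[0.68, -0.37, -0.03, 0.02, -0.02, 0.13, 0.8], [0.63, -0.46, -0.03, 0.01, -0.01, 0.12, 0.8], [0.15, -0.87, 0.26, 0, 0, 0, 0.8], [0.14, -0.86, 0.27, 0, 0, 0, 0.8], [0.15, -0.87, 0.26, 0, 0, 0, 0.8]]
end [549.9  -5.  200.1] [ 0.023 -3.141 -0.006] 15
```

View pics/t7.png

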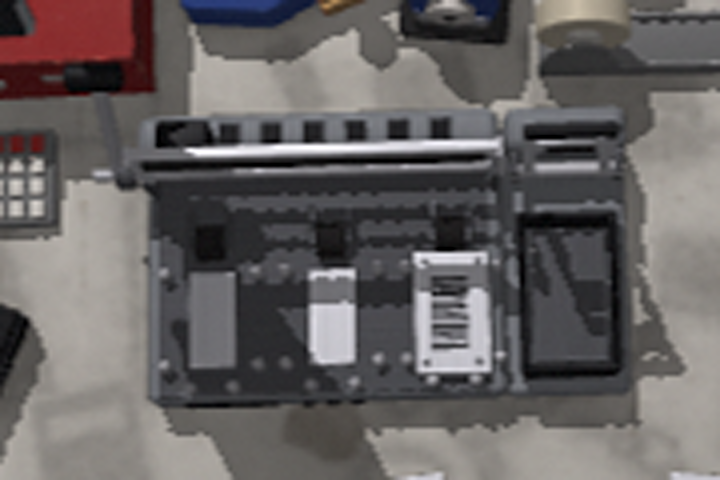

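Call:
jog_arm(increments=[[0.54,0.55,0.08,0.01,-0.01,0.13,0.8],[0.61,0.48,0.07,0.01,-0.01,0.13,0.8],[0.67,0.4,0.06,0.01,-0.01,0.13,0.8],[0.72,0.31,0.05,0.01,-0.02,0.13,0.8],[0.75,0.21,0.04,0.02,-0.02,0.13,0.8],[0.77,0.11,0.02,0.02,-0.01,0.13,0.8],[0.78,0.01,0.01,0.01,-0.01,0.13,0.8],[0.78,-0.09,0,0.01,-0.02,0.13,0.8],[0.76,-0.19,-0.02,0.02,-0.02,0.13,0.8],[0.73,-0.28,-0.03,0.01,-0.01,0.13,0.8]])

```text
clock: 11.2
position: [585.2, 86.1, 216.2]
tcp_rot: [0.402, -3.078, -0.049]
ft_force: [0.8, -0.3, 0.1]
finger_gap: 68.4
```

Call:
jog_arm(increments=[[0.68,-0.37,-0.03,0.02,-0.02,0.13,0.8],[0.63,-0.46,-0.03,0.01,-0.01,0.12,0.8],[0.15,-0.87,0.26,0,0,0,0.8],[0.14,-0.86,0.27,0,0,0,0.8],[0.15,-0.87,0.26,0,0,0,0.8],[0,0,0,0,0,0,0.8],[0,0,0,0,0,0,0.8]])

```text
clock: 11.9
position: [548.3, -5.4, 198.5]
tcp_rot: [0.023, -3.135, -0.003]
ft_force: [0.1, -0.0, -1.1]
finger_gap: 68.1
```

```bash
python3 - <<'E'
from h import *
show(); c=snap("wrist","w8")
K,E=c["K"],c["extrinsics"]
for n in [(569,150.9),(569.9,73.3),(570.6,-5.2)]:
    print([proj(K,E,[n[0]+sx*30-.01*sy*30,n[1]+sy*30+.01*sx*30,42]).round(0) for sx in(-1,1) for sy in (-1,1)])
E
```

```text
t 11.9 p [548.3  -5.4 198.5] psi 1.585 z [-0.006  0.002 -1.   ] F [ 0.1 -0.  -1.1] gap 68.1 q [ 0.28  0.28 -0.23 -0.   -1.07 -1.84]
[array([404., 190.]), array([463., 190.]), array([398., 244.]), array([453., 245.])]
[array([328., 190.]), array([387., 190.]), array([325., 244.]), array([381., 244.])]
[array([251., 189.]), array([310., 190.]), array([252., 244.]), array([308., 244.])]
```

View pics/w8.png

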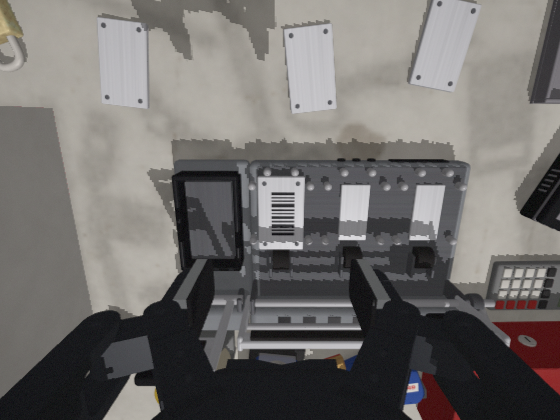

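```bash
python3 - <<'E'
from h import *
im=cv2.imread("pics/w8.png");cv2.imwrite("pics/w8z.png",cv2.resize(im[150:282,165:475],None,fx=2.58,fy=2.58*1.7,interpolation=cv2.INTER_CUBIC)) if 0 else cv2.imwrite("pics/w8z.png",cv2.resize(im[150:280,165:325],None,fx=5,fy=4.6,interpolation=cv2.INTER_CUBIC))
cv2.imwrite("pics/w8y.png",cv2.resize(im[150:280,315:475],None,fx=5,fy=4.6,interpolation=cv2.INTER_CUBIC))
E
```

```text
(no output)
```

View pics/w8z.png

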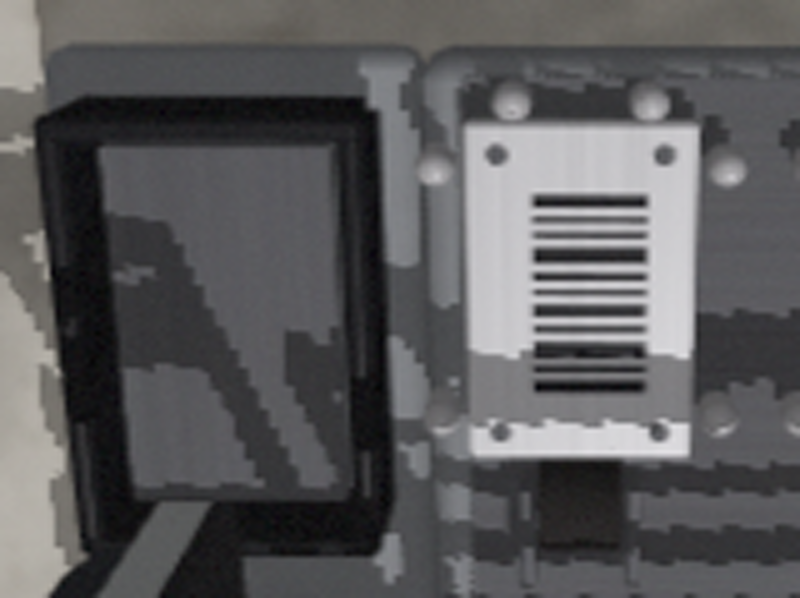

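View pics/w8y.png

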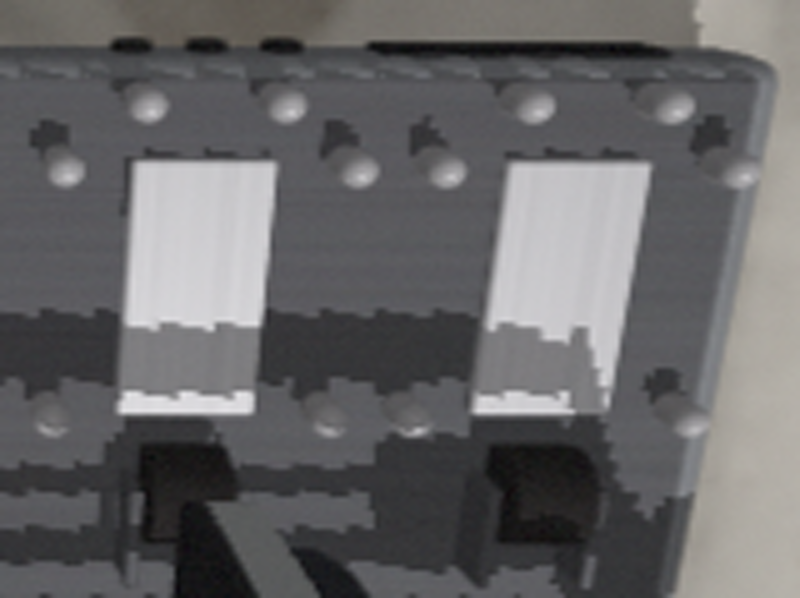

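```bash
python3 - <<'E'
from h import *
c=env.camera("wrist");K,E=c["K"],c["extrinsics"]
g=lambda x,y,z,x0=165:onz(K,E,((x+.5)/5-.5+x0,(y+.5)/4.6-.5+150),z)[:2].round(1)
print("n3 pins",[g(*p,41) for p in [(434,168),(727,170),(445,413),(720,415)]],"plate corners",[g(*p,41) for p in [(464,124),(700,124),(691,457),(469,457)]])
print("n2 pins",[g(*p,41,315) for p in [(66,170),(358,171),(52,417),(330,417)]],"front",[g(*p,41,315) for p in [(150,105),(288,105)]])
print("n1 pins",[g(*p,41,315) for p in [(447,171),(738,172),(411,415),(690,417)]])
print("cradle rim outer",[g(*p,47) for p in [(38,110),(377,105),(393,550)]])
E
```

```text
n3 pins [array([538.4, -34.3]), array([538. ,  25.2]), array([596.6, -32.8]), array([596.3,  26.2])] plate corners [array([528.4, -28.2]), array([527.8,  19.3]), array([607. ,  20.3]), array([607.7, -27.8])]
n2 pins [array([537.7,  43.3]), array([537.1, 102.7]), array([596.6,  43.8]), array([595.7, 103.5])] front [array([523. ,  59.3]), array([522.6,  86.9])]
n1 pins [array([536.8, 120.8]), array([536.2, 180. ]), array([595. , 120.8]), array([594.7, 180.8])]
cradle rim outer [array([ 525.5, -111.4]), array([523.5, -44.7]), array([629.1, -44. ])]
```

```bash
python3 - <<'E'
from h import *
p,r=here();o=orient(np.pi/2+.01)
p,r=rows(p,r,[((568.5,-4.3,70),o)],.7)
E
```

```text
[[-0.14, 0, 0.86, 0, 0, 0, 0.7], [-0.13, 0, 0.86, 0, 0, 0, 0.7], [-0.14, 0, 0.86, 0, 0, 0, 0.7], [-0.13, 0, 0.86, 0, 0, 0, 0.7], [-0.14, -0.01, 0.86, 0, 0, 0, 0.7], [-0.13, 0, 0.86, 0, 0, 0.01, 0.7]]
end [568.5  -4.2  69.9] [ 9.000e-03 -3.137e+00 -3.000e-03] 6
```

Call:
jog_arm(increments=[[-0.14,0,0.86,0,0,0,0.7],[-0.13,0,0.86,0,0,0,0.7],[-0.14,0,0.86,0,0,0,0.7],[-0.13,0,0.86,0,0,0,0.7],[-0.14,-0.01,0.86,0,0,0,0.7],[-0.13,0.05,0.86,0,0,0,0.7],[0,0,0,0,0,0,0.7],[0,0,0,0,0,0,0.7]])

```text
clock: 12.8
position: [568.5, -2.9, 70.2]
tcp_rot: [0.026, -3.136, -0.003]
ft_force: [0.6, 0.2, 0.8]
finger_gap: 59.7
```

```bash
python3 - <<'E'
from h import *
show(); c=snap("wrist","w9")
E
```

```text
t 12.8 p [568.5  -2.9  70.2] psi 1.588 z [-0.005  0.002 -1.   ] F [0.6 0.2 0.8] gap 59.7 q [ 0.28  0.46 -0.33 -0.   -0.79 -1.83]
```

View pics/w9.png

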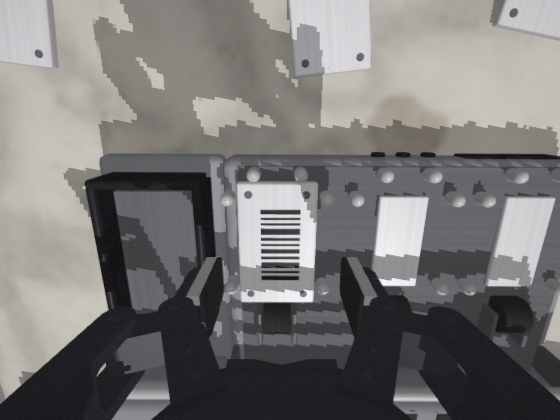

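Call:
jog_arm(increments=[[0,-0.08,0.4,0,0,0,0.7],[0,0,0.4,0,0,-0.006,0.7],[0,0,0.4,0,0,0,0.65],[0,0,0.2,0,0,0,0.65],[0,0,0.1,0,0,0,0.65],[0,0,0,0,0,0,0.65],[0,0,0,0,0,0,0.65]])

```text
clock: 13.55
position: [568.3, -5.3, 32.6]
tcp_rot: [0.034, -3.137, -0.004]
ft_force: [-0.0, 0.8, -0.5]
finger_gap: 55.5
```

```bash
python3 - <<'E'
from h import *
show(); c=snap("wrist","w10")
E
```

```text
t 13.55 p [568.3  -5.3  32.6] psi 1.592 z [-0.005  0.002 -1.   ] F [-0.   0.8 -0.5] gap 55.5 q [ 0.27  0.51 -0.36 -0.01 -0.7  -1.82]
```

View pics/w10.png

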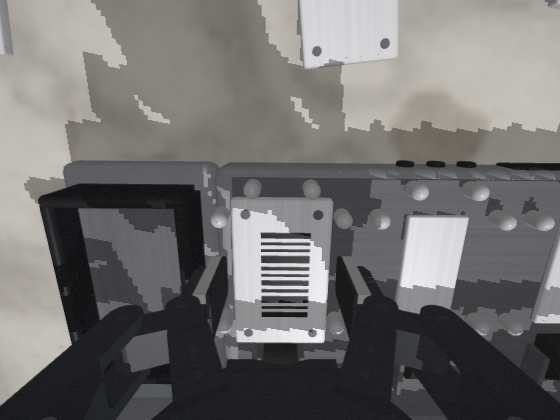

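Call:
jog_arm(increments=[[0,0,0.08,0,0,0.011,0.62],[0,0,0,0,0,0,0.5],[0,0,0,0,0,0,0.5],[0,0,0,0,0,0,0.5],[0,0,0,0,0,0,0.5],[0,0,0,0,0,0,0.5]], newtons=50)

```text
clock: 14.2
position: [568.1, -5.4, 30.8]
tcp_rot: [0.017, -3.137, -0.003]
ft_force: [-1.8, -0.7, 5.0]
finger_gap: 46.5
```

```bash
python3 - <<'E'
from h import *
show(); c=snap("wrist","w11")
E
```

```text
t 14.2 p [568.1  -5.4  30.8] psi 1.581 z [-0.005  0.002 -1.   ] F [-1.8 -0.7  5. ] gap 46.5 q [ 0.27  0.51 -0.36 -0.01 -0.7  -1.83]
```

View pics/w11.png

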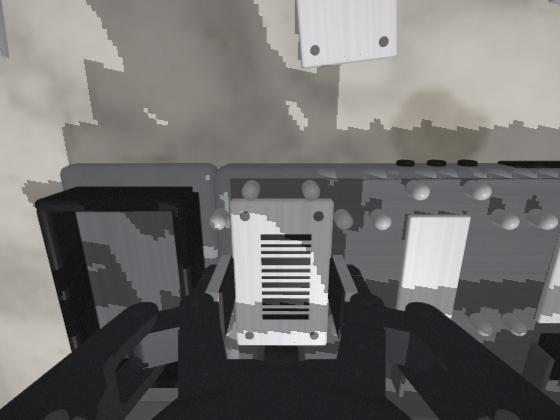

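Call:
jog_arm(increments=[[0,0,-0.15,0,0,0,0.5],[0,0,-0.3,0,0,0,0.5],[0,0,-0.5,0,0,0,0.5],[0,0,-0.8,0,0,0,0.5],[0,0,-0.9,0,0,0,0.5],[0,0,-0.9,0,0,0,0.5],[0,0,-0.9,0,0,0,0.5],[0,0,-0.5,0,0,0,0.5],[0,0,0,0,0,0,0.5]])

```text
clock: 15.15
position: [569.7, -5.4, 156.7]
tcp_rot: [0.017, -3.141, -0.005]
ft_force: [0.1, 0.0, -1.1]
finger_gap: 46.5
```

```bash
python3 - <<'E'
from h import *
show(); c=snap("wrist","w12"); K,E=c["K"],c["extrinsics"]
import numpy as np; np.savez("cw.npz",K=K)
p,r=here();o=orient(np.pi/2)
p,r=rows(p,r,[((394.5,311.5,110),o)],.5)
p,r=rows(p,r,[((394.5,311.5,11),o)],.5)
E
```

```text
t 15.15 p [569.7  -5.4 156.7] psi 1.582 z [-0.     0.003 -1.   ] F [ 0.1  0.  -1.1] gap 46.5 q [ 0.27  0.36 -0.23 -0.   -0.98 -1.83]
[[0.49, 0.91, 0.13, 0, 0, 0, 0.5], [0.49, 0.91, 0.13, 0, 0, 0, 0.5], [0.49, 0.91, 0.13, 0, 0, 0, 0.5], [0.49, 0.91, 0.13, 0, 0, 0, 0.5], [0.49, 0.91, 0.13, 0, 0, 0, 0.5], [0.49, 0.91, 0.13, 0, 0, 0, 0.5], [0.49, 0.91, 0.14, 0, 0, 0, 0.5], [0.49, 0.91, 0.13, 0, 0, 0, 0.5], [0.49, 0.91, 0.14, 0, 0, 0, 0.5], [0.48, 0.91, 0.13, 0, 0, 0, 0.5]]
[[0.49, 0.91, 0.14, 0, 0, 0, 0.5], [0.48, 0.91, 0.13, 0, 0, 0, 0.5], [0.49, 0.91, 0.14, 0, 0, 0.01, 0.5], [0.49, 0.91, 0.13, 0, 0, 0, 0.5]]
end [394.5 311.5 110. ] [ 0.    -3.138 -0.005] 14
[[0, 0, 0.79, 0, 0, 0, 0.5], [0, 0, 0.79, 0, 0, 0, 0.5], [0, 0, 0.79, 0, 0, 0, 0.5], [-0.01, -0.01, 0.79, 0, 0, 0, 0.5], [0, 0, 0.8, 0, 0, 0, 0.5]]
end [394.4 311.5  11. ] [ 0.    -3.138 -0.005] 5
```

View pics/w12.png

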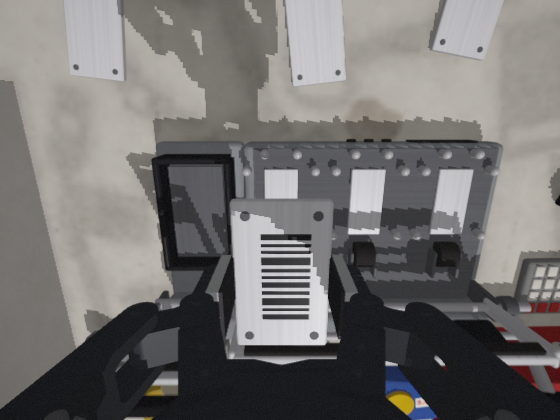

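Call:
jog_arm(increments=[[0.49,0.91,0.13,0,0,0,0.5],[0.49,0.91,0.13,0,0,0,0.5],[0.49,0.91,0.13,0,0,0,0.5],[0.49,0.91,0.13,0,0,0,0.5],[0.49,0.91,0.13,0,0,0,0.5],[0.49,0.91,0.13,0,0,0,0.5],[0.49,0.91,0.14,0,0,0,0.5],[0.49,0.91,0.13,0,0,0,0.5],[0.49,0.91,0.14,0,0,0,0.5],[0.48,0.91,0.13,0,0,0,0.5]])

```text
clock: 16.2
position: [442.3, 220.7, 120.7]
tcp_rot: [0.016, -3.134, -0.0]
ft_force: [0.4, 0.1, -0.3]
finger_gap: 46.4
```

Call:
jog_arm(increments=[[0.49,0.91,0.14,0,0,0,0.5],[0.48,0.91,0.13,0,0,0,0.5],[0.49,0.91,0.14,0,0,0.01,0.5],[0.49,0.91,0.13,0,0,0,0.5],[0,0,0,0,0,0,0.5],[0,0,0,0,0,0,0.5]])

```text
clock: 16.8
position: [393.4, 310.8, 108.1]
tcp_rot: [0.002, -3.135, 0.0]
ft_force: [0.4, -0.4, -0.9]
finger_gap: 46.3
```

```bash
python3 - <<'E'
from h import *
show(); c=snap("wrist","w13")
E
```

```text
t 16.8 p [393.4 310.8 108.1] psi 1.572 z [-0.007 -0.    -1.   ] F [ 0.4 -0.4 -0.9] gap 46.3 q [ 0.99  0.31 -0.45 -0.01 -0.81 -2.55]
```

View pics/w13.png

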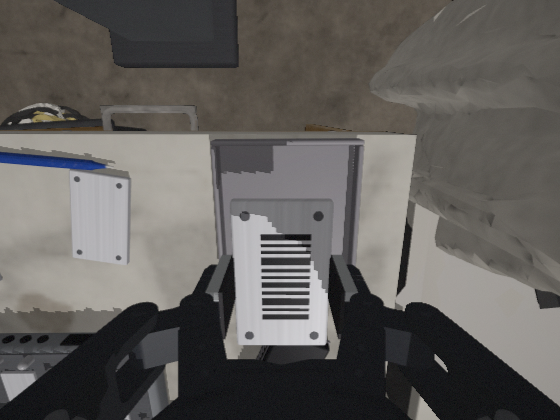

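Call:
jog_arm(increments=[[0,0.1,0.8,0,0,0,0.5],[0,0,0.8,0,0,0,0.5],[0,0,0.8,0,0,0,0.5],[0,0,0.7,0,0,0,0.5],[0,0,0.4,0,0,0,0.5],[0,0,0.35,0,0,0,0.5],[0,0,0,0,0,0,0.5],[0,0,0,0,0,0,0.5]])

```text
clock: 17.65
position: [394.1, 314.1, 13.4]
tcp_rot: [0.001, -3.137, -0.004]
ft_force: [-1.4, 0.5, 0.9]
finger_gap: 46.6
```

Call:
jog_arm(increments=[[0,0,0.15,0,0,0,0.5],[0,0,0.15,0,0,0,0.5],[0,0,0,0,0,0,0.5],[0,0,0,0,0,0,0.65],[0,0,0,0,0,0,0.65],[0,0,-0.4,0,0,0,0.7],[0,0,-0.8,0,0,0,0.7],[0,0,-0.9,0,0,0,0.7],[0,0,-0.9,0,0,0,0.7],[0,0,-0.5,0,0,0,0.7]])

```text
clock: 18.65
position: [394.9, 314.7, 95.9]
tcp_rot: [0.002, -3.139, -0.008]
ft_force: [0.3, 0.5, 0.2]
finger_gap: 59.6
```

```bash
python3 - <<'E'
from h import *
show(); c=snap("top","t14",(80,170,340,300),3); p,r=here(); 
o=orient(np.pi/2-.179)
rows(p,r,[((431,140.6,110),o)],.7)
E
```

```text
t 18.65 p [394.9 314.7  95.9] psi 1.572 z [-0.002  0.005 -1.   ] F [0.3 0.5 0.2] gap 59.6 q [ 0.99  0.33 -0.46 -0.01 -0.77 -2.56]
[[-0.18, -0.87, -0.07, 0, 0, 0.02, 0.7], [-0.19, -0.87, -0.07, 0, 0, 0.02, 0.7], [-0.21, -0.87, -0.07, 0, 0, 0.02, 0.7], [-0.23, -0.86, -0.07, 0, 0, 0.02, 0.7], [-0.24, -0.86, -0.07, 0, 0, 0.03, 0.7], [-0.27, -0.85, -0.07, 0, 0, 0.02, 0.7], [-0.29, -0.84, -0.07, 0, 0, 0.03, 0.7], [-0.31, -0.83, -0.07, 0.01, 0, 0.02, 0.7]]
end [430.9 140.7 109.9] [-0.28  -3.127  0.004] 8
```

View pics/t14.png

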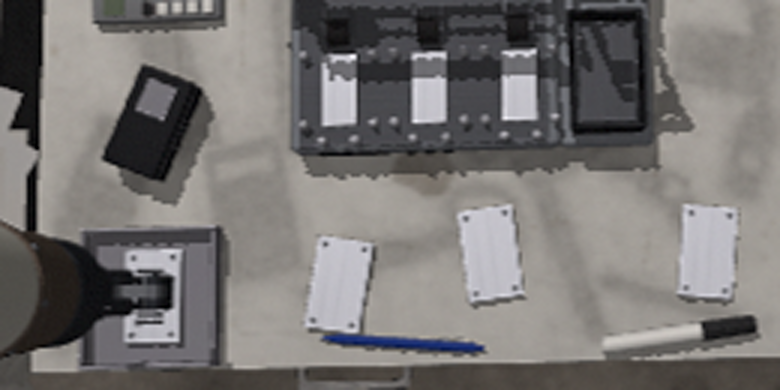

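```bash
cat >> h.py <<'E'
def plate_top(box,z=7,thr=172):
    c=env.camera("top");t=np.ascontiguousarray(c["color"][:,:,::-1]);s=6
    x0,y0,x1,y1=box;g=cv2.cvtColor(t[y0:y1,x0:x1],cv2.COLOR_BGR2GRAY)
    g=cv2.resize(g,None,fx=s,fy=s,interpolation=cv2.INTER_CUBIC)
    m=cv2.morphologyEx((g>thr).astype(np.uint8),cv2.MORPH_OPEN,np.ones((15,15)))
    m=cv2.morphologyEx(m,cv2.MORPH_CLOSE,np.ones((25,25)))
    cs,_=cv2.findContours(m,cv2.RETR_EXTERNAL,cv2.CHAIN_APPROX_NONE)
    q=max(cs,key=cv2.contourArea); r=cv2.boxPoints(cv2.minAreaRect(q))
    P=np.array([onz(c["K"],c["extrinsics"],((p[0]+.5)/s-.5+x0,(p[1]+.5)/s-.5+y0),z)[:2] for p in r])
    e=[P[1]-P[0],P[2]-P[1]];L=[np.linalg.norm(v) for v in e];l=e[int(L[1]>L[0])]
    a=np.arctan2(l[1],l[0]); a=(a+np.pi/2)%np.pi-np.pi/2
    return P.mean(0).round(1),np.round(L,1),round(a,3)
E
python3 - <<'E'
from h import *
print(plate_top((176,243,214,284)),plate_top((225,230,265,275)),plate_top((300,230,335,275)))
p,r=here(); 
o=orient(np.pi/2-.16)
rows(p,r,[((405,152,110),o)],.7)
E
```

```text
(array([402.6, 155.6]), array([79.5, 47. ]), np.float64(-0.144)) (array([427.2,  23.7]), array([48. , 79.8]), np.float64(0.109)) (array([ 424.6, -165.8]), array([78.2, 48.7]), np.float64(-0.094))
[[-0.06, -0.92, -0.1, 0, 0, 0.02, 0.7], [-0.08, -0.92, -0.1, 0, 0, 0.02, 0.7], [-0.1, -0.92, -0.1, 0, 0, 0.02, 0.7], [-0.12, -0.92, -0.1, 0, 0, 0.03, 0.7], [-0.14, -0.92, -0.1, 0, 0, 0.02, 0.7], [-0.16, -0.91, -0.09, 0, 0, 0.03, 0.7], [-0.2, -0.91, -0.1, 0, -0.01, 0.02, 0.7]]
end [405.1 151.9 110.1] [2.500e-01 3.127e+00 3.000e-03] 7
```

Call:
jog_arm(increments=[[-0.06,-0.9,-0.1,0,0,0.02,0.7],[-0.06,-0.9,-0.1,0,0,0.02,0.7],[-0.08,-0.9,-0.1,0,0,0.02,0.7],[-0.1,-0.9,-0.1,0,0,0.02,0.7],[-0.12,-0.9,-0.1,0,0,0.02,0.7],[-0.14,-0.9,-0.1,0,0,0.02,0.7],[-0.16,-0.9,0.2,0,0,0.02,0.7],[0,0,0.8,0,0,0,0.7],[0,0,0.2,0,0,0,0.7],[0,0,0,0,0,0,0.7]])

```text
clock: 19.85
position: [401.9, 154.3, 76.6]
tcp_rot: [-0.219, -3.126, 0.001]
ft_force: [0.9, 0.3, 0.5]
finger_gap: 60.0
```

```bash
python3 - <<'E'
from h import *
show(); c=snap("wrist","w15"); print(proj(c["K"],c["extrinsics"],[402.6,155.6,7])); p,r=here()
a=.144;d=np.array([np.cos(a),-np.sin(a)])
print(onz(c["K"],c["extrinsics"],(281,215),7))
E
```

```text
t 19.85 p [401.9 154.3  76.6] psi 1.431 z [-0.008 -0.    -1.   ] F [0.9 0.3 0.5] gap 60.0 q [ 0.74  0.26 -0.65 -0.01 -0.67 -2.45]
[282.53310082 226.79215295]
[393.27507021 155.7681276    7.        ]
```

View pics/w15.png

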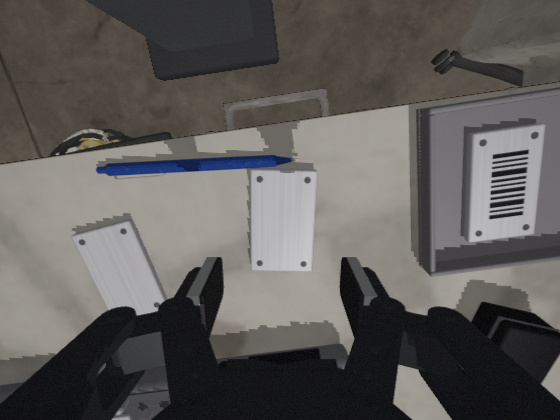

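```bash
cat >> h.py <<'E'
KW=np.load("cw.npz")["K"]
_c=env.camera
def corners_world(c,uvs,z):
    P=np.array([onz(c["K"],c["extrinsics"],u,z)[:2] for u in uvs]);return P
def toolrel(c,uvs,z):
    """corners (image px) at world z -> centre in tool frame & long-axis psi offset. corners order: front-left,front-right,rear-right,rear-left as seen"""
    s=env.state();Rm=R.from_rotvec(s["tcp_rot"]).as_matrix()
    P=np.array([onz(c["K"],c["extrinsics"],u,z) for u in uvs]);m=P.mean(0)
    ax=(P[3]+P[2]-P[0]-P[1])[:2]; ps=np.arctan2(Rm[1,1],Rm[0,1])
    a=np.arctan2(ax[1],ax[0]); L=[np.linalg.norm(P[i]-P[(i+1)%4]).round(1) for i in range(4)]
    print("centre world",m.round(1),"tool",(Rm.T@(m-s["position"])).round(2),"axis",a.round(3),"turn wz",((ps-np.pi/2)-a).round(3),"sides",L)
    return m,a
E
python3 - <<'E'
from h import *
c=env.camera("wrist")
toolrel(c,[(251,168),(317,170),(312,272),(251,271)],7)
s=env.state()
# reference held plate: same camera-tool, use current extrinsics with z= tcp+10.2
toolrel(c,[(231,199),(333,199),(327,345.5),(236,345.5)],s["position"][2]+10.2)
E
```

```text
centre world [400.5 156.9   7. ] tool [ 2.06  1.   70.72] axis -0.162 turn wz 0.023 sides [np.float64(46.7), np.float64(80.6), np.float64(48.0), np.float64(81.2)]
centre world [400.7 156.1  87.9] tool [  2.25   0.3  -10.19] axis -0.143 turn wz 0.004 sides [np.float64(46.1), np.float64(80.3), np.float64(48.2), np.float64(80.3)]
```

Call:
jog_arm(increments=[[0,0.02,0.8,0,0,0.02,0.7],[0,0,0.8,0,0,0,0.7],[0,0,0.7,0,0,0,0.7],[0,0,0.4,0,0,0,0.65],[0,0,0.2,0,0,0,0.65],[0,0,0,0,0,0,0.65],[0,0,0,0,0,0,0.65]])

```text
clock: 20.65
position: [402.8, 156.5, 5.7]
tcp_rot: [-0.249, -3.127, -0.004]
ft_force: [-0.2, -0.2, -0.4]
finger_gap: 55.4
```

Call:
jog_arm(increments=[[0,0,0.12,0,0,0,0.65],[0,0,0,0,0,0,0.65],[0,0,0,0,0,0,0.65]])

```text
clock: 20.95
position: [402.5, 156.1, 2.4]
tcp_rot: [-0.25, -3.127, -0.003]
ft_force: [0.2, 0.2, -0.5]
finger_gap: 55.2
```

```bash
python3 - <<'E'
from h import *
show();show()
E
```

```text
t 20.95 p [402.5 156.1   2.4] psi 1.411 z [-0.005  0.003 -1.   ] F [ 0.2  0.2 -0.5] gap 55.2 q [ 0.75  0.4  -0.72 -0.01 -0.45 -2.47]
t 20.95 p [402.5 156.1   2.4] psi 1.411 z [-0.005  0.003 -1.   ] F [ 0.2  0.2 -0.5] gap 55.2 q [ 0.75  0.4  -0.72 -0.01 -0.45 -2.47]
```

Close and lift.

Call:
jog_arm(increments=[[0,0,0.02,0,0,0,0.5],[0,0,0,0,0,0,0.5],[0,0,0,0,0,0,0.5],[0,0,0,0,0,0,0.5],[0,0,0,0,0,0,0.5],[0,0,-0.2,0,0,0,0.5],[0,0,-0.6,0,0,0,0.5],[0,0,-0.9,0,0,0,0.5],[0,0,-0.9,0,0,0,0.5],[0,0,-0.9,0,0,0,0.5]], newtons=60)

```text
clock: 21.95
position: [402.6, 155.6, 90.0]
tcp_rot: [-0.25, -3.126, -0.003]
ft_force: [-0.3, 0.7, -0.1]
finger_gap: 44.6
```

```bash
python3 - <<'E'
from h import *
show(); c=snap("wrist","w16"); p,r=here()
rows(p,r,[((550,150,130),orient(np.pi/2+.01))],.5)
E
```

```text
t 21.95 p [402.6 155.6  90. ] psi 1.411 z [-0.005  0.002 -1.   ] F [-0.3  0.7 -0.1] gap 44.6 q [ 0.74  0.23 -0.63 -0.01 -0.71 -2.47]
[[-0.83, 0.09, -0.21, 0, 0, -0.02, 0.5], [-0.83, 0.08, -0.21, 0, 0, -0.02, 0.5], [-0.83, 0.06, -0.21, 0, 0, -0.03, 0.5], [-0.83, 0.03, -0.21, 0, 0, -0.02, 0.5], [-0.83, 0.02, -0.21, 0, 0, -0.03, 0.5], [-0.83, -0.01, -0.21, 0, 0, -0.02, 0.5], [-0.83, -0.02, -0.2, 0.01, 0, -0.03, 0.5]]
end [550.1 150.1 130. ] [-0.018  3.141 -0.006] 7
```

View pics/w16.png

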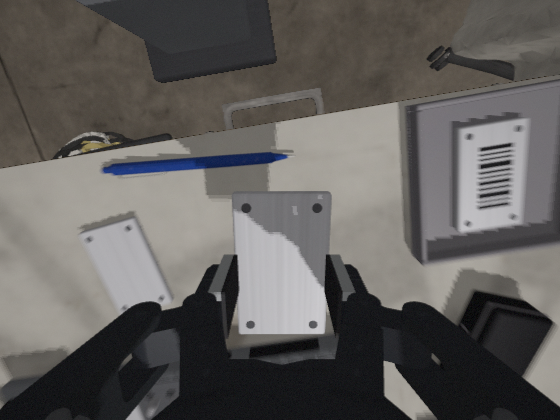

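```bash
python3 - <<'E'
from h import *
c=env.camera("wrist");s=env.state()
for dz in (5,8):toolrel(c,[(233,192),(330,192),(325,334),(236,334)],s["position"][2]+dz)
E
```

```text
centre world [401.4 158.1  96.9] tool [ 3.16  0.44 -5.  ] axis -0.166 turn wz 0.007 sides [np.float64(45.8), np.float64(80.7), np.float64(49.1), np.float64(80.6)]
centre world [399.8 158.3  99.9] tool [ 4.77  0.45 -7.99] axis -0.166 turn wz 0.007 sides [np.float64(44.9), np.float64(78.9), np.float64(48.1), np.float64(78.8)]
```

Call:
jog_arm(increments=[[-0.83,0.09,-0.21,0,0,-0.02,0.5],[-0.83,0.08,-0.21,0,0,-0.02,0.5],[-0.83,0.06,-0.21,0,0,-0.03,0.5],[-0.83,0.03,-0.21,0,0,-0.02,0.5],[-0.83,0.02,-0.21,0,0,-0.03,0.5],[-0.83,-0.01,-0.21,0,0,-0.02,0.5],[-0.83,-0.02,-0.2,0,0,-0.03,0.5],[0,0,0,0,0,0,0.5],[0,0,0,0,0,0,0.5]])

```text
clock: 22.95
position: [547.5, 148.4, 123.5]
tcp_rot: [0.014, -3.134, -0.002]
ft_force: [-1.3, -0.2, -0.3]
finger_gap: 44.1
```

```bash
python3 - <<'E'
from h import *
show(); c=snap("wrist","w17"); im=cv2.imread("pics/w17.png");cv2.imwrite("pics/w17z.png",cv2.resize(im[140:350,160:400],None,fx=3.2,fy=2.8,interpolation=cv2.INTER_CUBIC))
E
```

```text
t 22.95 p [547.5 148.4 123.5] psi 1.58 z [-0.008  0.002 -1.   ] F [-1.3 -0.2 -0.3] gap 44.1 q [ 0.55  0.39 -0.27 -0.01 -0.91 -2.11]
```

View pics/w17z.png

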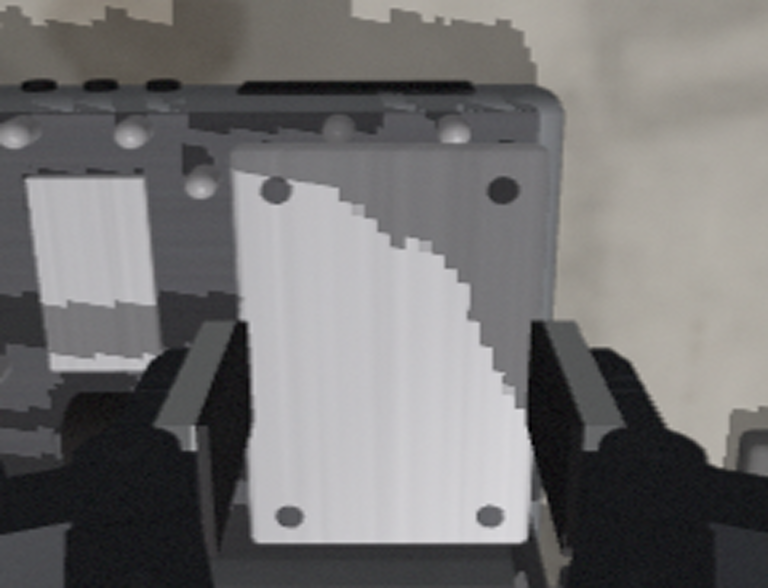

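```bash
python3 - <<'E'
from h import *
p,r=here()
rows(p,r,[((568.0,150.8,60),orient(np.pi/2+.01))],.5,smax=.6)
E
```

```text
[[-0.17, 0.02, 0.51, 0, 0, 0, 0.5], [-0.17, 0.02, 0.51, 0, 0, 0, 0.5], [-0.17, 0.02, 0.51, 0, 0, 0, 0.5], [-0.18, 0.01, 0.5, 0, 0, 0, 0.5], [-0.17, 0.02, 0.51, 0, -0.01, 0, 0.5]]
end [568.  150.9  60. ] [-1.500e-02  3.139e+00  2.000e-03] 5
```

Call:
jog_arm(increments=[[-0.17,0.02,0.51,0,0,0,0.5],[-0.17,0.02,0.51,0,0,0,0.5],[-0.17,0.02,0.51,0,0,0,0.5],[-0.18,0.02,0.5,0,0,0,0.5],[-0.17,0.02,0.5,0,-0.006,0,0.5],[0,0,0,0,0,0,0.5],[0,0,0,0,0,0,0.5]])

```text
clock: 23.7
position: [569.4, 151.5, 60.8]
tcp_rot: [0.017, -3.141, -0.002]
ft_force: [0.8, -0.2, -0.4]
finger_gap: 44.2
```

```bash
python3 - <<'E'
from h import *
show(); c=snap("wrist","w18"); im=cv2.imread("pics/w18.png");cv2.imwrite("pics/w18z.png",cv2.resize(im[140:350,160:400],None,fx=3.2,fy=2.8,interpolation=cv2.INTER_CUBIC))
E
```

```text
t 23.7 p [569.4 151.5  60.8] psi 1.581 z [-0.     0.001 -1.   ] F [ 0.8 -0.2 -0.4] gap 44.2 q [ 0.53  0.5  -0.29 -0.   -0.78 -2.09]
```

View pics/w18z.png

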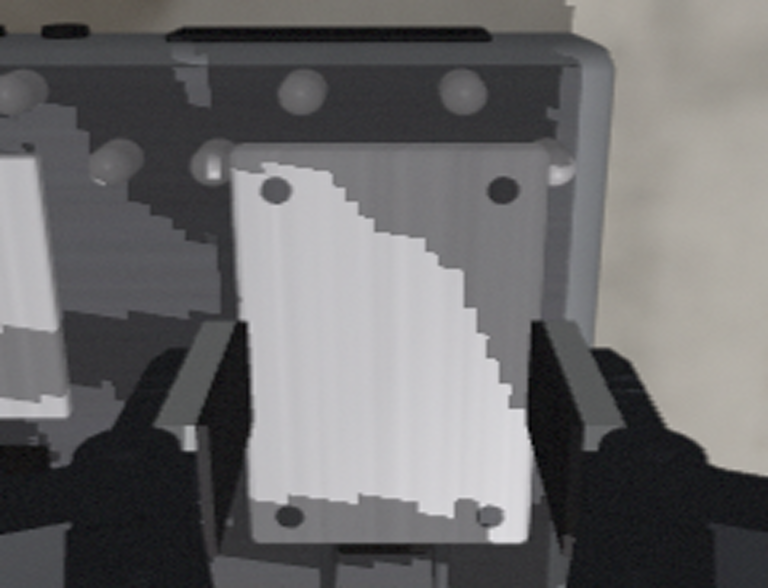

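Call:
jog_arm(increments=[[0.04,-0.03,0.3,0,0,0,0.5],[0,0,0.3,0,0,0,0.5],[0,0,0.2,0,0,0,0.5],[0,0,0,0,0,0,0.5],[0,0,0,0,0,0,0.5]])

```text
clock: 24.25
position: [568.3, 150.8, 41.1]
tcp_rot: [-0.016, 3.141, 0.003]
ft_force: [1.0, -0.7, -1.6]
finger_gap: 44.2
```

```bash
python3 - <<'E'
from h import *
show(); c=snap("wrist","w19"); im=cv2.imread("pics/w19.png");cv2.imwrite("pics/w19z.png",cv2.resize(im[140:350,160:400],None,fx=3.2,fy=2.8,interpolation=cv2.INTER_CUBIC))
E
```

```text
t 24.25 p [568.3 150.8  41.1] psi 1.581 z [ 0.     0.002 -1.   ] F [ 1.  -0.7 -1.6] gap 44.2 q [ 0.53  0.52 -0.31 -0.   -0.74 -2.09]
```

View pics/w19z.png

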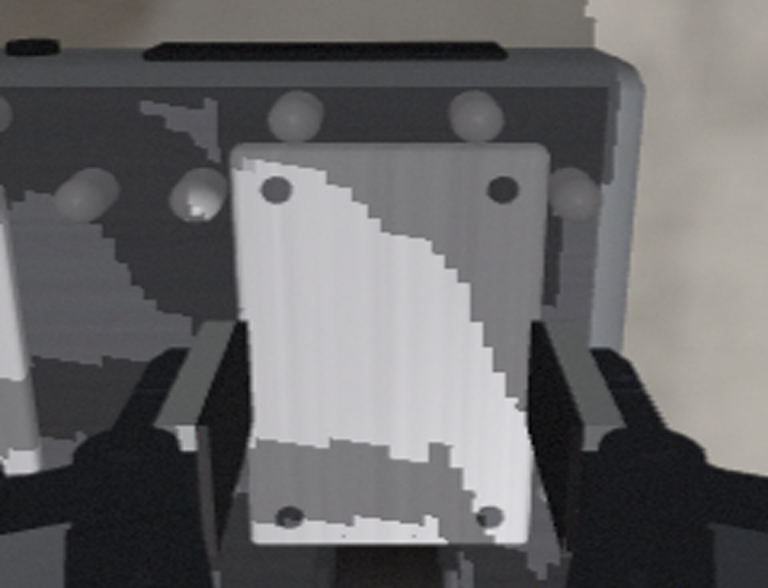

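Call:
jog_arm(increments=[[-0.065,0,0,0,0,0,0.5],[0,0,0.06,0,0,0,0.5],[0,0,0.06,0,0,0,0.5],[0,0,0,0,0,0,0.5],[0,0,0,0,0,0,0.5]])

```text
clock: 24.8
position: [569.9, 150.8, 38.5]
tcp_rot: [-0.016, 3.141, 0.003]
ft_force: [-3.1, -0.5, -0.2]
finger_gap: 43.9
```

```bash
python3 - <<'E'
from h import *
show(); c=snap("wrist","w20"); im=cv2.imread("pics/w20.png");cv2.imwrite("pics/w20z.png",cv2.resize(im[140:350,160:400],None,fx=3.2,fy=2.8,interpolation=cv2.INTER_CUBIC))
E
```

```text
t 24.8 p [569.9 150.8  38.5] psi 1.581 z [ 0.     0.002 -1.   ] F [-3.1 -0.5 -0.2] gap 43.9 q [ 0.53  0.53 -0.31 -0.   -0.74 -2.09]
```

View pics/w20z.png

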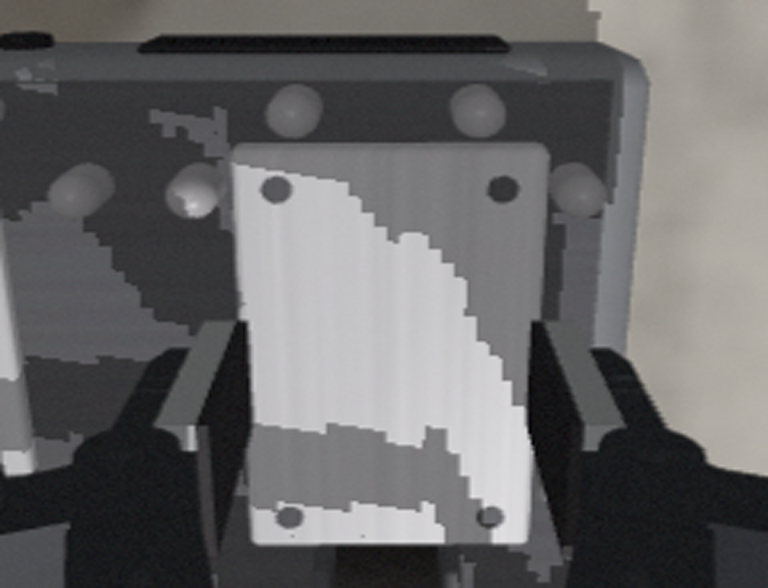

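Call:
jog_arm(increments=[[0.02,0,0.06,0,0,0,0.5],[0,0,0.06,0,0,0,0.5],[0,0,0,0,0,0,0.5]])

```text
clock: 25.15
position: [570.0, 151.0, 36.8]
tcp_rot: [-0.017, 3.14, 0.003]
ft_force: [-3.0, 0.5, 7.9]
finger_gap: 44.2
```

Call:
jog_arm(increments=[[0.02,0,0.06,0,0,0,0.5],[0,0,0.04,0,0,0,0.5],[0,0,0,0,0,0,0.5]])

```text
clock: 25.45
position: [570.0, 151.1, 36.7]
tcp_rot: [-0.019, 3.138, 0.003]
ft_force: [-7.1, -1.4, 19.4]
finger_gap: 44.4
```

Call:
jog_arm(increments=[[0,0,-0.06,0,0,0,0.5],[0,0,0,0,0,0,0.65],[0,0,0,0,0,0,0.65],[0,0,0,0,0,0,0.65],[0,0,-0.4,0,0,0,0.65],[0,0,-0.6,0,0,0,0.65],[0,0,-0.6,0,0,0,0.4],[0,0,0,0,0,0,0.2],[0,0,0,0,0,0,0],[0,0,0,0,0,0,0]])

```text
clock: 26.45
position: [568.6, 150.7, 73.8]
tcp_rot: [0.016, -3.141, -0.003]
ft_force: [0.6, -0.3, -0.5]
finger_gap: 0.6
```

```bash
python3 - <<'E'
from h import *
show(); c=snap("wrist","w21")
E
```

```text
t 26.45 p [568.6 150.7  73.8] psi 1.581 z [-0.     0.002 -1.   ] F [ 0.6 -0.3 -0.5] gap 0.6 q [ 0.53  0.48 -0.28 -0.   -0.81 -2.09]
```

View pics/w21.png

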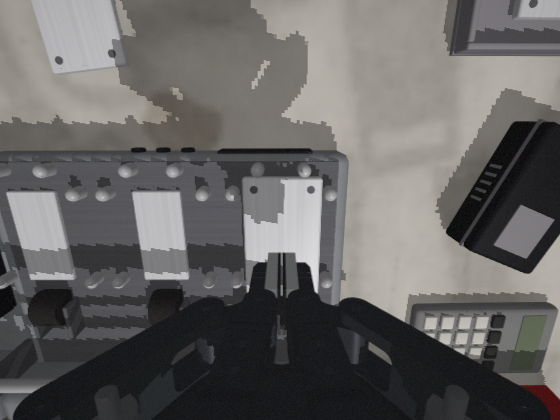

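Call:
jog_arm(increments=[[-0.6,0,0.3,0,0,0,0],[0,0,0.4,0,0,0,0],[0,0,0.2,0,0,0,0],[0,0,0.1,0,0,0,0],[0,0,0,0,0,0,0],[0,0,0,0,0,0,0]])

```text
clock: 27.1
position: [584.0, 151.1, 49.7]
tcp_rot: [-0.017, 3.141, 0.003]
ft_force: [-0.6, 0.5, -0.6]
finger_gap: -0.5
```

Call:
jog_arm(increments=[[0,0,0.12,0,0,0,0],[0,0,0.08,0,0,0,0],[0,0,0.06,0,0,0,0],[0,0,0,0,0,0,0]])

```text
clock: 27.5
position: [584.0, 151.0, 42.8]
tcp_rot: [-0.016, 3.141, 0.003]
ft_force: [0.2, 0.5, 0.6]
finger_gap: -0.3
```

Call:
jog_arm(increments=[[0,0,0.06,0,0,0,0],[0,0,0.04,0,0,0,0],[0,0,0,0,0,0,0]])

```text
clock: 27.8
position: [584.3, 151.2, 41.1]
tcp_rot: [-0.017, 3.14, 0.004]
ft_force: [-1.9, 0.4, 3.7]
finger_gap: -0.1
```

Call:
jog_arm(increments=[[0,0,0.06,0,0,0,0],[0,0,0.03,0,0,0,0],[0,0,0,0,0,0,0]])

```text
clock: 28.1
position: [584.4, 151.2, 41.1]
tcp_rot: [-0.018, 3.14, 0.003]
ft_force: [-5.7, -1.6, 14.9]
finger_gap: 0.0
```

Call:
jog_arm(increments=[[0,0,-0.2,0,0,0,0],[0,0,-0.7,0,0,0,0.1],[0,0,-0.9,0,0,0,0.3],[0,0,-0.9,0,0,0,0.5],[0,0,0,0,0,0,0.7]])

```text
clock: 28.6
position: [586.3, 151.8, 109.0]
tcp_rot: [-0.017, 3.134, 0.008]
ft_force: [0.6, -0.4, -0.3]
finger_gap: 51.4
```

```bash
python3 - <<'E'
from h import *
show(); 
print(plate_top((225,230,265,275)),plate_top((300,230,335,275))); snap("top","t22",(80,140,340,300),3)
p,r=here(); rows(p,r,[((427.2,23.7,80),orient(np.pi/2+.109))],.7,smax=.9)
E
```

```text
t 28.6 p [586.3 151.8 109. ] psi 1.582 z [ 0.007  0.005 -1.   ] F [ 0.6 -0.4 -0.3] gap 51.4 q [ 0.52  0.46 -0.21 -0.   -0.9  -2.08]
(array([427.3,  22.9]), array([45.5, 79.6]), np.float64(0.134)) (array([ 424.6, -165.8]), array([78.1, 48.7]), np.float64(-0.094))
[[0.9, -0.72, 0.14, 0, 0, -0.01, 0.7], [0.78, -0.61, 0.12, 0, 0, -0.01, 0.7], [0.78, -0.6, 0.12, 0, 0, -0.01, 0.7], [0.79, -0.59, 0.12, 0, 0, -0.01, 0.7], [0.8, -0.58, 0.12, 0, 0, -0.01, 0.7], [0.8, -0.58, 0.12, 0, 0, -0.02, 0.7], [0.81, -0.56, 0.12, 0, 0, -0.01, 0.7], [0.82, -0.55, 0.13, 0, 0, -0.02, 0.7]]
end [427.2  23.6  79.9] [ 1.730e-01 -3.136e+00 -3.000e-03] 8
```

View pics/t22.png

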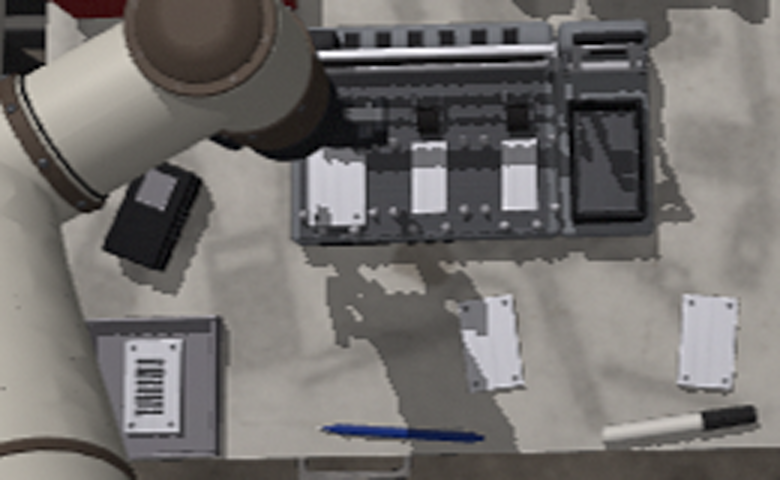

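Call:
jog_arm(increments=[[0.9,-0.7,0.12,0,0,-0.01,0.7],[0.78,-0.61,0.12,0,0,-0.01,0.7],[0.78,-0.6,0.12,0,0,-0.01,0.7],[0.79,-0.59,0.12,0,0,-0.01,0.7],[0.8,-0.58,0.12,0,0,-0.01,0.7],[0.8,-0.58,0.12,0,0,-0.02,0.7],[0.81,-0.56,0.12,0,0,-0.01,0.7],[0.82,-0.55,0.13,0,0,-0.02,0.7],[0,0,0,0,0,0,0.7],[0,0,0,0,0,0,0.7]])

```text
clock: 29.75
position: [427.5, 23.9, 80.5]
tcp_rot: [0.173, -3.137, -0.003]
ft_force: [0.2, 0.2, -0.3]
finger_gap: 59.6
```

```bash
python3 - <<'E'
from h import *
show(); c=snap("wrist","w23")
print(proj(c["K"],c["extrinsics"],[427.2,23.5,7]))
E
```

```text
t 29.75 p [427.5  23.9  80.5] psi 1.681 z [-0.     0.002 -1.   ] F [ 0.2  0.2 -0.3] gap 59.6 q [ 0.44  0.24 -0.66 -0.   -0.67 -1.9 ]
[279.47892436 222.98816581]
```

View pics/w23.png

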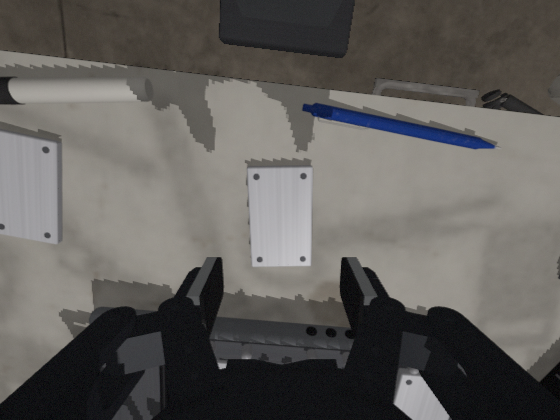

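```bash
python3 - <<'E'
from h import *
im=cv2.imread("pics/w23.png");g=cv2.cvtColor(im[140:290,225:335],cv2.COLOR_BGR2GRAY)
m=cv2.morphologyEx((g>168).astype(np.uint8),cv2.MORPH_OPEN,np.ones((5,5)))
cs,_=cv2.findContours(m,cv2.RETR_EXTERNAL,cv2.CHAIN_APPROX_NONE);q=max(cs,key=cv2.contourArea)
a=cv2.approxPolyDP(q,8,True)[:,0]+[225,140];print(a, cv2.boundingRect(q))
c=env.camera("wrist")
toolrel(c,[(247,167),(312.5,167),(311.5,266.5),(251,267.5)],7)
E
```

```text
[[310 179]
 [293 195]
 [287 176]
 [278 204]
 [275 182]
 [262 183]
 [259 204]
 [254 197]
 [252 257]
 [263 265]
 [300 265]
 [301 255]
 [310 264]] (26, 36, 60, 90)
centre world [425.4  24.5   7. ] tool [ 3.31  0.14 73.88] axis 0.123 turn wz -0.012 sides [np.float64(47.0), np.float64(79.4), np.float64(48.2), np.float64(80.3)]
```

Call:
jog_arm(increments=[[0.04,0,0.9,0,0,-0.012,0.7],[0,0,0.9,0,0,0,0.7],[0,0,0.8,0,0,0,0.7],[0,0,0.4,0,0,0,0.65],[0,0,0.1,0,0,0,0.65],[0,0,0,0,0,0,0.65],[0,0,0,0,0,0,0.65]])

```text
clock: 30.55
position: [427.7, 24.6, 4.2]
tcp_rot: [-0.193, 3.133, 0.004]
ft_force: [0.7, 0.2, 0.0]
finger_gap: 55.4
```

Call:
jog_arm(increments=[[0.03,0,0.09,0,0,0,0.6],[0,0,0,0,0,0,0.5],[0,0,0,0,0,0,0.5],[0,0,0,0,0,0,0.5],[0,0,0,0,0,0,0.5],[0,0,0,0,0,0,0.5]], newtons=50)

```text
clock: 31.15
position: [426.7, 24.4, 2.3]
tcp_rot: [-0.193, 3.133, 0.004]
ft_force: [-1.2, 1.3, 5.3]
finger_gap: 45.3
```

Call:
jog_arm(increments=[[0,0,-0.2,0,0,0,0.5],[0,0,-0.6,0,0,0,0.5],[0,0,-0.9,0,0,0,0.5],[0,0,-0.9,0,0,0,0.5],[0,0,-0.9,0,0,0,0.5],[0,0,0,0,0,0,0.5]])

```text
clock: 31.75
position: [428.1, 24.7, 91.9]
tcp_rot: [-0.193, 3.127, 0.007]
ft_force: [1.3, 0.6, -1.0]
finger_gap: 45.2
```

```bash
python3 - <<'E'
from h import *
show(); c=snap("wrist","w24"); im=cv2.imread("pics/w24.png");cv2.imwrite("pics/w24z.png",cv2.resize(im[140:350,160:400],None,fx=3.2,fy=2.8,interpolation=cv2.INTER_CUBIC))
p,r=here(); rows(p,r,[((550,72.7,110),orient(np.pi/2+.01)),((569.5,72.7,62),orient(np.pi/2+.01))],.5,smax=.9)
E
```

```text
t 31.75 p [428.1  24.7  91.9] psi 1.694 z [ 0.008  0.005 -1.   ] F [ 1.3  0.6 -1. ] gap 45.2 q [ 0.44  0.22 -0.65 -0.   -0.69 -1.89]
[[-0.85, 0.22, -0.13, 0, 0, 0.02, 0.5], [-0.85, 0.24, -0.12, 0, 0, 0.02, 0.5], [-0.85, 0.25, -0.13, 0, 0, 0.02, 0.5], [-0.84, 0.27, -0.12, 0, 0, 0.02, 0.5], [-0.83, 0.29, -0.13, 0, 0, 0.02, 0.5], [-0.83, 0.3, -0.12, 0, 0, 0.01, 0.5], [-0.26, 0, 0.64, 0, 0, 0, 0.5], [-0.26, -0.01, 0.64, 0, 0, 0, 0.5], [-0.25, 0, 0.64, 0, 0, 0, 0.5]]
end [569.5  72.8  62. ] [-0.019  3.137  0.006] 9
```

View pics/w24z.png

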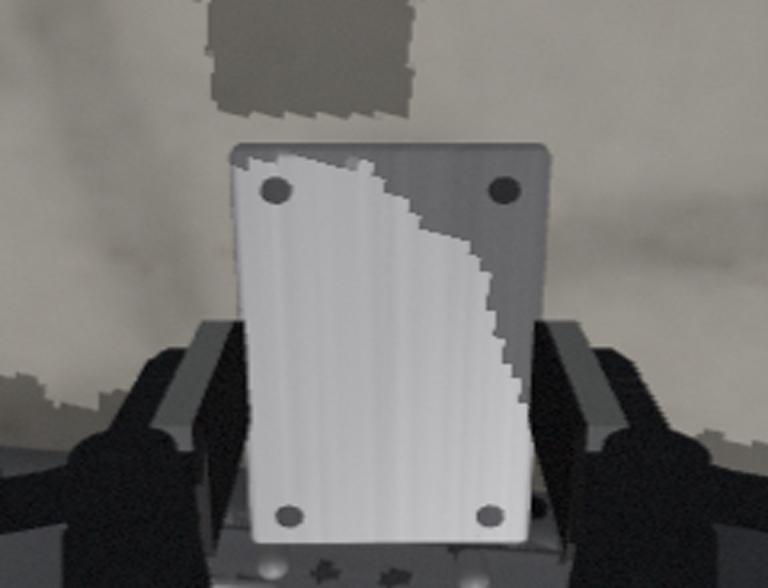

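Call:
jog_arm(increments=[[-0.85,0.22,-0.13,0,0,0.02,0.5],[-0.85,0.24,-0.12,0,0,0.02,0.5],[-0.85,0.25,-0.13,0,0,0.02,0.5],[-0.84,0.27,-0.12,0,0,0.02,0.5],[-0.83,0.29,-0.13,0,0,0.02,0.5],[-0.83,0.3,-0.12,0,0,0.015,0.5],[-0.26,0,0.64,0,0,0,0.5],[-0.26,0,0.64,0,0,0,0.5],[0,0,0,0,0,0,0.5],[0,0,0,0,0,0,0.5]])

```text
clock: 32.8
position: [561.3, 71.9, 74.6]
tcp_rot: [0.011, -3.14, -0.002]
ft_force: [0.2, -0.5, 0.2]
finger_gap: 45.1
```

```bash
python3 - <<'E'
from h import *
show(); p,r=here(); rows(p,r,[((569.3,72.8,46),orient(np.pi/2+.01))],.5,smax=.5,dec=3)
E
```

```text
t 32.8 p [561.3  71.9  74.6] psi 1.578 z [-0.002  0.001 -1.   ] F [ 0.2 -0.5  0.2] gap 45.1 q [ 0.41  0.45 -0.33 -0.   -0.79 -1.97]
[[-0.108, 0.011, 0.381, 0, -0.001, -0.001, 0.5], [-0.108, 0.011, 0.382, 0.001, -0.001, -0.001, 0.5], [-0.107, 0.01, 0.381, 0, 0, -0.001, 0.5]]
end [569.3  72.8  46. ] [ 0.016 -3.141 -0.   ] 3
```

Call:
jog_arm(increments=[[-0.11,0.01,0.38,0,0,-0.002,0.5],[-0.11,0.01,0.38,0,0,0,0.5],[-0.11,0.01,0.38,0,0,0,0.5],[0,0,0,0,0,0,0.5],[0,0,0,0,0,0,0.5]])

```text
clock: 33.3
position: [570.1, 73.2, 46.8]
tcp_rot: [0.015, -3.141, -0.003]
ft_force: [0.0, -0.5, -0.4]
finger_gap: 45.0
```

```bash
python3 - <<'E'
from h import *
show(); c=snap("wrist","w25"); im=cv2.imread("pics/w25.png");cv2.imwrite("pics/w25z.png",cv2.resize(im[140:350,160:400],None,fx=3.2,fy=2.8,interpolation=cv2.INTER_CUBIC))
E
```

```text
t 33.3 p [570.1  73.2  46.8] psi 1.58 z [-0.001  0.002 -1.   ] F [ 0.  -0.5 -0.4] gap 45.0 q [ 0.41  0.5  -0.34 -0.   -0.74 -1.97]
```

View pics/w25z.png

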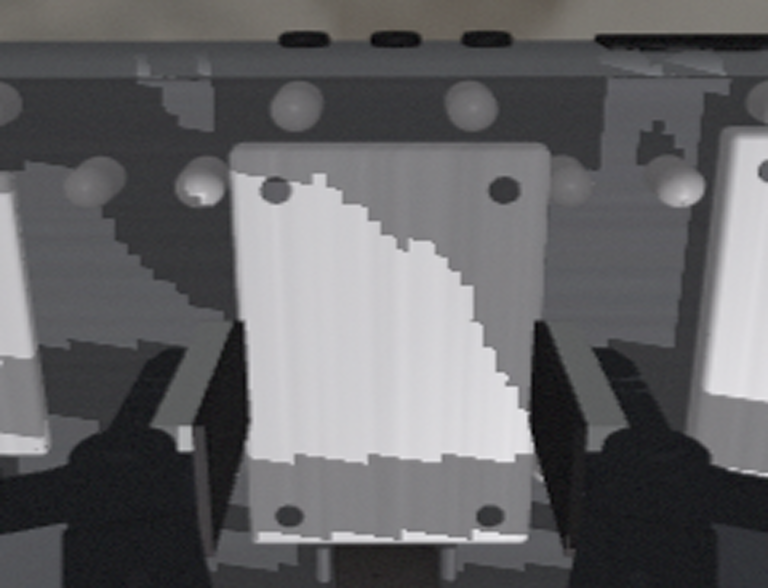

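Call:
jog_arm(increments=[[0,-0.025,0.15,0,0,0,0.5],[0,0,0.15,0,0,0,0.5],[0.02,0,0.06,0,0,0,0.5],[0,0,0.06,0,0,0,0.5],[0,0,0,0,0,0,0.5]])

```text
clock: 33.85
position: [569.7, 72.6, 36.5]
tcp_rot: [-0.015, 3.142, 0.003]
ft_force: [-0.8, -0.4, -0.5]
finger_gap: 45.1
```

Call:
jog_arm(increments=[[0.01,0,0.06,0,0,0,0.5],[0,0,0.04,0,0,0,0.5],[0,0,0,0,0,0,0.5]])

```text
clock: 34.15
position: [569.8, 72.6, 36.3]
tcp_rot: [-0.016, 3.14, 0.003]
ft_force: [-5.3, -0.2, 11.5]
finger_gap: 45.6
```

Call:
jog_arm(increments=[[0.01,0,0.05,0,0,0,0.5],[0,0,0,0,0,0,0.5],[0,0,0,0,0,0,0.5]])

```text
clock: 34.45
position: [569.9, 72.6, 36.3]
tcp_rot: [-0.016, 3.139, 0.003]
ft_force: [-7.2, -0.9, 17.5]
finger_gap: 45.3
```

Call:
jog_arm(increments=[[0,0,-0.06,0,0,0,0.5],[0,0,0,0,0,0,0.65],[0,0,0,0,0,0,0.65],[0,0,0,0,0,0,0.65],[0,0,-0.4,0,0,0,0.65],[0,0,-0.6,0,0,0,0.65],[0,0,-0.4,0,0,0,0.4],[-0.6,0,0,0,0,0,0.2],[0,0,0,0,0,0,0],[0,0,0,0,0,0,0]])

```text
clock: 35.45
position: [584.3, 72.7, 69.6]
tcp_rot: [-0.014, 3.141, 0.004]
ft_force: [-0.2, 0.0, -0.4]
finger_gap: 0.3
```

Press check at the rear half (level top should be about 41).

Call:
jog_arm(increments=[[0,0,0.4,0,0,0,0],[0,0,0.4,0,0,0,0],[0,0,0.2,0,0,0,0],[0,0,0.08,0,0,0,0],[0,0,0,0,0,0,0]])

```text
clock: 35.95
position: [584.3, 72.8, 42.0]
tcp_rot: [0.015, -3.141, -0.003]
ft_force: [-0.6, -0.3, 0.8]
finger_gap: -0.2
```

Call:
jog_arm(increments=[[0,0,0.08,0,0,0,0],[0,0,0.06,0,0,0,0],[0,0,0,0,0,0,0]])

```text
clock: 36.25
position: [585.0, 73.0, 41.1]
tcp_rot: [-0.016, 3.139, 0.003]
ft_force: [-3.3, -0.4, 8.4]
finger_gap: 0.1
```

Call:
jog_arm(increments=[[0,0,0.06,0,0,0,0],[0,0,0,0,0,0,0],[0,0,-0.3,0,0,0,0],[0,0,-0.7,0,0,0,0.1],[0,0,-0.9,0,0,0,0.3],[0,0,-0.9,0,0,0,0.5],[0,0,0,0,0,0,0.7]])

```text
clock: 36.95
position: [587.0, 73.4, 111.3]
tcp_rot: [-0.016, 3.133, 0.007]
ft_force: [0.2, -0.6, -0.3]
finger_gap: 51.1
```

```bash
python3 - <<'E'
from h import *
show(); 
print(plate_top((300,230,335,275))); snap("top","t26",(80,140,380,300),2.6)
p,r=here(); rows(p,r,[((424.5,-165.8,80),orient(np.pi/2-.094))],.7,smax=.9)
E
```

```text
t 36.95 p [587.   73.4 111.3] psi 1.581 z [ 0.008  0.004 -1.   ] F [ 0.2 -0.6 -0.3] gap 51.1 q [ 0.4   0.43 -0.24 -0.   -0.89 -1.96]
(array([ 424.5, -165.7]), array([77.7, 46.6]), np.float64(-0.104))
[[0.59, -0.86, 0.1, 0, 0, 0.01, 0.7], [0.58, -0.87, 0.1, 0, 0, 0.01, 0.7], [0.57, -0.87, 0.1, 0, 0, 0.01, 0.7], [0.57, -0.88, 0.1, 0, 0, 0.01, 0.7], [0.56, -0.89, 0.1, 0, 0, 0.01, 0.7], [0.55, -0.89, 0.1, 0, 0, 0.01, 0.7], [0.54, -0.9, 0.1, 0, 0, 0.01, 0.7], [0.53, -0.9, 0.09, 0, 0, 0.01, 0.7], [0.39, -0.68, 0.07, 0, 0, 0.01, 0.7], [0.38, -0.68, 0.07, 0, 0, 0, 0.7]]
[[0.38, -0.69, 0.07, 0, 0, 0.01, 0.7], [0.37, -0.69, 0.08, 0, 0, 0, 0.7]]
end [ 424.5 -165.9   79.9] [0.142 3.136 0.005] 12
```

View pics/t26.png

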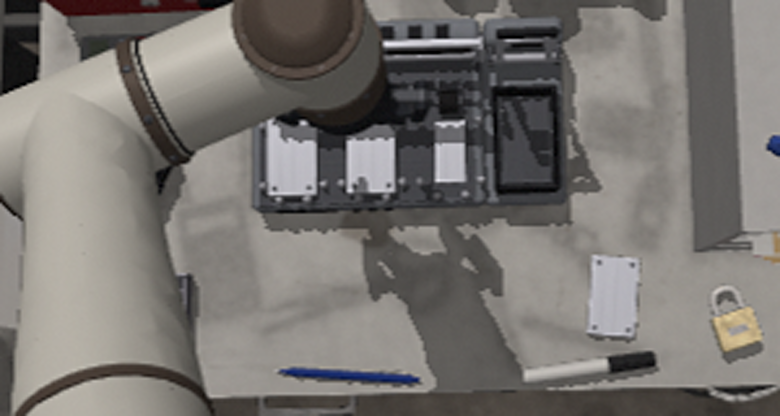

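Call:
jog_arm(increments=[[0.59,-0.86,0.1,0,0,0.01,0.7],[0.58,-0.87,0.1,0,0,0.01,0.7],[0.57,-0.87,0.1,0,0,0.01,0.7],[0.57,-0.88,0.1,0,0,0.01,0.7],[0.56,-0.89,0.1,0,0,0.01,0.7],[0.55,-0.89,0.1,0,0,0.01,0.7],[0.54,-0.9,0.1,0,0,0.01,0.7],[0.53,-0.9,0.09,0,0,0.01,0.7],[0.39,-0.68,0.07,0,0,0.01,0.7],[0.38,-0.68,0.07,0,0,0,0.7]])

```text
clock: 38.05
position: [444.5, -134.1, 82.6]
tcp_rot: [-0.127, -3.137, -0.004]
ft_force: [0.7, 0.3, 0.2]
finger_gap: 60.0
```

Call:
jog_arm(increments=[[0.38,-0.69,0.07,0,0,0.01,0.7],[0.37,-0.69,0.08,0,0,0,0.7],[0,0,0,0,0,0,0.7],[0,0,0,0,0,0,0.7]])

```text
clock: 38.45
position: [424.0, -166.2, 79.3]
tcp_rot: [-0.143, -3.138, -0.004]
ft_force: [0.1, 0.6, 0.5]
finger_gap: 59.4
```

```bash
python3 - <<'E'
from h import *
show(); c=snap("wrist","w27")
E
```

```text
t 38.45 p [ 424.  -166.2   79.3] psi 1.479 z [-0.     0.002 -1.   ] F [0.1 0.6 0.5] gap 59.4 q [-0.02  0.29 -0.6  -0.   -0.69 -1.64]
```

View pics/w27.png

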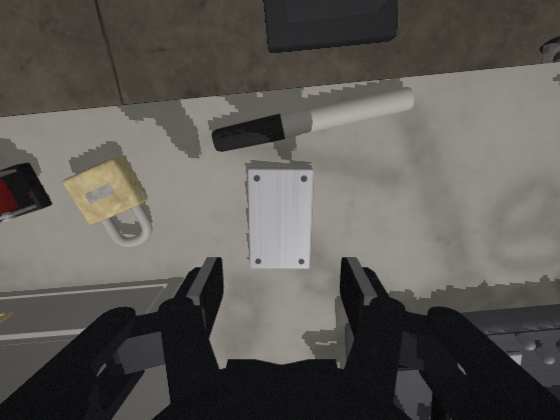

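Call:
jog_arm(increments=[[0,-0.03,0.9,0,0,0,0.7],[0,0,0.9,0,0,0,0.7],[0,0,0.8,0,0,0,0.7],[0.02,0,0.4,0,0,0,0.65],[0.02,0,0.1,0,0,0,0.65],[0,0,0,0,0,0,0.65],[0,0,0,0,0,0,0.65]])

```text
clock: 39.2
position: [424.2, -166.5, 3.1]
tcp_rot: [0.141, 3.136, 0.004]
ft_force: [-0.2, -0.2, 1.0]
finger_gap: 55.3
```

Call:
jog_arm(increments=[[0,0,0.04,0,0,0,0.6],[0,0,0,0,0,0,0.5],[0,0,0,0,0,0,0.5],[0,0,0,0,0,0,0.5],[0,0,0,0,0,0,0.5],[0,0,0,0,0,0,0.5]])

```text
clock: 39.8
position: [424.1, -166.6, 2.6]
tcp_rot: [0.142, 3.136, 0.004]
ft_force: [-2.6, 0.6, 6.2]
finger_gap: 45.2
```

Call:
jog_arm(increments=[[0,0,-0.2,0,0,0,0.5],[0,0,-0.6,0,0,0,0.5],[0,0,-0.9,0,0,0,0.5],[0,0,-0.9,0,0,0,0.5],[0,0,-0.9,0,0,0,0.5],[0,0,0,0,0,0,0.5]])

```text
clock: 40.4
position: [425.5, -167.0, 92.1]
tcp_rot: [0.141, 3.13, 0.003]
ft_force: [-0.0, -1.3, 0.1]
finger_gap: 44.9
```

```bash
python3 - <<'E'
from h import *
show(); c=snap("wrist","w28"); im=cv2.imread("pics/w28.png");cv2.imwrite("pics/w28z.png",cv2.resize(im[140:350,160:400],None,fx=3.2,fy=2.8,interpolation=cv2.INTER_CUBIC))
p,r=here(); rows(p,r,[((550,-5.4,110),orient(np.pi/2+.01)),((570.5,-5.4,46),orient(np.pi/2+.01))],.5,smax=.9)
E
```

```text
t 40.4 p [ 425.5 -167.    92.1] psi 1.481 z [ 0.008  0.002 -1.   ] F [-0.  -1.3  0.1] gap 44.9 q [-0.02  0.26 -0.58 -0.   -0.72 -1.64]
[[-0.55, 0.86, -0.09, 0, 0, -0.01, 0.5], [-0.56, 0.86, -0.09, 0, 0, -0.01, 0.5], [-0.57, 0.85, -0.09, 0, 0, -0.01, 0.5], [-0.58, 0.84, -0.09, 0, 0, -0.01, 0.5], [-0.59, 0.84, -0.09, 0, 0, -0.02, 0.5], [-0.6, 0.83, -0.1, 0, 0, -0.01, 0.5], [-0.62, 0.82, -0.09, 0, 0, -0.02, 0.5], [-0.63, 0.8, -0.1, 0, 0.01, -0.01, 0.5], [-0.28, 0, 0.85, 0, 0, 0, 0.5], [-0.27, -0.01, 0.85, 0, 0, 0, 0.5]]
[[-0.28, 0, 0.86, 0, 0, 0, 0.5]]
end [570.5  -5.3  45.9] [ 0.015 -3.137 -0.004] 11
```

View pics/w28z.png

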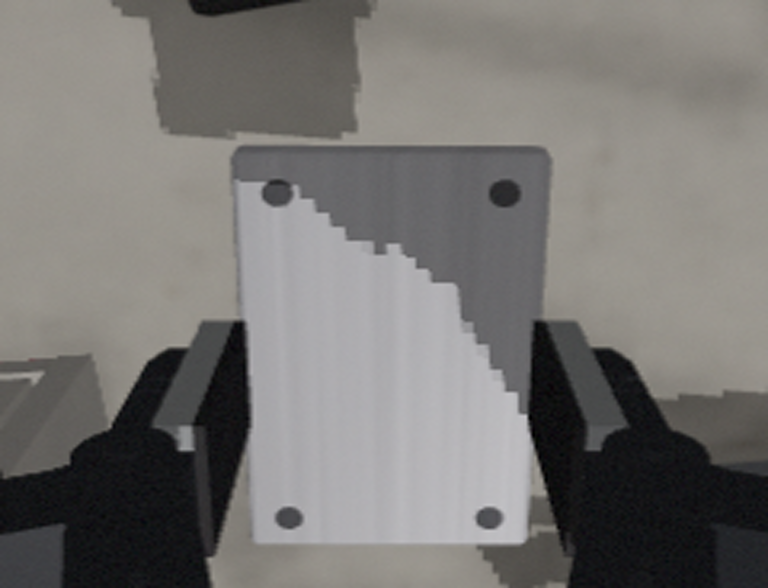

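Call:
jog_arm(increments=[[-0.55,0.86,-0.09,0,0,-0.01,0.5],[-0.56,0.86,-0.09,0,0,-0.01,0.5],[-0.57,0.85,-0.09,0,0,-0.01,0.5],[-0.58,0.84,-0.09,0,0,-0.01,0.5],[-0.59,0.84,-0.09,0,0,-0.02,0.5],[-0.6,0.83,-0.1,0,0,-0.01,0.5],[-0.62,0.82,-0.09,0,0,-0.02,0.5],[-0.63,0.8,-0.1,0,0.005,-0.01,0.5],[-0.28,0,0.85,0,0,0,0.5],[0,0,0,0,0,0,0.5]])

```text
clock: 41.45
position: [554.2, -5.0, 83.1]
tcp_rot: [0.015, -3.13, -0.002]
ft_force: [-1.4, -0.5, -1.4]
finger_gap: 45.1
```

```bash
python3 - <<'E'
from h import *
show(); p,r=here(); rows(p,r,[((570.7,-5.2,46),orient(np.pi/2+.01))],.5,smax=.6,dec=2)
E
```

```text
t 41.45 p [554.2  -5.   83.1] psi 1.58 z [-0.011  0.001 -1.   ] F [-1.4 -0.5 -1.4] gap 45.1 q [ 0.28  0.42 -0.35 -0.01 -0.81 -1.84]
[[-0.23, -0.01, 0.49, 0, 0, 0, 0.5], [-0.22, 0, 0.49, 0, -0.01, 0, 0.5], [-0.22, -0.01, 0.5, 0, 0, 0, 0.5]]
end [570.7  -5.3  46. ] [ 1.50e-02 -3.14e+00 -2.00e-03] 3
```

Call:
jog_arm(increments=[[-0.22,-0.01,0.49,0,0,0,0.5],[-0.22,0,0.49,0,0,0,0.5],[-0.22,0,0.49,0,-0.005,0,0.5],[0,0,0,0,0,0,0.5],[0,0,0,0,0,0,0.5]])

```text
clock: 41.95
position: [572.1, -5.6, 49.4]
tcp_rot: [0.014, -3.141, -0.003]
ft_force: [0.0, -0.7, -0.5]
finger_gap: 44.7
```

```bash
python3 - <<'E'
from h import *
show(); c=snap("wrist","w29"); im=cv2.imread("pics/w29.png");cv2.imwrite("pics/w29z.png",cv2.resize(im[140:350,160:400],None,fx=3.2,fy=2.8,interpolation=cv2.INTER_CUBIC))
E
```

```text
t 41.95 p [572.1  -5.6  49.4] psi 1.58 z [-0.     0.002 -1.   ] F [ 0.  -0.7 -0.5] gap 44.7 q [ 0.27  0.49 -0.34 -0.   -0.74 -1.83]
```

View pics/w29z.png

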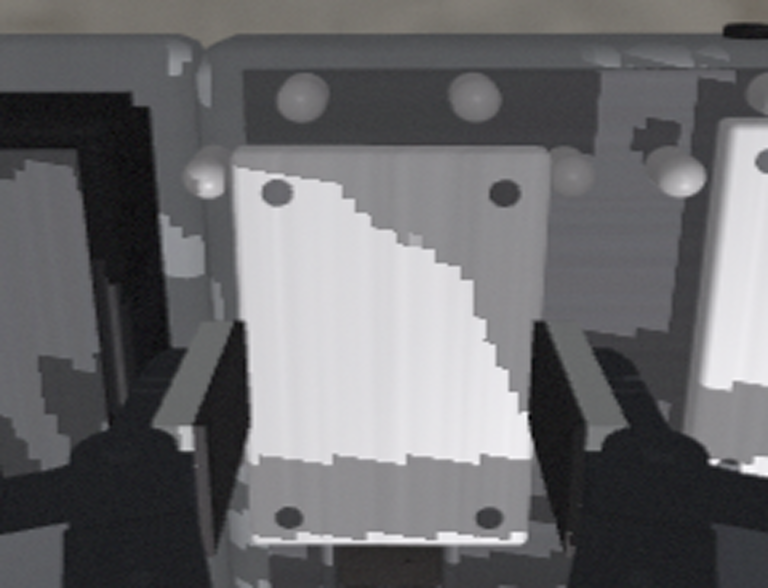

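Call:
jog_arm(increments=[[0.05,0,0.15,0,0,0,0.5],[0,0,0.15,0,0,0,0.5],[0.01,0,0.12,0,0,0,0.5],[0,0,0.06,0,0,0,0.5],[0,0,0,0,0,0,0.5]])

```text
clock: 42.5
position: [570.2, -5.4, 37.2]
tcp_rot: [0.015, -3.141, -0.003]
ft_force: [-1.6, -0.4, 0.3]
finger_gap: 45.0
```

Call:
jog_arm(increments=[[0.01,0,0.06,0,0,0,0.5],[0,0,0.04,0,0,0,0.5],[0,0,0,0,0,0,0.5]])

```text
clock: 42.8
position: [570.5, -5.3, 36.7]
tcp_rot: [-0.016, 3.141, 0.003]
ft_force: [-4.6, 0.5, 9.4]
finger_gap: 45.1
```

Call:
jog_arm(increments=[[0.01,0,0.06,0,0,0,0.5],[0,0,0.02,0,0,0,0.5],[0,0,0,0,0,0,0.5]])

```text
clock: 43.1
position: [570.6, -5.3, 36.5]
tcp_rot: [-0.016, 3.14, 0.003]
ft_force: [-7.8, 1.0, 18.4]
finger_gap: 44.8
```

Call:
jog_arm(increments=[[0,0,-0.06,0,0,0,0.5],[0,0,0,0,0,0,0.65],[0,0,0,0,0,0,0.65],[0,0,0,0,0,0,0.65],[0,0,-0.4,0,0,0,0.65],[0,0,-0.6,0,0,0,0.65],[0,0,-0.4,0,0,0,0.4],[-0.6,0,0,0,0,0,0.2],[0,0,0,0,0,0,0],[0,0,0,0,0,0,0]])

```text
clock: 44.1
position: [585.1, -5.2, 69.7]
tcp_rot: [-0.014, 3.141, 0.004]
ft_force: [-0.3, -0.6, 0.4]
finger_gap: 0.5
```

Call:
jog_arm(increments=[[0,0,0.4,0,0,0,0],[0,0,0.4,0,0,0,0],[0,0,0.2,0,0,0,0],[0,0,0.08,0,0,0,0],[0,0,0,0,0,0,0]])

```text
clock: 44.6
position: [585.1, -5.2, 42.1]
tcp_rot: [0.015, -3.141, -0.003]
ft_force: [0.9, -0.4, 1.5]
finger_gap: -0.2
```

Call:
jog_arm(increments=[[0,0,0.08,0,0,0,0],[0,0,0.06,0,0,0,0],[0,0,0,0,0,0,0]])

```text
clock: 44.9
position: [585.9, -5.1, 41.1]
tcp_rot: [-0.016, 3.139, 0.003]
ft_force: [-2.8, 0.3, 8.2]
finger_gap: 0.3
```

Call:
jog_arm(increments=[[0,0,0.06,0,0,0,0],[0,0,0,0,0,0,0],[0,0,-0.3,0,0,0,0],[0,0,-0.8,0,0,0,0.3],[0,0,-0.9,0,0,0,0.5],[0,0,-0.9,0,0,0,0.8],[0,0,-0.9,0,0,0,0.8],[0,0,0,0,0,0,0.8]])

```text
clock: 45.7
position: [587.8, -5.0, 136.6]
tcp_rot: [-0.016, 3.133, 0.005]
ft_force: [-0.4, -0.6, -0.7]
finger_gap: 68.2
```

```bash
python3 - <<'E'
from h import *
show(); snap("top","t30",(80,140,340,300),3)
p,r=here(); rows(p,r,[((520,300,150),orient(1.2))],.8,smax=.92)
E
```

```text
t 45.7 p [587.8  -5.  136.6] psi 1.581 z [ 0.009  0.003 -1.   ] F [-0.4 -0.6 -0.7] gap 68.2 q [ 0.27  0.4  -0.22 -0.   -0.94 -1.83]
[[0.18, 0.87, -0.04, 0, 0, 0.03, 0.8], [0.21, 0.87, -0.04, 0, 0, 0.03, 0.8], [0.23, 0.86, -0.04, 0, 0, 0.03, 0.8], [0.26, 0.85, -0.04, 0, 0, 0.03, 0.8], [0.28, 0.85, -0.04, 0, 0, 0.03, 0.8], [0.31, 0.84, -0.04, 0, 0, 0.03, 0.8], [0.34, 0.83, -0.04, 0, 0, 0.03, 0.8], [0.36, 0.82, -0.04, 0, 0, 0.02, 0.8], [0.38, 0.81, -0.04, 0, 0, 0.03, 0.8], [0.4, 0.8, -0.05, 0, 0, 0.02, 0.8]]
[[0.41, 0.79, -0.04, 0, 0, 0.03, 0.8], [0.44, 0.77, -0.05, 0, 0, 0.02, 0.8], [0.45, 0.76, -0.04, 0, 0, 0.03, 0.8], [0.48, 0.76, -0.05, 0.01, 0, 0.02, 0.8]]
end [520.1 300.1 150.1] [ 0.578  3.085 -0.009] 14
```

View pics/t30.png

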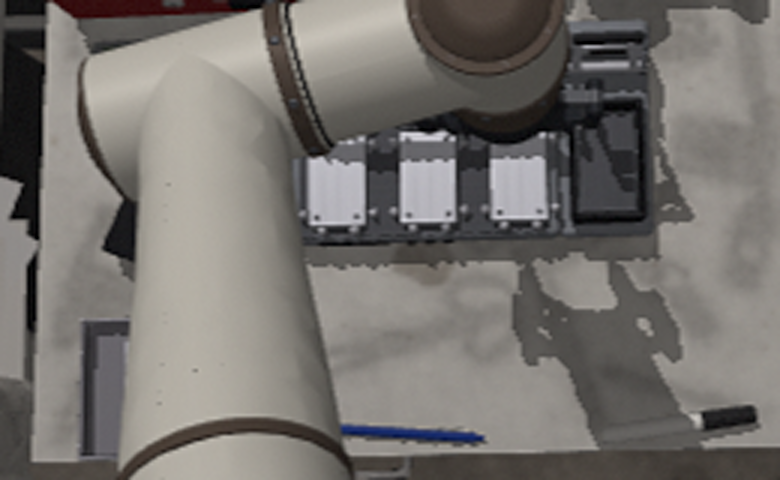

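Call:
jog_arm(increments=[[0.18,0.87,-0.04,0,0,0.03,0.8],[0.21,0.87,-0.04,0,0,0.03,0.8],[0.23,0.86,-0.04,0,0,0.03,0.8],[0.26,0.85,-0.04,0,0,0.03,0.8],[0.28,0.85,-0.04,0,0,0.03,0.8],[0.31,0.84,-0.04,0,0,0.03,0.8],[0.34,0.83,-0.04,0,0,0.03,0.8],[0.36,0.82,-0.04,0,0,0.02,0.8],[0.38,0.81,-0.04,0,0,0.03,0.8],[0.4,0.8,-0.05,0,0,0.02,0.8]])

```text
clock: 46.75
position: [537.0, 213.4, 142.1]
tcp_rot: [-0.425, -3.111, -0.002]
ft_force: [0.5, -0.4, 0.1]
finger_gap: 68.3
```

Call:
jog_arm(increments=[[0.41,0.79,-0.04,0,0,0.03,0.8],[0.44,0.77,-0.05,0,0,0.02,0.8],[0.45,0.76,-0.04,0,0,0.03,0.8],[0.48,0.76,-0.05,0,0,0.02,0.8],[0,0,0,0,0,0,0.8],[0,0,0,0,0,0,0.8]])

```text
clock: 47.35
position: [518.4, 299.7, 146.9]
tcp_rot: [-0.577, -3.087, -0.001]
ft_force: [0.7, -0.2, 0.4]
finger_gap: 68.5
```

```bash
python3 - <<'E'
from h import *
show(); c=snap("wrist","w31")
E
```

```text
t 47.35 p [518.4 299.7 146.9] psi 1.201 z [-0.001  0.001 -1.   ] F [ 0.7 -0.2  0.4] gap 68.5 q [ 0.79  0.41 -0.17 -0.   -0.98 -2.73]
```

View pics/w31.png

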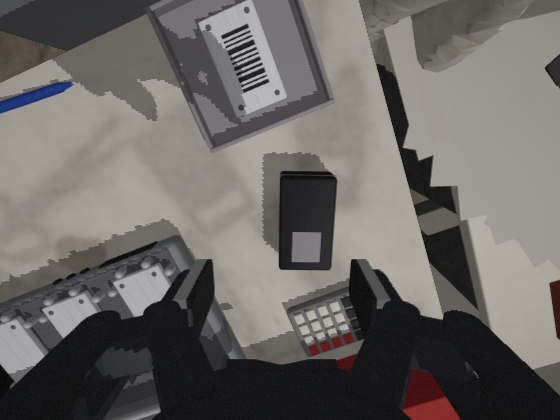

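```bash
python3 - <<'E'
from h import *
im=cv2.imread("pics/w31.png");cv2.imwrite("pics/w31z.png",cv2.resize(im[160:280,250:360],None,fx=5,fy=5,interpolation=cv2.INTER_CUBIC))
c=env.camera("wrist")
toolrel(c,[(281,178),(336,178),(331,270),(280,269)],34)
E
```

```text
centre world [542.2 315.   34. ] tool [-16.13  23.32 113.41] axis -0.377 turn wz 0.006 sides [np.float64(47.1), np.float64(88.0), np.float64(48.2), np.float64(87.0)]
```

View pics/w31z.png

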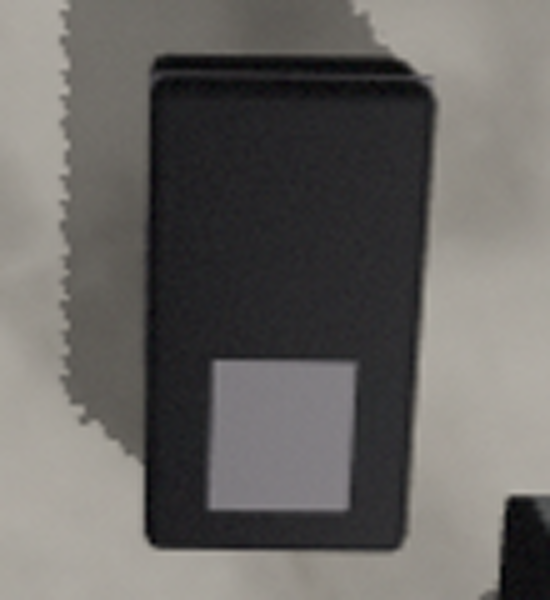

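Call:
jog_arm(increments=[[-0.35,0.46,0.3,0,0,0.005,0.8],[-0.35,0.46,0.8,0,0,0,0.8],[0,0,0.9,0,0,0,0.8],[0,0,0.8,0,0,0,0.8],[0,0,0,0,0,0,0.8],[0,0,0,0,0,0,0.8]])

```text
clock: 48.05
position: [544.5, 314.7, 78.0]
tcp_rot: [0.587, 3.086, 0.003]
ft_force: [0.7, 0.5, 0.4]
finger_gap: 68.2
```

```bash
python3 - <<'E'
from h import *
show(); c=snap("wrist","w32")
E
```

```text
t 48.05 p [544.5 314.7  78. ] psi 1.195 z [ 0.001  0.002 -1.   ] F [0.7 0.5 0.4] gap 68.2 q [ 0.78  0.53 -0.17 -0.   -0.87 -2.73]
```

View pics/w32.png

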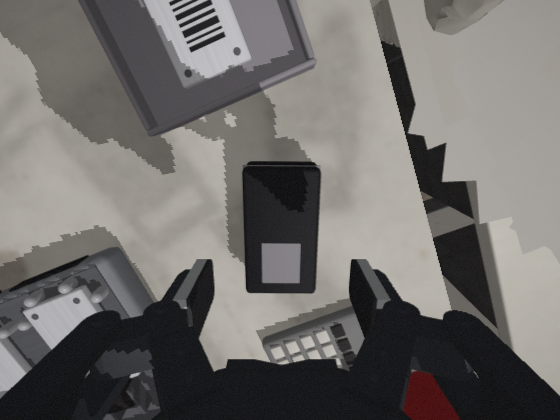

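```bash
python3 - <<'E'
from h import *
c=env.camera("wrist")
toolrel(c,[(243,168),(320.5,168),(316,293),(247,293)],34)
E
```

```text
centre world [542.7 316.6  34. ] tool [ 2.57  0.1  45.48] axis -0.378 turn wz 0.003 sides [np.float64(48.2), np.float64(89.2), np.float64(49.0), np.float64(89.1)]
```

Call:
jog_arm(increments=[[0.02,0,0.6,0,0,0,0.8],[0,0,0.6,0,0,0,0.75],[0,0,0.6,0,0,0,0.7],[0,0,0.5,0,0,0,0.7],[0,0,0.2,0,0,0,0.7],[0,0,0,0,0,0,0.7],[0,0,0,0,0,0,0.7]])

```text
clock: 48.85
position: [543.9, 315.8, 16.5]
tcp_rot: [0.586, 3.085, 0.005]
ft_force: [-0.3, -0.9, -0.7]
finger_gap: 59.9
```

Call:
jog_arm(increments=[[0,0,0,0,0,0,0.5],[0,0,0,0,0,0,0.5],[0,0,0,0,0,0,0.5],[0,0,0,0,0,0,0.5],[0,0,0,0,0,0,0.5],[0,0,-0.2,0,0,0,0.5],[0,0,-0.7,0,0,0,0.5],[0,0,-0.9,0,0,0,0.5],[0,0,-0.9,0,0,0,0.5],[0,0,-0.9,0,0,0,0.5]], newtons=60)

```text
clock: 49.85
position: [542.6, 314.6, 105.7]
tcp_rot: [-0.587, -3.085, -0.001]
ft_force: [0.2, -0.2, -1.2]
finger_gap: 48.2
```

```bash
python3 - <<'E'
from h import *
show(); c=snap("wrist","w33")
p,r=here(); rows(p,r,[((540,250,150),orient(1.3)),((560,-80,150),orient(np.pi/2+.01))],.5,smax=.92)
E
```

```text
t 49.85 p [542.6 314.6 105.7] psi 1.195 z [-0.001  0.001 -1.   ] F [ 0.2 -0.2 -1.2] gap 48.2 q [ 0.78  0.5  -0.15 -0.   -0.93 -2.73]
[[-0.26, -0.84, -0.53, 0, 0, -0.03, 0.5], [-0.24, -0.85, -0.54, 0, 0, -0.04, 0.5], [-0.21, -0.85, -0.53, 0.01, 0, -0.03, 0.5], [-0.31, -0.89, 0, 0, 0, -0.02, 0.5], [-0.29, -0.9, 0, 0, 0, -0.02, 0.5], [-0.28, -0.9, 0, 0, 0, -0.02, 0.5], [-0.26, -0.91, 0.01, 0, 0, -0.02, 0.5], [-0.24, -0.91, 0, 0, 0, -0.02, 0.5], [-0.22, -0.92, 0.01, 0, 0, -0.02, 0.5], [-0.18, -0.82, 0, 0, 0, -0.02, 0.5]]
[[-0.16, -0.82, 0, 0, 0, -0.02, 0.5], [-0.15, -0.83, 0.01, 0, 0, -0.02, 0.5], [-0.13, -0.83, 0, 0, 0, -0.02, 0.5], [-0.11, -0.83, 0.01, 0, 0, -0.02, 0.5], [-0.09, -0.84, 0, 0, 0, -0.02, 0.5], [-0.08, -0.84, 0.01, 0, 0, -0.01, 0.5], [-0.07, -0.84, 0, 0, 0, -0.02, 0.5], [-0.06, -0.83, 0.01, 0, 0, -0.01, 0.5]]
end [560.1 -79.9 149.9] [-0.008  3.139 -0.006] 18
```

View pics/w33.png

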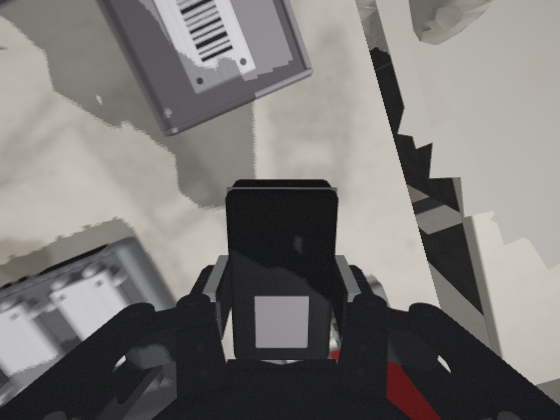

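Call:
jog_arm(increments=[[-0.26,-0.84,-0.53,0,0,-0.03,0.5],[-0.24,-0.85,-0.54,0,0,-0.04,0.5],[-0.21,-0.85,-0.53,0,0,-0.03,0.5],[-0.31,-0.89,0,0,0,-0.02,0.5],[-0.29,-0.9,0,0,0,-0.02,0.5],[-0.28,-0.9,0,0,0,-0.02,0.5],[-0.26,-0.91,0.01,0,0,-0.02,0.5],[-0.24,-0.91,0,0,0,-0.02,0.5],[-0.22,-0.92,0.01,0,0,-0.02,0.5],[-0.18,-0.82,0,0,0,-0.02,0.5]])

```text
clock: 50.9
position: [547.8, 85.7, 143.7]
tcp_rot: [-0.212, -3.133, -0.003]
ft_force: [0.4, 0.3, -2.3]
finger_gap: 48.4
```

Call:
jog_arm(increments=[[-0.16,-0.82,0,0,0,-0.02,0.5],[-0.15,-0.83,0.01,0,0,-0.02,0.5],[-0.13,-0.83,0,0,0,-0.02,0.5],[-0.11,-0.83,0.01,0,0,-0.02,0.5],[-0.09,-0.84,0,0,0,-0.02,0.5],[-0.08,-0.84,0.01,0,0,-0.01,0.5],[-0.07,-0.84,0,0,0,-0.02,0.5],[-0.06,-0.83,0.01,0,0,-0.01,0.5],[0,0,0,0,0,0,0.5],[0,0,0,0,0,0,0.5]])

```text
clock: 51.9
position: [557.9, -81.0, 142.5]
tcp_rot: [0.005, -3.141, -0.004]
ft_force: [0.1, 0.4, -0.5]
finger_gap: 48.6
```

```bash
python3 - <<'E'
from h import *
show(); c=snap("wrist","w34")
print([proj(c["K"],c["extrinsics"],[x,y,47]).round(0) for x,y in [(525.5,-111.4),(523.5,-44.7),(629.1,-44)]])
E
```

```text
t 51.9 p [557.9 -81.  142.5] psi 1.574 z [-0.001  0.003 -1.   ] F [ 0.1  0.4 -0.5] gap 48.6 q [ 0.14  0.36 -0.27 -0.   -0.94 -1.71]
[array([242., 176.]), array([326., 174.]), array([321., 290.])]
```

View pics/w34.png

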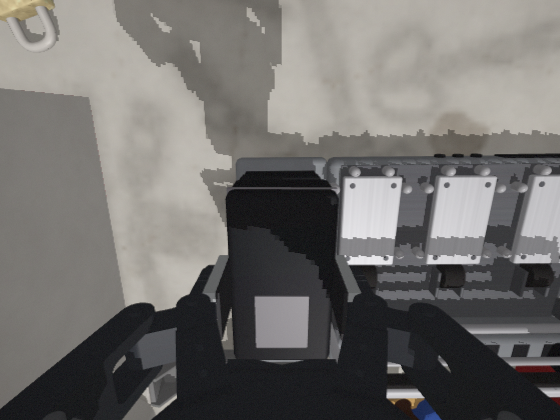

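```bash
python3 - <<'E'
from h import *
c=env.camera("wrist");s=env.state()
im=cv2.imread("pics/w34.png");cv2.imwrite("pics/w34z.png",cv2.resize(im[150:370,210:350],None,fx=4,fy=2.7,interpolation=cv2.INTER_CUBIC))
toolrel(c,[(226,194),(338,194),(329.5,359),(233,359)],s["position"][2]+17.5)
p,r=here(); rows(p,r,[((577.8,-80.2,90),orient(np.pi/2+.01))],.5,smax=.6)
E
```

```text
centre world [555.2 -79.6 160.5] tool [  2.97   0.68 -17.5 ] axis -0.001 turn wz 0.005 sides [np.float64(47.6), np.float64(86.8), np.float64(49.3), np.float64(86.8)]
[[-0.2, 0, 0.53, 0, 0, 0, 0.5], [-0.19, 0, 0.53, 0, 0, 0, 0.5], [-0.2, 0, 0.53, 0, 0, 0, 0.5], [-0.19, -0.01, 0.53, 0, 0, -0.01, 0.5]]
end [577.7 -80.2  90. ] [-0.023  3.141  0.004] 4
```

View pics/w34z.png

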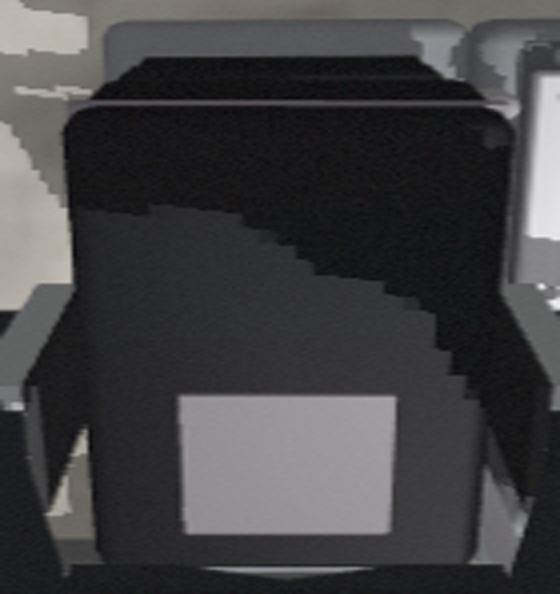

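Call:
jog_arm(increments=[[-0.2,0,0.53,0,0,0,0.5],[-0.2,0,0.53,0,0,0,0.5],[-0.2,0,0.53,0,0,-0.005,0.5],[-0.2,0,0.53,0,0,-0.004,0.5],[0,0,0,0,0,0,0.5],[0,0,0,0,0,0,0.5]])

```text
clock: 52.6
position: [578.5, -80.5, 89.6]
tcp_rot: [0.021, -3.141, -0.003]
ft_force: [0.1, 0.1, -1.2]
finger_gap: 48.4
```

```bash
python3 - <<'E'
from h import *
show(); c=snap("wrist","w35")
im=cv2.imread("pics/w35.png");cv2.imwrite("pics/w35z.png",cv2.resize(im[140:370,190:370],None,fx=4,fy=2.6,interpolation=cv2.INTER_CUBIC))
E
```

```text
t 52.6 p [578.5 -80.5  89.6] psi 1.584 z [-0.001  0.002 -1.   ] F [ 0.1  0.1 -1.2] gap 48.4 q [ 0.14  0.45 -0.27 -0.   -0.84 -1.69]
```

View pics/w35z.png

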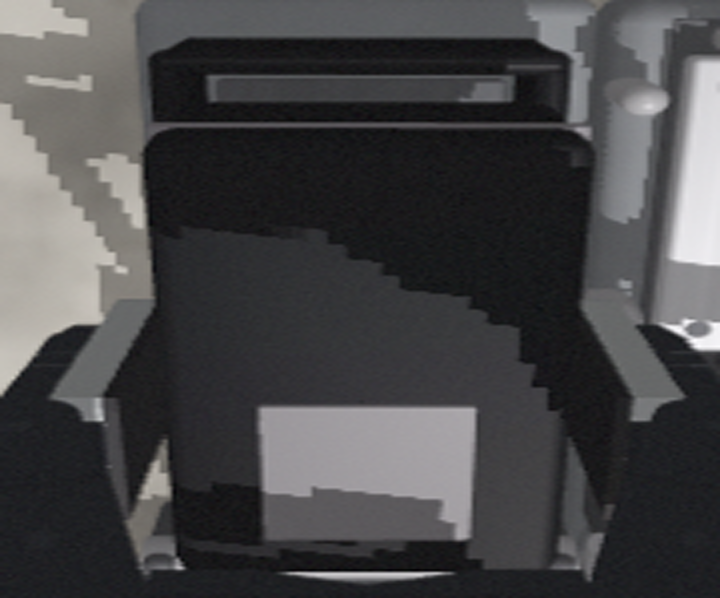

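```bash
python3 - <<'E'
from h import *
c=env.camera("wrist");s=env.state();K,E=c["K"],c["extrinsics"]
Rm=R.from_rotvec(s["tcp_rot"]).as_matrix()
def t(u,v,z):
    q=onz(K,E,(190+(u+.5)/4-.5,140+(v+.5)/2.6-.5),z); return (Rm.T@(q-s["position"])).round(2),q.round(1)
print("rim outer L,R",t(150,64,47),t(572,64,47))
print("floor inner",t(205,75,34),t(515,75,34))
zt=s["position"][2]+17.5
print("cart front",t(145,145,zt),t(595,145,zt),t(370,128,zt))
E
```

```text
rim outer L,R (array([ 49.73, -32.43,  43.58]), array([ 529.7, -113.5,   47. ])) (array([49.67, 32.38, 43.72]), array([528.9, -48.7,  47. ]))
floor inner (array([ 44.97, -25.85,  56.6 ]), array([ 534.4, -106.8,   34. ])) (array([44.91, 25.3 , 56.72]), array([533.7, -55.7,  34. ]))
cart front (array([ 45.77, -22.65, -17.63]), array([ 533.4, -103.8,  108.2])) (array([ 45.72,  25.13, -17.52]), array([532.8, -56. , 108.2])) (array([ 48.59,   1.23, -17.58]), array([530.3, -80. , 108.2]))
```

Call:
jog_arm(increments=[[-0.09,-0.015,0.3,0,0,0,0.5],[0,0,0.4,0,0,0,0.5],[0,0,0.25,0,0,0,0.5],[0,0,0,0,0,0,0.5],[0,0,0,0,0,0,0.5]])

```text
clock: 53.2
position: [580.7, -80.8, 66.3]
tcp_rot: [-0.021, 3.141, 0.003]
ft_force: [0.5, 0.6, -1.1]
finger_gap: 48.2
```

```bash
python3 - <<'E'
from h import *
show(); c=snap("wrist","w36")
im=cv2.imread("pics/w36.png");cv2.imwrite("pics/w36z.png",cv2.resize(im[120:370,190:370],None,fx=4,fy=2.4,interpolation=cv2.INTER_CUBIC))
c=env.camera("scene");im=c["color"][:,:,::-1];cv2.imwrite("pics/s36z.png",cv2.resize(np.ascontiguousarray(im[140:270,180:340]),None,fx=4.5,fy=4.5,interpolation=cv2.INTER_CUBIC))
E
```

```text
t 53.2 p [580.7 -80.8  66.3] psi 1.584 z [ 0.     0.002 -1.   ] F [ 0.5  0.6 -1.1] gap 48.2 q [ 0.14  0.49 -0.29 -0.   -0.79 -1.69]
```

View pics/w36z.png

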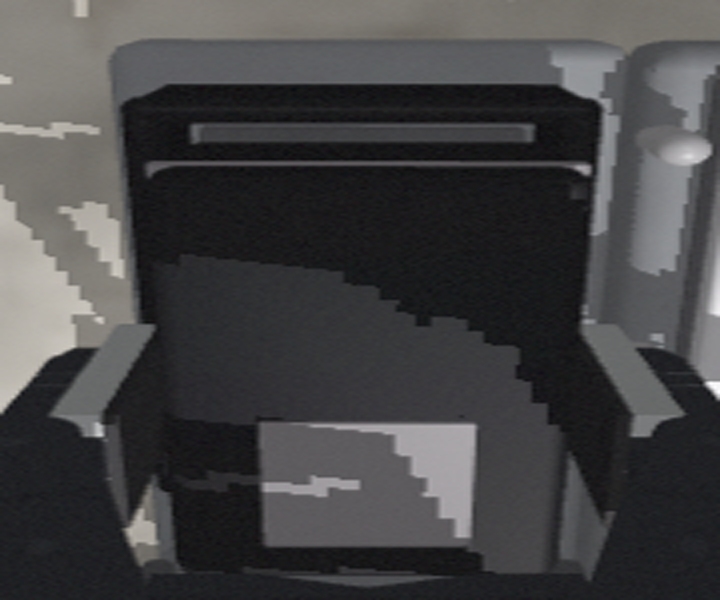

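View pics/s36z.png

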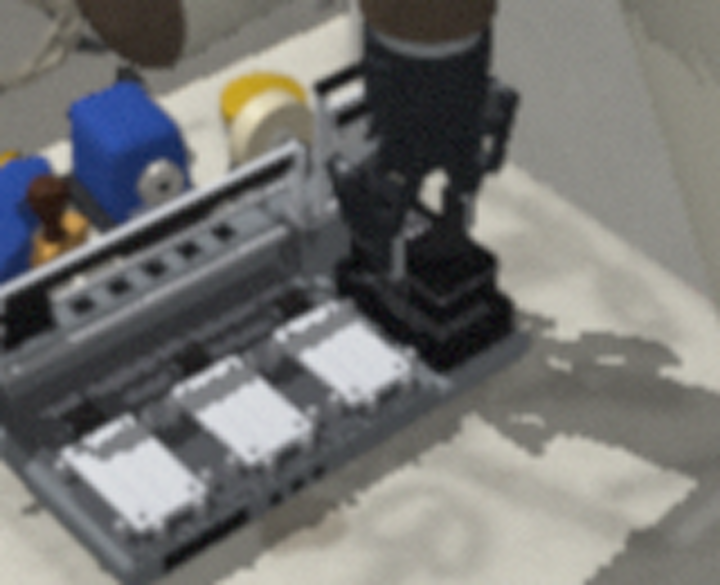

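```bash
python3 - <<'E'
from h import *
c=env.camera("wrist");s=env.state();K,E=c["K"],c["extrinsics"]
Rm=R.from_rotvec(s["tcp_rot"]).as_matrix()
def t(u,v,z):
    q=onz(K,E,(190+(u+.5)/4-.5,120+(v+.5)/2.4-.5),z); return (Rm.T@(q-s["position"])).round(2)
print("rim crest",t(125,105,47),t(600,105,47),"inner edge of wall",t(190,124,45),t(190,124,34))
for v in (140,143,146): print("bottom front",v,t(362,v,49.8))
print("top front",t(362,163,83.8), t(148,170,83.8),t(592,170,83.8))
E
```

```text
rim crest [ 53.6  -31.55  19.79] [53.54 32.13 19.94] inner edge of wall [ 48.97 -23.32  21.82] [ 47.03 -24.95  32.82]
bottom front 140 [46.2   0.21 17.08]
bottom front 143 [45.52  0.21 17.08]
bottom front 146 [44.84  0.21 17.08]
top front [ 48.81   0.37 -16.93] [ 47.57 -22.42 -16.98] [ 47.51  24.86 -16.87]
```

Call:
jog_arm(increments=[[-0.04,-0.015,0.1,0,0,0,0.5],[0,0,0.1,0,0,0,0.5],[0,0,0.1,0,0,0,0.5],[0,0,0,0,0,0,0.5]])

```text
clock: 53.75
position: [581.5, -81.1, 58.6]
tcp_rot: [0.021, -3.141, -0.004]
ft_force: [0.2, -0.9, -0.7]
finger_gap: 48.6
```

Call:
jog_arm(increments=[[0,0,0.1,0,0,0,0.5],[0,0,0.1,0,0,0,0.5],[0,0,0.06,0,0,0,0.5],[0,0,0,0,0,0,0.5]])

```text
clock: 54.15
position: [581.7, -81.1, 52.3]
tcp_rot: [-0.021, 3.141, 0.004]
ft_force: [0.4, 0.4, -0.8]
finger_gap: 48.4
```

Call:
jog_arm(increments=[[0,0,0.06,0,0,0,0.5],[0,0,0.04,0,0,0,0.5],[0,0,0,0,0,0,0.5]])

```text
clock: 54.45
position: [582.0, -81.1, 50.2]
tcp_rot: [-0.021, 3.14, 0.004]
ft_force: [0.4, -0.7, -1.2]
finger_gap: 48.4
```

```bash
python3 - <<'E'
from h import *
show(); c=snap("wrist","w37")
im=cv2.imread("pics/w37.png");cv2.imwrite("pics/w37z.png",cv2.resize(im[120:370,190:370],None,fx=4,fy=2.4,interpolation=cv2.INTER_CUBIC))
E
```

```text
t 54.45 p [582.  -81.1  50.2] psi 1.584 z [ 0.001  0.002 -1.   ] F [ 0.4 -0.7 -1.2] gap 48.4 q [ 0.14  0.51 -0.3  -0.   -0.76 -1.69]
```

View pics/w37z.png

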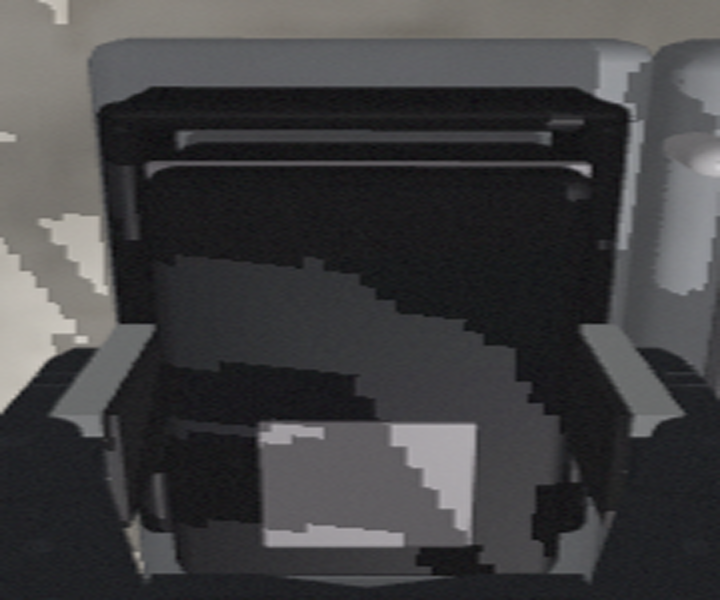

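Call:
jog_arm(increments=[[0,0,0.04,0,0,0,0.5],[0,0,0.04,0,0,0,0.5],[0,0,0,0,0,0,0.5]])

```text
clock: 54.8
position: [582.0, -81.1, 48.2]
tcp_rot: [-0.021, 3.14, 0.004]
ft_force: [0.7, -1.7, -0.2]
finger_gap: 48.2
```

Call:
jog_arm(increments=[[0,0,0,0,0,0,0.65],[0,0,0,0,0,0,0.65],[0,0,0,0,0,0,0.65],[0,0,-0.3,0,0,0,0.7],[0,0,-0.7,0,0,0,0.7],[0,0,-0.9,0,0,0,0.7],[0.5,0,-0.9,0,0,0,0.7],[0.8,0,-0.9,0,0,0,0.5],[0.8,0,-0.9,0,0,0,0.2],[0,0,0,0,0,0,0]])

```text
clock: 55.8
position: [529.3, -82.2, 167.2]
tcp_rot: [-0.022, 3.134, 0.004]
ft_force: [1.0, 0.1, -0.4]
finger_gap: 16.7
```

```bash
python3 - <<'E'
from h import *
show(); c=snap("wrist","w38")
snap("scene","s38",(180,130,340,270),4.5)
E
```

```text
t 55.8 p [529.3 -82.2 167.2] psi 1.585 z [ 0.008  0.003 -1.   ] F [ 1.   0.1 -0.4] gap 16.7 q [ 0.15  0.29 -0.31 -0.   -0.97 -1.7 ]
```

View pics/w38.png

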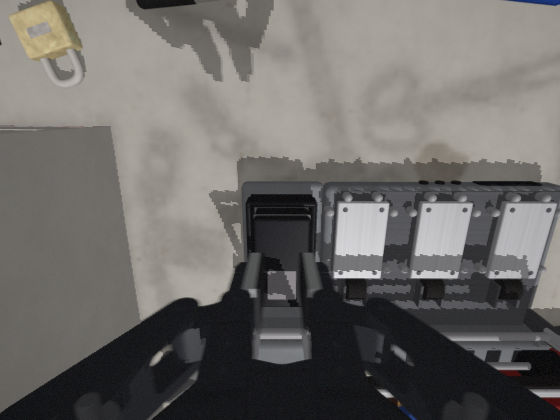

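View pics/s38.png

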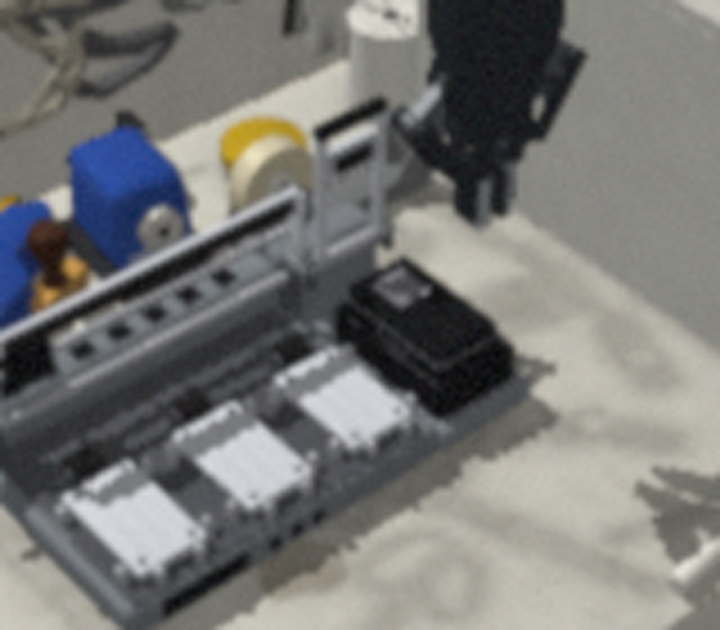

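```bash
python3 - <<'E'
from h import *
c=env.camera("scene");K,E=c["K"],c["extrinsics"];im=np.ascontiguousarray(c["color"][:,:,::-1])
cv2.imwrite("pics/s39.png",cv2.resize(im[130:210,235:285],None,fx=10,fy=7.5,interpolation=cv2.INTER_CUBIC))
t=env.camera("top");im=np.ascontiguousarray(t["color"][:,:,::-1]);cv2.imwrite("pics/t39.png",cv2.resize(im[135:225,255:315],None,fx=8,fy=6.6,interpolation=cv2.INTER_CUBIC))
def tri(a,b):
    o1,d1=ray(TOPK,TOPE,a);o2,d2=ray(K,E,b)
    s=np.linalg.lstsq(np.stack([d1,-d2],1),o2-o1,rcond=None)[0];return (o1+d1*s[0]).round(1),(o2+d2*s[1]).round(1)
print(tri((665.5/5-.5+150,66.5/5-.5+140),(440.5/4.5-.5+160,72.5/4.5-.5+140)))
E
```

```text
(array([651.1, -80.2, 168.8]), array([651. , -80.3, 168.7]))
```

View pics/s39.png

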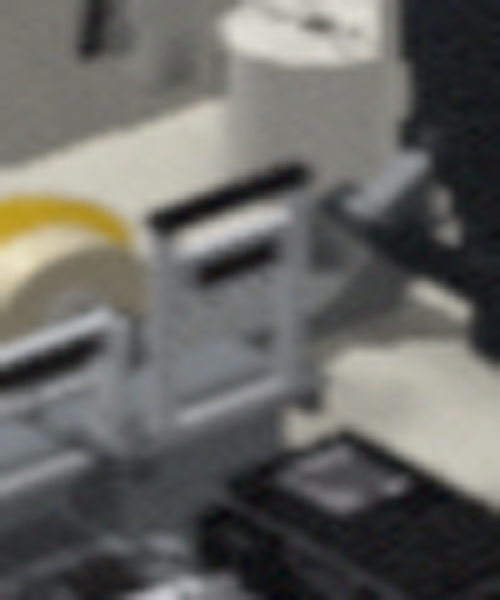

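View pics/t39.png

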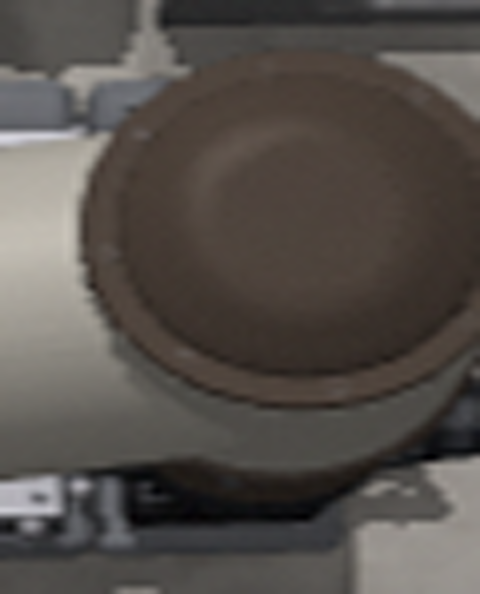

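```bash
python3 - <<'E'
from h import *
p,r=here();o=orient(np.pi/2+.01)
p,r=rows(p,r,[((560,-81,215),o),((678,-81,215),o),((678,-81,160),o)],0,smax=.9)
E
```

```text
[[-0.41, 0.01, -0.7, 0, 0, 0, 0], [-0.41, 0.01, -0.7, 0, 0, 0, 0], [-0.41, 0.01, -0.7, 0, 0, 0, 0], [-0.79, -0.01, 0, 0, 0, 0, 0], [-0.79, -0.01, 0, 0, 0, 0, 0], [-0.78, -0.01, 0, 0, 0, 0, 0], [-0.79, -0.01, 0, 0, 0, 0, 0], [-0.78, -0.01, 0, 0, 0, 0, 0], [-0.79, -0.01, 0, 0, 0, 0, 0], [0, 0, 0.73, 0, 0, 0, 0]]
[[0, 0, 0.74, 0, 0, 0, 0], [0, -0.01, 0.73, 0, 0, 0, 0]]
end [678.1 -81.  160. ] [-0.021  3.141  0.004] 12
```

Call:
jog_arm(increments=[[-0.41,0.01,-0.7,0,0,0,0],[-0.41,0.01,-0.7,0,0,0,0],[-0.41,0.01,-0.7,0,0,0,0],[-0.79,-0.01,0,0,0,0,0],[-0.79,-0.01,0,0,0,0,0],[-0.79,-0.01,0,0,0,0,0],[-0.79,-0.01,0,0,0,0,0],[-0.79,-0.01,0,0,0,0,0],[-0.79,-0.01,0,0,0,0,0],[0,0,0,0,0,0,0]])

```text
clock: 57.0
position: [680.2, -80.9, 212.5]
tcp_rot: [0.021, -3.139, -0.003]
ft_force: [-0.3, 0.2, -1.1]
finger_gap: -0.1
```

```bash
python3 - <<'E'
from h import *
show(); c=snap("wrist","w40"); snap("scene","s40",(200,100,320,230),4.5)
E
```

```text
t 57.0 p [680.2 -80.9 212.5] psi 1.584 z [-0.002  0.002 -1.   ] F [-0.3  0.2 -1.1] gap -0.1 q [ 0.12  0.5   0.15 -0.   -1.22 -1.67]
```

View pics/w40.png

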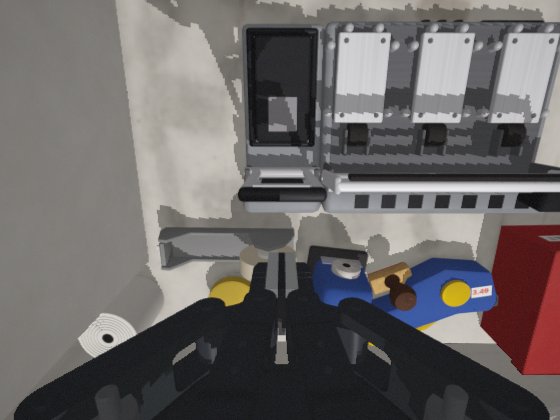

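View pics/s40.png

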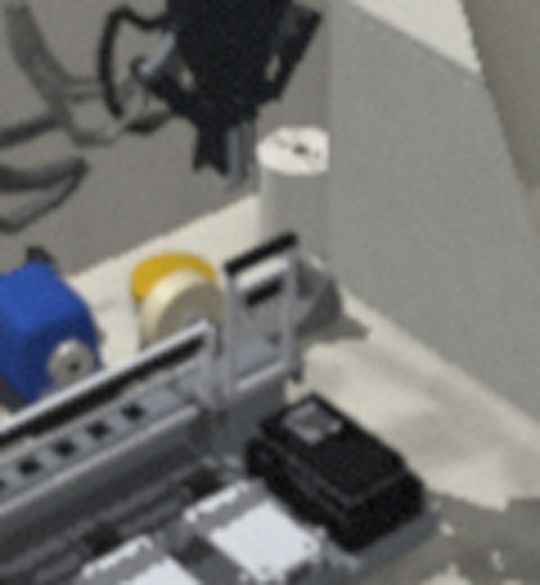

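Call:
jog_arm(increments=[[0,0,0.7,0,0,0,0],[0,0,0.7,0,0,0,0],[0,0,0.7,0,0,0,0],[0.15,0,0,0,0,0,0],[0.15,0,0,0,0,0,0],[0.1,0,0,0,0,0,0],[0,0,0,0,0,0,0]])

```text
clock: 57.8
position: [668.6, -80.9, 164.8]
tcp_rot: [-0.021, 3.138, 0.004]
ft_force: [0.2, -0.3, 0.8]
finger_gap: -0.1
```

```bash
python3 - <<'E'
from h import *
show(); c=snap("wrist","w41")
E
```

```text
t 57.8 p [668.6 -80.9 164.8] psi 1.584 z [ 0.003  0.002 -1.   ] F [ 0.2 -0.3  0.8] gap -0.1 q [ 0.12  0.51  0.04 -0.   -1.1  -1.67]
```

View pics/w41.png

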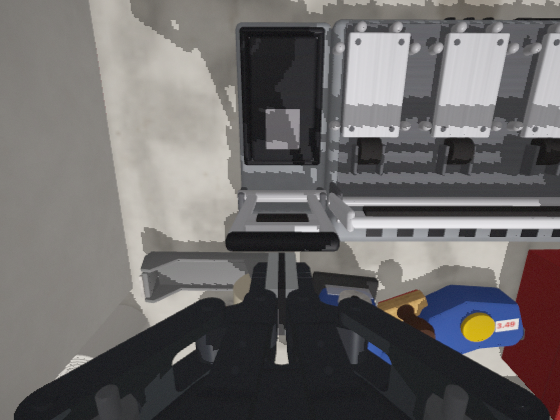

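Call:
jog_arm(increments=[[0,0,0.25,0,0,0,0],[0.15,0,0,0,0,0,0],[0.2,0,0,0,0,0,0],[0.2,0,0,0,0,0,0],[0,0,0,0,0,0,0]])

```text
clock: 58.35
position: [654.1, -81.0, 157.0]
tcp_rot: [-0.021, 3.141, 0.004]
ft_force: [0.8, 0.0, -0.7]
finger_gap: -0.1
```

```bash
python3 - <<'E'
from h import *
show();p,r=here();o=orient(np.pi/2+.01)
w=[]
for a,rho in zip(np.linspace(1.5,.12,24),np.linspace(94,106,24)):
    q=(647-rho*np.cos(a)+11,-81,66+rho*np.sin(a)+1)
    if q[0]<p[0]-2: w.append((q,o))
rows(p,r,w,0,smax=.5)
E
```

```text
t 58.35 p [654.1 -81.  157. ] psi 1.584 z [ 0.     0.002 -1.   ] F [ 0.8  0.  -0.7] gap -0.1 q [ 0.12  0.5  -0.   -0.   -1.07 -1.68]
[[0.11, 0, -0.15, 0, 0, 0, 0], [0.23, 0.01, 0, 0, 0, 0, 0], [0.22, 0, 0.02, 0, 0, 0, 0], [0.23, 0, 0.03, 0, 0, 0, 0], [0.23, 0, 0.04, 0, 0, 0, 0], [0.22, 0.01, 0.06, 0, 0, 0, 0], [0.23, 0, 0.07, 0, 0, 0, 0], [0.21, 0, 0.08, 0, 0, 0, 0], [0.22, 0.01, 0.1, 0, 0, 0, 0], [0.21, 0, 0.11, 0, 0, 0, 0]]
[[0.2, 0, 0.13, 0, 0, 0, 0], [0.2, 0, 0.14, 0, 0, 0, 0], [0.18, 0.01, 0.15, 0, 0, 0, 0], [0.18, 0, 0.16, 0, 0, 0, 0], [0.18, 0, 0.17, 0, 0, 0, 0], [0.16, 0, 0.19, 0, 0, 0, 0], [0.15, 0, 0.19, 0, 0, 0, 0], [0.13, 0, 0.21, 0, 0, 0, 0], [0.13, 0, 0.21, 0, 0, 0, 0], [0.11, 0.01, 0.22, 0, 0, 0, 0]]
[[0.11, 0, 0.23, 0, 0, 0, 0], [0.08, 0, 0.24, 0, 0, 0, 0], [0.08, 0, 0.24, 0, 0, 0, 0], [0.05, 0, 0.25, 0, 0, 0, 0]]
end [552.9 -80.9  79.7] [-0.021  3.141  0.004] 24
```

```bash
python3 - <<'E'
from h import *
c=snap("wrist","w42")
E
```

```text
(no output)
```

View pics/w42.png

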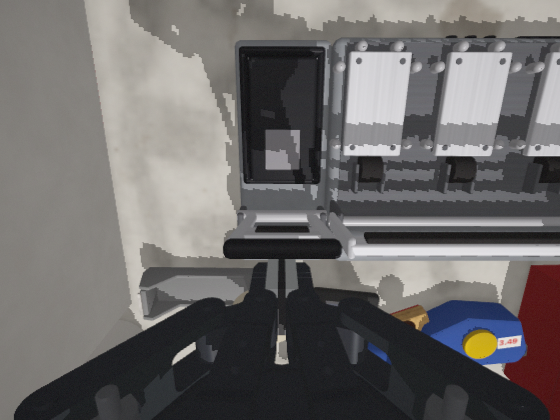

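Call:
jog_arm(increments=[[0.2,0,-0.04,0,0,0,0],[0.23,0,-0.04,0,0,0,0],[0.22,0,0,0,0,0,0],[0.23,0,0.02,0,0,0,0],[0,0,0,0,0,0,0]])

```text
clock: 58.9
position: [631.7, -81.5, 158.8]
tcp_rot: [-0.021, 3.141, 0.004]
ft_force: [-0.0, 0.4, -0.0]
finger_gap: -0.3
```

```bash
python3 - <<'E'
from h import *
show();c=snap("wrist","w43");snap("scene","s43",(200,100,320,230),4.5)
E
```

```text
t 58.9 p [631.7 -81.5 158.8] psi 1.584 z [ 0.     0.002 -1.   ] F [-0.   0.4 -0. ] gap -0.3 q [ 0.12  0.46 -0.06 -0.   -1.05 -1.68]
```

View pics/w43.png

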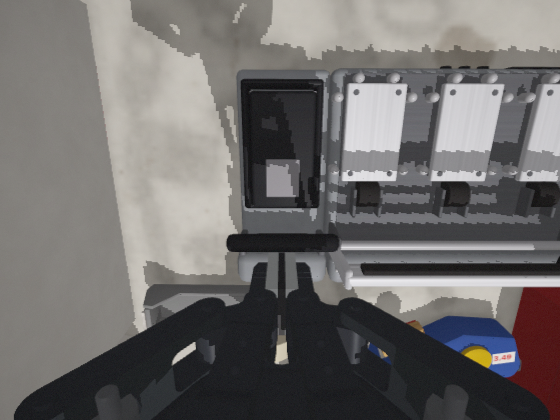

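View pics/s43.png

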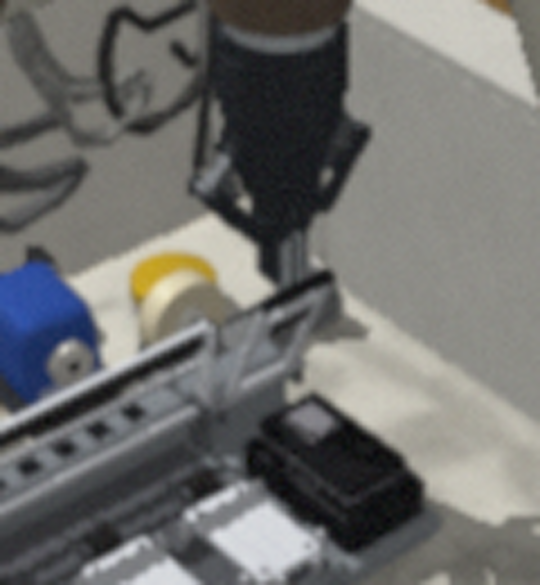

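```bash
python3 - <<'E'
from h import *
c=env.camera("wrist");o_,d=ray(c["K"],c["extrinsics"],(282,242))
H=np.array([647,66.]);
for t in np.linspace(0,400,4001):
    q=o_+d*t
    if np.hypot(q[0]-647,q[2]-66)<99: print(q.round(1),"a",np.arctan2(q[2]-66,647-q[0]));break
p,r=here();o=orient(np.pi/2+.01)
w=[]
for a,rho in zip(np.linspace(1.2,.15,18),np.linspace(98,106,18)):
    q=(647-rho*np.cos(a)+11,-81,66+rho*np.sin(a)+1)
    if q[0]<p[0]-2: w.append((q,o))
rows(p,r,w,0,smax=.5)
E
```

```text
[614.9 -80.5 159.6] a 1.240522775326564
[[0.38, 0.03, 0, 0, 0, 0, 0], [0.23, 0, 0.08, 0, 0, 0, 0], [0.22, 0, 0.1, 0, 0, 0, 0], [0.23, 0, 0.1, 0, 0, 0, 0], [0.21, 0.01, 0.12, 0, 0, 0, 0], [0.21, 0, 0.14, 0, 0, 0, 0], [0.2, 0, 0.15, 0, 0, 0, 0], [0.19, 0, 0.16, 0, 0, 0, 0], [0.18, 0.01, 0.17, 0, 0, 0, 0], [0.18, 0, 0.18, 0, 0, 0, 0]]
[[0.16, 0, 0.2, 0, 0, 0, 0], [0.14, 0, 0.21, 0, 0, 0, 0], [0.14, 0, 0.21, 0, 0, 0, 0], [0.12, 0, 0.23, 0, 0, 0, 0], [0.11, 0, 0.23, 0, 0, 0, 0], [0.1, 0.01, 0.25, 0, 0, 0, 0], [0.08, 0, 0.24, 0, 0, 0, 0], [0.07, 0, 0.26, 0, 0, 0, 0]]
end [553.1 -80.9  82.8] [ 2.100e-02 -3.141e+00 -3.000e-03] 18
```

Call:
jog_arm(increments=[[0.38,0.02,0,0,0,0,0],[0.23,0,0.08,0,0,0,0],[0.22,0,0.1,0,0,0,0],[0.23,0,0.1,0,0,0,0],[0.21,0,0.12,0,0,0,0],[0.21,0,0.14,0,0,0,0],[0.2,0,0.15,0,0,0,0],[0,0,0,0,0,0,0]])

```text
clock: 59.85
position: [589.1, -81.5, 140.3]
tcp_rot: [0.021, -3.139, -0.004]
ft_force: [-0.3, 0.4, 0.3]
finger_gap: -0.0
```

```bash
python3 - <<'E'
from h import *
show();c=snap("wrist","w44");snap("scene","s44",(200,100,320,230),4.5)
E
```

```text
t 59.85 p [589.1 -81.5 140.3] psi 1.584 z [-0.002  0.002 -1.   ] F [-0.3  0.4  0.3] gap -0.0 q [ 0.13  0.41 -0.19 -0.   -0.97 -1.69]
```

View pics/w44.png

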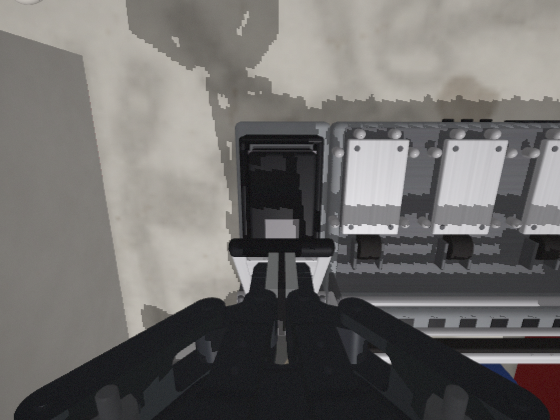

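View pics/s44.png

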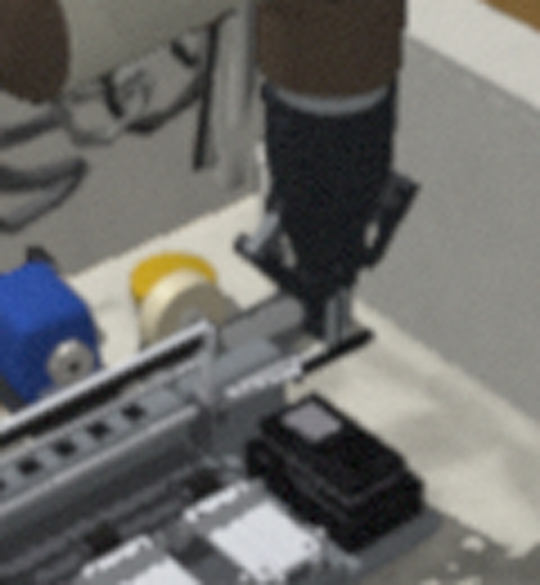

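Working well. Continue.

Call:
jog_arm(increments=[[0.19,0,0.16,0,0,0,0],[0.18,0,0.17,0,0,0,0],[0.18,0,0.18,0,0,0,0],[0.16,0,0.2,0,0,0,0],[0.14,0,0.21,0,0,0,0],[0.14,0,0.21,0,0,0,0],[0.12,0,0.23,0,0,0,0],[0.11,0,0.23,0,0,0,0],[0,0,0,0,0,0,0]])

```text
clock: 60.85
position: [558.6, -81.8, 100.0]
tcp_rot: [0.02, -3.139, -0.004]
ft_force: [0.3, -0.4, 0.4]
finger_gap: 0.1
```

```bash
python3 - <<'E'
from h import *
show();c=snap("wrist","w45")
E
```

```text
t 60.85 p [558.6 -81.8 100. ] psi 1.584 z [-0.003  0.002 -1.   ] F [ 0.3 -0.4  0.4] gap 0.1 q [ 0.14  0.41 -0.31 -0.   -0.85 -1.7 ]
```

View pics/w45.png

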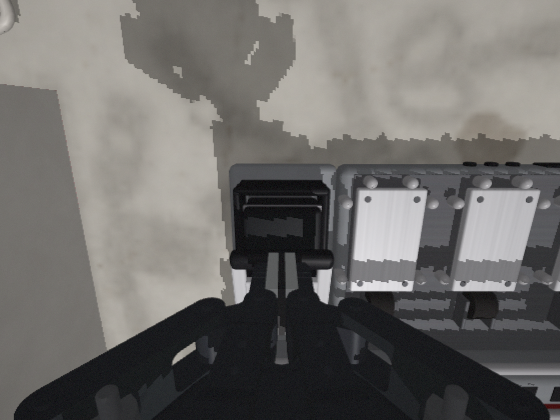

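Call:
jog_arm(increments=[[0.1,0.02,0.25,0,0,0,0],[0.08,0,0.25,0,0,0,0],[0.05,0,0.2,0,0,0,0],[0.05,0,0.2,0,0,0,0],[0,0,0.1,0,0,0,0],[0,0,0,0,0,0,0]])

```text
clock: 61.5
position: [552.6, -81.2, 75.6]
tcp_rot: [0.021, -3.14, -0.004]
ft_force: [0.3, -0.2, -0.5]
finger_gap: -0.2
```

Call:
jog_arm(increments=[[0.03,0,0.12,0,0,0,0],[0,0,0.1,0,0,0,0],[0,0,0,0,0,0,0]])

```text
clock: 61.8
position: [552.4, -81.2, 71.9]
tcp_rot: [-0.022, 3.141, 0.003]
ft_force: [-2.5, 0.7, 8.6]
finger_gap: -0.3
```

Call:
jog_arm(increments=[[0,0,0.08,0,0,0,0],[0,0,0.06,0,0,0,0],[0,0,0,0,0,0,0]])

```text
clock: 62.1
position: [552.5, -81.3, 71.4]
tcp_rot: [-0.024, 3.14, 0.002]
ft_force: [-8.1, 2.5, 25.3]
finger_gap: -0.2
```

```bash
python3 - <<'E'
from h import *
show();c=snap("wrist","w46");snap("scene","s46",(200,130,320,250),4.5)
E
```

```text
t 62.1 p [552.5 -81.3  71.4] psi 1.586 z [ 0.001  0.001 -1.   ] F [-8.1  2.5 25.3] gap -0.2 q [ 0.14  0.44 -0.36 -0.   -0.77 -1.7 ]
```

View pics/w46.png

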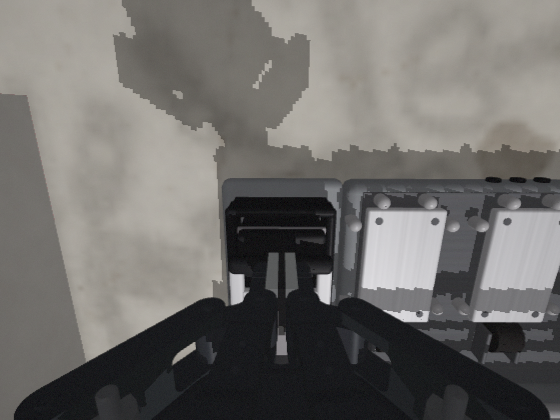

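View pics/s46.png

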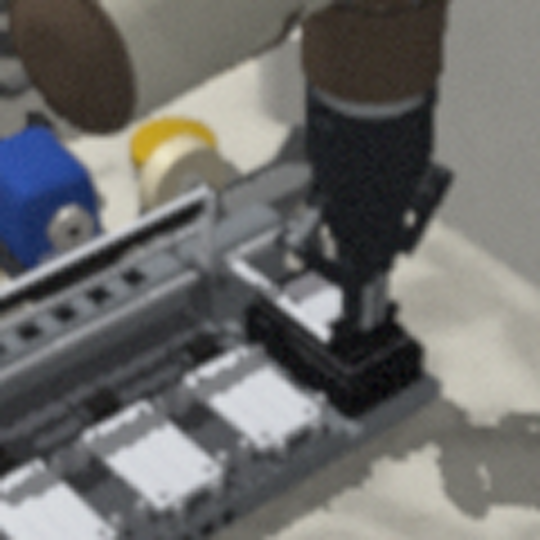

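Call:
jog_arm(increments=[[0,0,0.03,0,0,0,0],[0,0,0,0,0,0,0],[0,0,-0.2,0,0,0,0],[0,0,-0.6,0,0,0,0],[0.3,0,-0.9,0,0,0,0],[0.8,0,-0.9,0,0,0,0],[0.8,0,-0.9,0,0,0,0],[0.8,0,-0.6,0,0,0,0],[0,0,0,0,0,0,0],[0,0,0,0,0,0,0]])

```text
clock: 63.2
position: [484.8, -82.3, 168.9]
tcp_rot: [-0.021, 3.14, 0.004]
ft_force: [0.2, -0.5, -0.1]
finger_gap: 0.1
```

```bash
python3 - <<'E'
from h import *
show();c=snap("wrist","w47",(200,130,480,330),2.8);snap("scene","s47",(180,130,330,260),5)
E
```

```text
t 63.2 p [484.8 -82.3 168.9] psi 1.584 z [ 0.001  0.003 -1.   ] F [ 0.2 -0.5 -0.1] gap 0.1 q [ 0.16  0.22 -0.4  -0.   -0.95 -1.72]
```

View pics/w47.png

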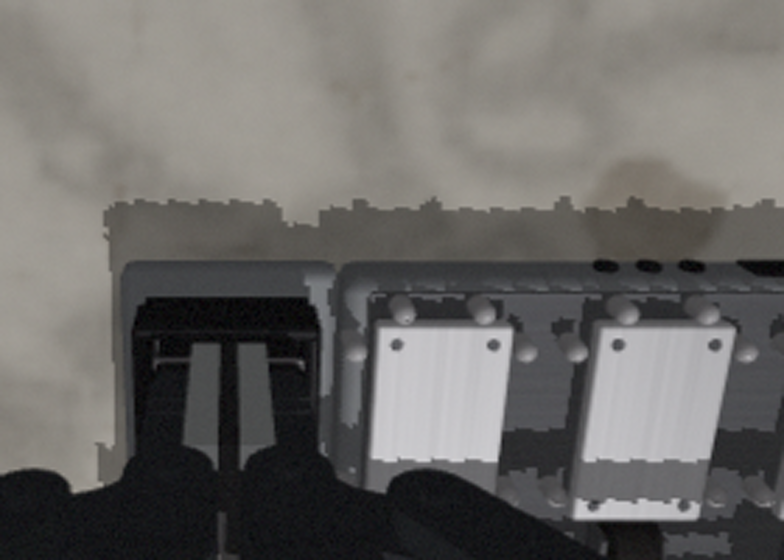

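View pics/s47.png

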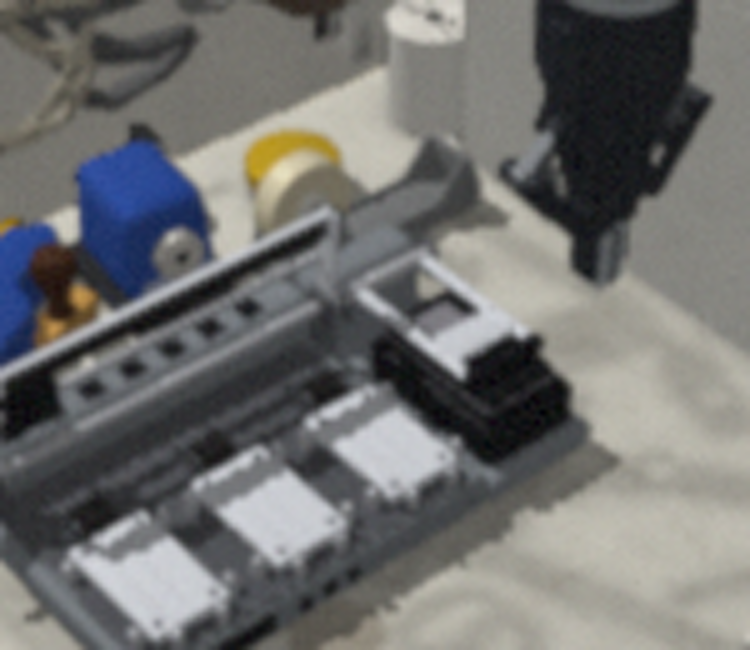

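```bash
python3 - <<'E'
from h import *
c=env.camera("scene");K,E=c["K"],c["extrinsics"]
for z in (66.5,71.5,76): print(z,(proj(K,E,[547,-53,z])-[180,130])*5,(proj(K,E,[547,-109,z])-[180,130])*5)
im=np.ascontiguousarray(c["color"][:,:,::-1]);cv2.imwrite("pics/s48.png",cv2.resize(im[175:230,250:305],None,fx=12,fy=10,interpolation=cv2.INTER_CUBIC))
for z in (66.5,71.5): print(z,[((proj(K,E,[x,y,z])-[250,175])*[12,10]).round(0) for x,y in ((547,-53),(547,-109))])
E
```

```text
66.5 [468.92051272 382.39429113] [543.67557471 340.36691197]
71.5 [469.05401838 375.67258986] [544.02270775 333.67917783]
76 [469.17485284 369.5888541 ] [544.33685289 327.62697625]
66.5 [array([285., 315.]), array([465., 231.])]
71.5 [array([286., 301.]), array([466., 217.])]
```

View pics/s48.png

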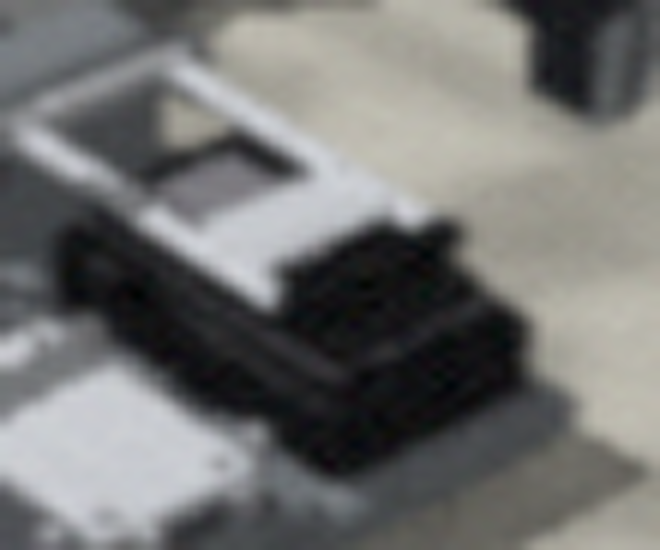

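```bash
python3 - <<'E'
from h import *
snap("top","t49",(80,120,340,300),3)
p,r=here();o=orient(np.pi,-.24)
p,r=rows(p,r,[((560,60,215),orient(2.4)),((724,223,205),o)],.5,smax=.95)
E
```

```text
[[-0.51, 0.94, -0.31, 0, 0, -0.14, 0.5], [-0.64, 0.86, -0.31, 0, 0, -0.14, 0.5], [-0.75, 0.77, -0.31, 0, 0, -0.13, 0.5], [-0.85, 0.66, -0.32, 0, 0, -0.14, 0.5], [-0.93, 0.54, -0.31, 0, 0, -0.13, 0.5], [-0.49, 0.21, -0.16, 0, 0, -0.07, 0.5], [-0.51, 0.17, -0.16, 0, 0, -0.07, 0.5], [-0.92, -0.05, 0.04, -0.02, 0.01, -0.07, 0.5], [-0.92, -0.11, 0.03, -0.02, 0.01, -0.07, 0.5], [-0.91, -0.18, 0.02, -0.02, 0.01, -0.07, 0.5]]
[[-0.89, -0.24, 0, -0.02, 0.01, -0.07, 0.5], [-0.88, -0.3, -0.01, -0.02, 0.01, -0.08, 0.5], [-0.85, -0.37, -0.02, -0.02, 0.01, -0.07, 0.5], [-0.82, -0.43, -0.04, -0.03, 0.01, -0.08, 0.5], [-0.78, -0.49, -0.06, -0.02, 0.01, -0.08, 0.5], [-0.74, -0.55, -0.08, -0.03, 0, -0.07, 0.5], [-0.7, -0.6, -0.1, -0.02, 0.01, -0.08, 0.5]]
end [723.9 223.1 205. ] [ 2.099 -2.089 -0.246] 17
```

View pics/t49.png

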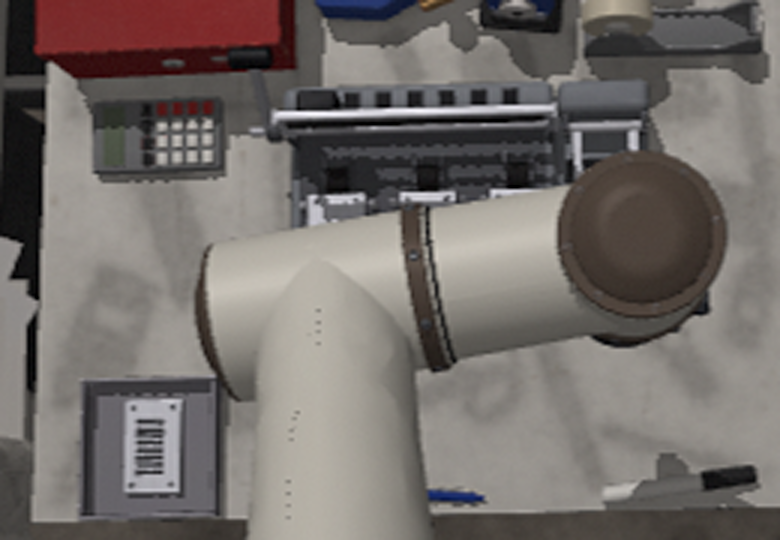

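Call:
jog_arm(increments=[[-0.51,0.94,-0.31,0,0,-0.14,0.4],[-0.64,0.86,-0.31,0,0,-0.14,0.4],[-0.75,0.77,-0.31,0,0,-0.13,0.4],[-0.85,0.66,-0.32,0,0,-0.14,0.4],[-0.93,0.54,-0.31,0,0,-0.13,0.4],[-0.49,0.21,-0.16,0,0,-0.07,0.4],[-0.51,0.17,-0.16,0,0,-0.07,0.4],[-0.92,-0.05,0.04,-0.02,0.01,-0.07,0.4],[-0.92,-0.11,0.03,-0.02,0.01,-0.07,0.4],[-0.91,-0.18,0.02,-0.02,0.01,-0.07,0.4]])

```text
clock: 64.4
position: [609.7, 109.6, 212.3]
tcp_rot: [1.543, -2.675, -0.07]
ft_force: [0.3, 0.0, -0.6]
finger_gap: 34.1
```

Call:
jog_arm(increments=[[-0.89,-0.24,0,-0.02,0.01,-0.07,0.4],[-0.88,-0.3,-0.01,-0.02,0.01,-0.08,0.4],[-0.85,-0.37,-0.02,-0.02,0.01,-0.07,0.4],[-0.82,-0.43,-0.04,-0.03,0.01,-0.08,0.4],[-0.78,-0.49,-0.06,-0.02,0.01,-0.08,0.4],[-0.74,-0.55,-0.08,-0.03,0,-0.07,0.4],[-0.7,-0.6,-0.1,-0.02,0.01,-0.08,0.4],[0,0,0,0,0,0,0.4],[0,0,0,0,0,0,0.4]])

```text
clock: 65.3
position: [723.7, 223.3, 203.6]
tcp_rot: [2.097, -2.088, -0.246]
ft_force: [-0.5, 0.0, -0.4]
finger_gap: 34.2
```

```bash
python3 - <<'E'
from h import *
show();c=snap("wrist","w50")
g=[658.7+45.1,205,123.9];print(proj(c["K"],c["extrinsics"],g))
p,r=here();o=orient(np.pi,-.24)
q=np.array([700.9,223.5,114.5]);z=o.apply([0,0,1])
rows(p,r,[(q-z*45,o),(q,o)],.4,smax=.5)
E
```

```text
t 65.3 p [723.7 223.3 203.6] psi -3.138 z [-0.236 -0.005 -0.972] F [-0.5  0.  -0.4] gap 34.2 q [ 0.47  0.77  0.64 -0.1  -1.65 -0.46]
[280.25833323 194.87490399]
[[-0.01, 0.01, 0.48, 0, 0, 0, 0.4], [-0.01, 0, 0.48, 0, 0, 0, 0.4], [-0.01, 0.01, 0.49, 0, 0, 0, 0.4], [-0.01, 0, 0.48, 0, 0, 0, 0.4], [0, 0, 0.45, 0, 0, 0, 0.4], [0, 0, 0.45, 0, 0, 0, 0.4], [0, 0, 0.45, 0, 0, 0, 0.4], [0, 0.01, 0.45, 0, 0, 0, 0.4]]
end [700.9 223.4 114.6] [ 2.098 -2.089 -0.245] 8
```

View pics/w50.png

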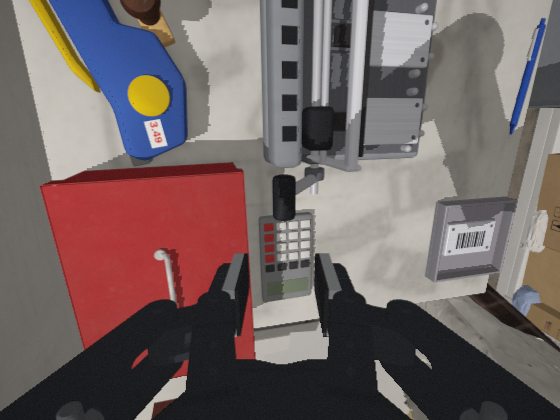

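Call:
jog_arm(increments=[[-0.01,0.01,0.48,0,0,0,0.4],[-0.01,0,0.48,0,0,0,0.4],[-0.01,0.01,0.49,0,0,0,0.4],[-0.01,0,0.48,0,0,0,0.4],[0,0,0.45,0,0,0,0.4],[0,0,0.45,0,0,0,0.4],[0,0,0,0,0,0,0.4]])

```text
clock: 66.05
position: [705.4, 223.6, 135.6]
tcp_rot: [2.098, -2.087, -0.247]
ft_force: [-0.4, -0.1, 0.5]
finger_gap: 34.3
```

```bash
python3 - <<'E'
from h import *
show();c=snap("wrist","w51")
E
```

```text
t 66.05 p [705.4 223.6 135.6] psi -3.137 z [-0.237 -0.005 -0.972] F [-0.4 -0.1  0.5] gap 34.3 q [ 0.48  0.77  0.47 -0.11 -1.49 -0.46]
```

View pics/w51.png

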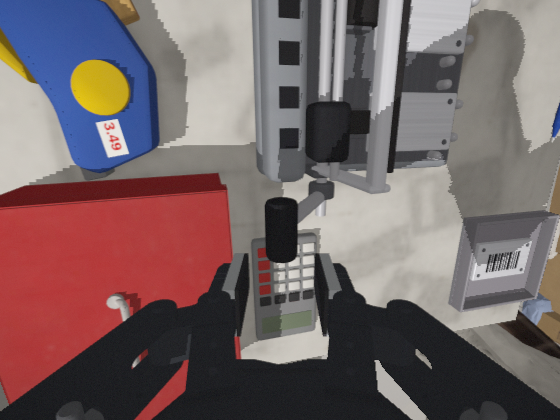

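Grip bar at (281,230), centred between the fingers. Continue down and close.

Call:
jog_arm(increments=[[0,0,0.45,0,0,0,0.4],[0,0,0.42,0,0,0,0.4],[0,0,0,0,0,0,0.4],[0,0,0,0,0,0,0.1],[0,0,0,0,0,0,0.1],[0,0,0,0,0,0,0.1],[0,0,0,0,0,0,0.1],[0,0,0,0,0,0,0.1]], newtons=40)

```text
clock: 66.9
position: [700.9, 223.6, 116.9]
tcp_rot: [2.1, -2.089, -0.246]
ft_force: [-4.9, -0.6, 1.7]
finger_gap: 15.7
```

```bash
python3 - <<'E'
from h import *
show()
p,r=here()
P=np.array([658.7,0,64]); a0=np.pi/6+1.7
g0=P+75*np.array([-np.cos(a0),0,np.sin(a0)])
off=r.inv().apply((p-g0)*[1,0,1]);print(off)
w=[]
n=24
for k in range(1,n+1):
    a=a0-1.74*k/n; tl=-.24+.5*k/n
    o=orient(np.pi,tl); g=P+75*np.array([-np.cos(a),0,np.sin(a)])
    q=g+o.apply(off*[0,1,1]); q[1]=p[1]; w.append((q,o))
rows(p,r,w,.1,smax=.8)
E
```

```text
t 66.9 p [700.9 223.6 116.9] psi -3.137 z [-0.235 -0.004 -0.972] F [-4.9 -0.6  1.7] gap 15.7 q [ 0.48  0.78  0.43 -0.11 -1.44 -0.45]
[-0.03731431  1.71119252  7.29614246]
[[0, 0.2, -0.08, 0.02, 0, 0, 0.1], [0, 0.2, -0.07, 0.02, 0, 0, 0.1], [0, 0.2, -0.06, 0.02, 0, 0, 0.1], [0, 0.21, -0.04, 0.02, 0, 0, 0.1], [0, 0, 0, 0, 0, 0.01, 0.1], [0, 0.2, -0.04, 0.02, 0, 0, 0.1], [0, 0.21, -0.02, 0.02, 0, 0, 0.1], [0, 0.22, -0.01, 0.02, 0, 0, 0.1], [0, -0.01, 0, 0, 0, 0, 0.1], [0, 0.22, 0, 0.02, 0, 0, 0.1]]
[[0, 0.21, 0.01, 0.02, 0, 0, 0.1], [0, 0.21, 0.02, 0.03, 0, 0, 0.1], [0, 0.21, 0.03, 0.02, 0, 0, 0.1], [0, 0.2, 0.04, 0.02, 0, 0, 0.1], [0.01, 0.21, 0.05, 0.02, 0, 0, 0.1], [0, 0.2, 0.07, 0.02, 0, 0, 0.1], [0, 0.2, 0.07, 0.02, 0, 0, 0.1], [0, 0.19, 0.09, 0.02, 0, 0, 0.1], [0, 0.19, 0.09, 0.02, 0, 0, 0.1], [0, 0.19, 0.11, 0.02, 0, 0, 0.1]]
[[0, 0.18, 0.12, 0.02, 0, 0, 0.1], [0, 0.17, 0.12, 0.02, -0.01, 0, 0.1], [0, 0.17, 0.14, 0.02, 0, 0, 0.1], [0, 0.15, 0.14, 0.03, 0, 0, 0.1], [0, 0.16, 0.15, 0.02, 0, 0, 0.1], [0, 0.14, 0.16, 0.02, 0, 0, 0.1]]
end [592.5 223.7  91.4] [-2.075  2.083 -0.27 ] 26
```

Call:
jog_arm(increments=[[0,0.2,-0.08,0.02,0,0,0.1],[0,0.2,-0.07,0.02,0,0,0.1],[0,0.2,-0.06,0.02,0,0,0.1],[0,0.2,-0.05,0.02,0,0,0.1],[0,0.21,-0.04,0.02,0,0,0.1],[0,0.21,-0.02,0.02,0,0,0.1],[0,0.22,-0.01,0.02,0,0,0.1],[0,0.22,0,0.02,0,0,0.1]])

```text
clock: 67.7
position: [667.5, 223.3, 133.9]
tcp_rot: [2.196, -2.184, -0.066]
ft_force: [6.5, -3.8, -1.1]
finger_gap: 15.7
```

```bash
python3 - <<'E'
from h import *
show();c=snap("wrist","w52")
E
```

```text
t 67.7 p [667.5 223.3 133.9] psi -3.136 z [-0.061 -0.001 -0.998] F [ 6.5 -3.8 -1.1] gap 15.7 q [ 0.54  0.62  0.16 -0.03 -1.17 -0.52]
```

View pics/w52.png

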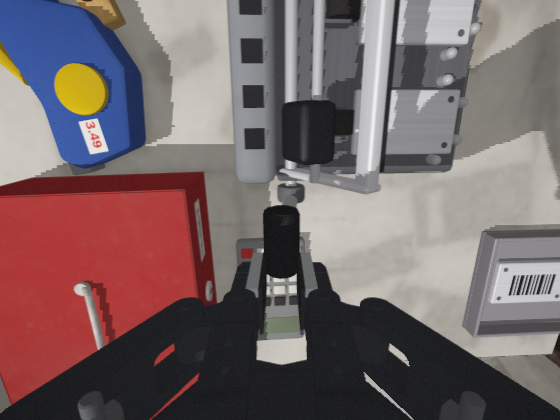

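Call:
jog_arm(increments=[[0,0.21,0.01,0.02,0,0,0.1],[0,0.21,0.02,0.02,0,0,0.1],[0,0.21,0.03,0.02,0,0,0.1],[0,0.2,0.04,0.02,0,0,0.1],[0,0.21,0.05,0.02,0,0,0.1],[0,0.2,0.07,0.02,0,0,0.1],[0,0.2,0.07,0.02,0,0,0.1],[0,0.19,0.09,0.02,0,0,0.1],[0,0.19,0.09,0.02,0,0,0.1]])

```text
clock: 68.65
position: [621.8, 224.3, 125.7]
tcp_rot: [-2.169, 2.151, -0.126]
ft_force: [0.5, -4.2, 13.3]
finger_gap: 15.8
```

```bash
python3 - <<'E'
from h import *
show();c=snap("wrist","w53")
E
```

```text
t 68.65 p [621.8 224.3 125.7] psi -3.134 z [ 0.117  0.002 -0.993] F [ 0.5 -4.2 13.3] gap 15.8 q [ 0.62  0.48 -0.16  0.09 -0.84 -0.67]
```

View pics/w53.png

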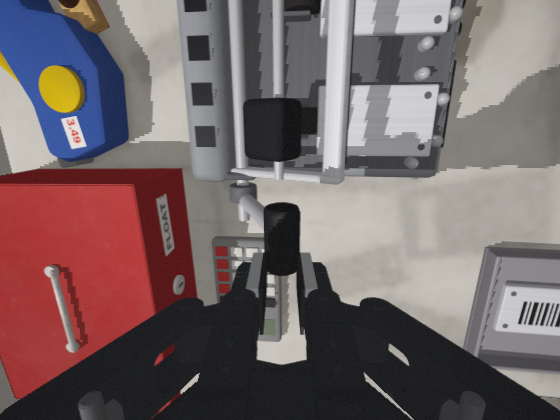

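Call:
jog_arm(increments=[[0,0,0,0,0,0,0.35],[0,0,0,0,0,0,0.35],[0,0,0,0,0,0,0.35],[0,0,0.25,0,0,0,0.35],[0,0,0.25,0,0,0,0.35],[0,0,0,0,0,0,0.35],[0,0,0,0,0,0,0.1],[0,0,0,0,0,0,0.1],[0,0,0,0,0,0,0.1],[0,0,0,0,0,0,0.1]], newtons=60)

```text
clock: 69.7
position: [618.7, 223.2, 106.8]
tcp_rot: [-2.174, 2.163, -0.116]
ft_force: [3.3, -0.4, -5.4]
finger_gap: 15.3
```

```bash
python3 - <<'E'
from h import *
show()
p,r=here()
P=np.array([658.7,0,64])
bx=p[0]-.117*13  # bar approx
a0=np.arccos((658.7-bx)/75);print("a",a0,"head",a0-np.pi/6)
g0=P+75*np.array([-np.cos(a0),0,np.sin(a0)])
off=r.inv().apply((p-g0)*[1,0,1]);print(off)
w=[]
n=10
for k in range(1,n+1):
    a=a0-(a0-np.pi/6+.03)*k/n; tl=.117+.15*k/n
    o=orient(np.pi,tl); g=P+75*np.array([-np.cos(a),0,np.sin(a)])
    q=g+o.apply(off*[0,1,1]); q[1]=p[1]; w.append((q,o))
rows(p,r,w,.1,smax=.8)
E
```

```text
t 69.7 p [618.7 223.2 106.8] psi -3.136 z [ 0.105 -0.002 -0.995] F [ 3.3 -0.4 -5.4] gap 15.3 q [ 0.62  0.5  -0.18  0.09 -0.81 -0.67]
a 0.9836221160707624 head 0.4600233404724636
[-0.03587373  0.53581568 19.65118051]
[[0, 0.11, 0.07, 0.03, 0, 0.01, 0.1], [0, 0.11, 0.08, 0.01, 0, 0, 0.1], [0, 0.11, 0.07, 0.02, 0, 0, 0.1], [0, 0.11, 0.09, 0.01, 0, 0, 0.1], [0, 0.11, 0.08, 0.02, 0, 0, 0.1], [0, 0.11, 0.09, 0.01, 0, 0, 0.1], [0, 0.1, 0.1, 0.02, 0, 0, 0.1], [0, 0.09, 0.1, 0.01, 0, 0, 0.1], [0, 0.1, 0.1, 0.02, 0, 0, 0.1], [0, 0.09, 0.11, 0.01, 0, 0, 0.1]]
end [597.3 223.3  80.3] [-2.076  2.085 -0.279] 10
```

Call:
jog_arm(increments=[[0,0.11,0.08,0.02,0,0,0.1],[0,0.11,0.08,0.01,0,0,0.1],[0,0.11,0.08,0.02,0,0,0.1],[0,0.11,0.09,0.01,0,0,0.1],[0,0.11,0.09,0.02,0,0,0.1],[0,0.11,0.09,0.01,0,0,0.1],[0,0.1,0.1,0.02,0,0,0.1],[0,0.09,0.1,0.01,0,0,0.1]])

```text
clock: 70.5
position: [602.5, 223.5, 89.9]
tcp_rot: [-2.106, 2.092, -0.243]
ft_force: [2.1, -2.7, 5.3]
finger_gap: 15.4
```

Call:
jog_arm(increments=[[0,0.1,0.1,0.02,0,0,0.1],[0,0.09,0.11,0.01,0,0,0.1],[0,0,0,0,0,0,0.1]])

```text
clock: 70.8
position: [598.3, 223.3, 82.0]
tcp_rot: [-2.09, 2.077, -0.271]
ft_force: [5.6, -2.4, 0.9]
finger_gap: 15.2
```

```bash
python3 - <<'E'
from h import *
show();c=snap("wrist","w54")
E
```

```text
t 70.8 p [598.3 223.3  82. ] psi -3.135 z [ 0.255  0.001 -0.967] F [ 5.6 -2.4  0.9] gap 15.2 q [ 0.67  0.45 -0.46  0.35 -0.48 -0.96]
```

View pics/w54.png

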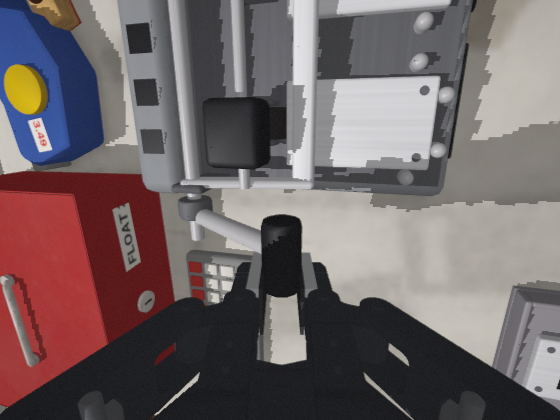

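Call:
jog_arm(increments=[[0,0.04,0.1,0.01,0,0,0.1],[0,0.04,0.1,0,0,0,0.1],[0,0,0,0,0,0,0.1]])

```text
clock: 71.15
position: [597.8, 223.3, 80.3]
tcp_rot: [-2.084, 2.071, -0.284]
ft_force: [-7.4, -4.5, 20.8]
finger_gap: 15.2
```

Call:
jog_arm(increments=[[0,0.03,0.08,0,0,0,0.1],[0,0.02,0.06,0,0,0,0.1],[0,0,0,0,0,0,0.1]])

```text
clock: 71.45
position: [598.0, 223.4, 80.0]
tcp_rot: [-2.081, 2.069, -0.286]
ft_force: [-16.5, -6.9, 36.3]
finger_gap: 15.3
```

Call:
jog_arm(increments=[[0,-0.05,-0.1,0,0,0,0.1],[0,0,0,0,0,0,0.4],[0,0,0,0,0,0,0.4],[0,0,0,0,0,0,0.5],[0,0,-0.4,0,0,0,0.5],[0,0,-0.8,0,0,0,0.5],[0,0,-0.9,0,0,0,0.5],[0,0,-0.9,0,0,0,0.5],[0,0,0,0,0,0,0.5],[0,0,0,0,0,0,0.5]])

```text
clock: 72.45
position: [576.9, 223.3, 146.6]
tcp_rot: [-2.086, 2.074, -0.278]
ft_force: [0.4, -1.1, 0.4]
finger_gap: 42.8
```

```bash
python3 - <<'E'
from h import *
show();c=snap("wrist","w55")
print(proj(c["K"],c["extrinsics"],[593.3,205.5,102]))
snap("scene","s55",(160,140,310,270),4.5)
E
```

```text
t 72.45 p [576.9 223.3 146.6] psi -3.136 z [ 0.262 -0.    -0.965] F [ 0.4 -1.1  0.4] gap 42.8 q [ 0.7   0.34 -0.43  0.3  -0.62 -0.92]
[272.8800971 207.9718074]
```

View pics/w55.png

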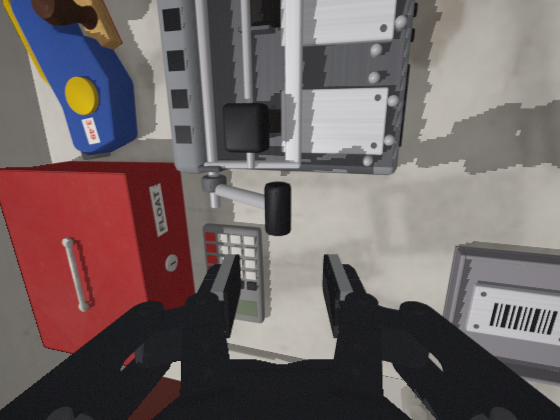

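View pics/s55.png

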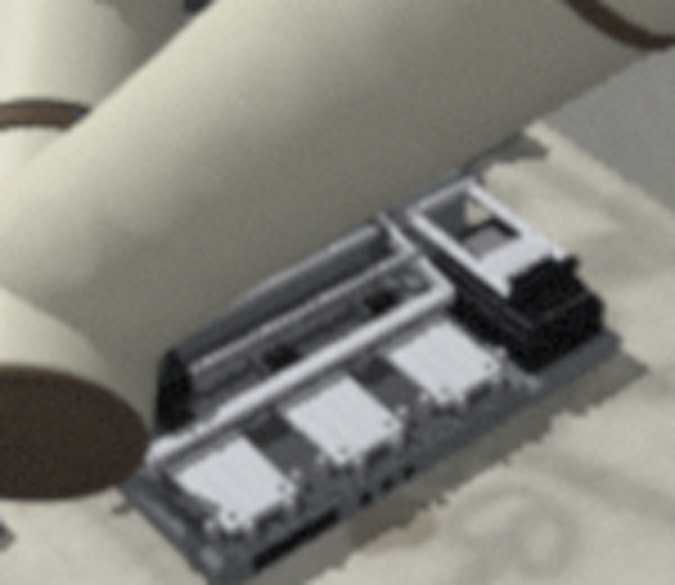

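```bash
python3 - <<'E'
from h import *
p,r=here()
rows(p,r,[((480,150,260),orient(2.6)),((400,-60,300),orient(2.2)),((390,-240,300),orient(2.0))],.5,smax=.95)
E
```

```text
[[0.48, 0.43, -0.91, -0.04, 0.01, 0.09, 0.5], [0.53, 0.41, -0.88, -0.04, 0.01, 0.09, 0.5], [0.58, 0.4, -0.86, -0.04, 0.01, 0.09, 0.5], [0.62, 0.38, -0.84, -0.05, 0.01, 0.09, 0.5], [0.66, 0.36, -0.82, -0.04, 0.01, 0.09, 0.5], [0.71, 0.34, -0.79, -0.05, 0.02, 0.09, 0.5], [0, 0, 0, 0, 0, 0.01, 0.5], [0.88, -0.16, -0.16, 0, 0, 0.04, 0.5], [0.88, -0.2, -0.16, 0, 0, 0.04, 0.5], [0.87, -0.23, -0.16, 0, 0, 0.04, 0.5]]
[[0.86, -0.27, -0.16, 0, 0, 0.04, 0.5], [0.85, -0.3, -0.16, 0, 0, 0.04, 0.5], [0.83, -0.33, -0.16, 0, 0, 0.04, 0.5], [0.82, -0.37, -0.16, 0, 0, 0.04, 0.5], [0.8, -0.4, -0.16, 0, 0, 0.04, 0.5], [0.79, -0.43, -0.16, 0, 0, 0.04, 0.5], [0.77, -0.47, -0.16, 0, 0, 0.04, 0.5], [0.75, -0.93, 0, 0, 0, 0.03, 0.5], [0.61, -0.8, 0, 0, 0, 0.03, 0.5], [0.58, -0.82, 0, 0, 0, 0.03, 0.5]]
[[0.56, -0.83, 0, 0, 0, 0.03, 0.5], [0.53, -0.85, 0, 0, 0, 0.03, 0.5], [0.51, -0.86, -0.01, 0, 0, 0.02, 0.5], [0.48, -0.88, 0, 0, 0, 0.03, 0.5]]
end [ 390.1 -240.1  299.9] [ 0.661 -3.067 -0.004] 24
```

Call:
jog_arm(increments=[[0.48,0.43,-0.91,-0.04,0.01,0.09,0.5],[0.53,0.41,-0.88,-0.04,0.01,0.09,0.5],[0.58,0.4,-0.86,-0.04,0.01,0.09,0.5],[0.62,0.38,-0.84,-0.05,0.01,0.09,0.5],[0.66,0.36,-0.82,-0.04,0.01,0.09,0.5],[0.71,0.34,-0.79,-0.05,0.02,0.09,0.5],[0.88,-0.16,-0.16,0,0,0.04,0.5],[0.88,-0.2,-0.16,0,0,0.04,0.5],[0.87,-0.23,-0.16,0,0,0.04,0.5]])

```text
clock: 73.45
position: [455.4, 84.8, 271.2]
tcp_rot: [1.382, -2.817, -0.005]
ft_force: [-0.4, -0.1, 0.2]
finger_gap: 42.9
```

Call:
jog_arm(increments=[[0.86,-0.27,-0.16,0,0,0.04,0.5],[0.85,-0.3,-0.16,0,0,0.04,0.5],[0.83,-0.33,-0.16,0,0,0.04,0.5],[0.82,-0.37,-0.16,0,0,0.04,0.5],[0.8,-0.4,-0.16,0,0,0.04,0.5],[0.79,-0.43,-0.16,0,0,0.04,0.5],[0.77,-0.47,-0.16,0,0,0.04,0.5],[0.75,-0.93,0,0,0,0.03,0.5],[0.61,-0.8,0,0,0,0.03,0.5],[0.58,-0.82,0,0,0,0.03,0.5]])

```text
clock: 74.45
position: [397.0, -142.5, 298.6]
tcp_rot: [0.84, -3.023, -0.006]
ft_force: [1.1, -0.2, 0.8]
finger_gap: 42.5
```

Call:
jog_arm(increments=[[0.56,-0.83,0,0,0,0.03,0.5],[0.53,-0.85,0,0,0,0.03,0.5],[0.51,-0.86,0,0,0,0.03,0.5],[0.48,-0.88,0,0,0,0.03,0.5],[0,0,0,0,0,0,0.5]])

```text
clock: 74.95
position: [392.3, -243.0, 297.8]
tcp_rot: [0.654, -3.067, -0.007]
ft_force: [-0.3, 0.8, -1.4]
finger_gap: 42.8
```

```bash
python3 - <<'E'
from h import *
show()
c=snap("top","t60",(140,130,320,240),4.4);im=np.ascontiguousarray(c["color"][:,:,::-1])
cv2.imwrite("pics/t60b.png",cv2.resize(im[140:230,150:310],None,fx=5,fy=5,interpolation=cv2.INTER_CUBIC))
cv2.imwrite("pics/t60.png",im)
snap("scene","s60",(160,140,310,270),4.5)
E
```

```text
t 74.95 p [ 392.3 -243.   297.8] psi 1.991 z [-0.006  0.003 -1.   ] F [-0.3  0.8 -1.4] gap 42.8 q [-0.2   0.06 -0.25 -0.   -1.27 -0.95]
```

View pics/t60b.png

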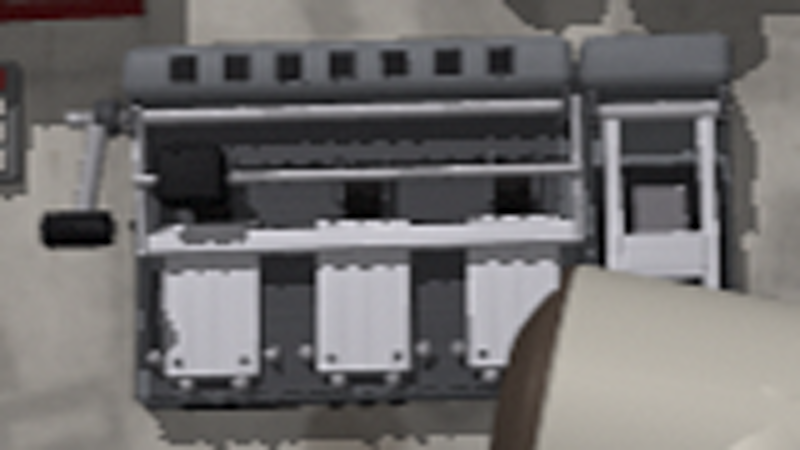

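View pics/s60.png

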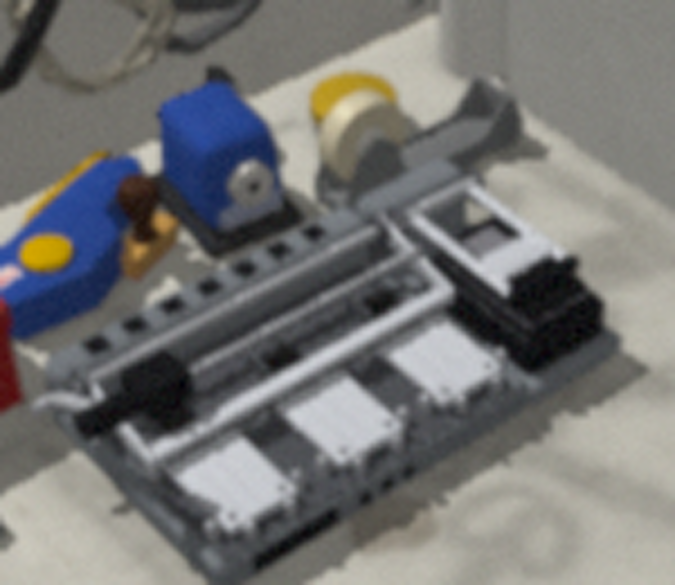

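View pics/t60.png

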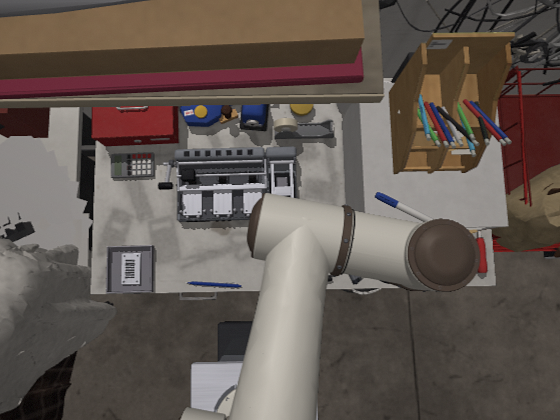

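Call:
jog_arm(increments=[[0,0,0,0,0,0,0.5],[0,0,0,0,0,0,0.5],[0,0,0,0,0,0,0.5]])

```text
clock: 75.35
position: [394.1, -240.2, 300.0]
tcp_rot: [0.663, -3.069, -0.005]
ft_force: [0.0, 0.5, -0.2]
finger_gap: 42.8
```

```bash
python3 - <<'E'
from h import *
show(); print(env.sign_off())
E
```

```text
t 75.35 p [ 394.1 -240.2  300. ] psi 1.996 z [-0.002  0.003 -1.   ] F [ 0.   0.5 -0.2] gap 42.8 q [-0.2   0.06 -0.25 -0.   -1.27 -0.95]
the job is handed in; nothing more can be done
None
```

The changeover is finished and handed in at 75 s of the 210 s allowed; no verdict came back. I raised the head to its stop by the lever, then moved the one printed plate to the tray. The three blanks went into nests 1 to 3, and the cartridge into the cradle under the closed clamp. Last, I brought the lever back to its lower stop.

**Last checks:**
- **Blanks:** pressing on the rear half of each plate met resistance at 41.1 mm, the height of a level, seated plate.
- **Clamp:** it met a hard stop at about 71 mm. In the scene view its edge bar lies where a closed clamp should. Whether the cartridge is fully home rests on that; I did not measure its height separately.
- **Head:** in the top view the lever grip is back at the same pixel as at the start, and the head bar lines up too.
- **Printed plate:** it lies flat in the tray.
- **Arm:** it was clear of everything, with forces near zero, when I handed in.

**Disagreements and events:**
- The wrist camera read about 3 mm short in x compared with the top camera, so I used relative measurements and touch for the fits.
- One blank was knocked about 3 cm towards the pen during the run; I measured it again before grasping.
- While I lowered the head, the lever slipped a few millimetres in the fingers, and I gripped it again.
- In the last top picture the arm hid the marker, padlock and stapler, so I did not recheck them at the end. I never touched them on purpose.

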